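# Hang the tray over what stands below

### The job

Hang the loose wooden tray on the slotted steel upright that has no tray yet, in the lowest slots that leave it clear above whatever stands at the foot of that upright, so that space stays free for more trays higher up. Enter both claws, then press the tray down until it is fully home and its spring catch has snapped in. Leave the two tins and the bottle standing where they are.

Things in the scene. Friction and masses are not known exactly. Their poses are not given: they have to be found in the camera images.
- tray_grip (a point): Loose wooden tray, 110 mm wide: grip point, centre of its front board, 43 mm above the tray's underside, 125 mm in front of its rear face. The board is 10 mm thick, leans outward 30 deg from vertical (top away from the back) and ends 16 mm above the point along its slope; pinch it across its thickness, tool tilted to match. Tray axes: x from front to back, y width, z up.
- tray_foot (a point): Same tray and axes: middle of the lower rear edge of its back (z: the underside; x: the rear face that comes against the upright). Weight about 0.23 kg. Floor 8 mm thick, 100 mm deep; sides 32 mm high; back 108 mm high, 10 mm thick. At the start it stands flat on the bench.
- tray_claw (a point): Same tray and axes: underside of the lower claw's neck at the rear face, 20 mm above tray_foot; the upper claw is 50 mm higher. Both stick out 11 mm behind the rear face, mid-width: a neck 9 mm wide, 12 mm high, 6 mm long, then a hook 5 mm thick, 7 mm wide, that reaches 10 mm below the neck.
- tray_back_top (a point): Same tray and axes: middle of the top edge of its back, 108 mm above the underside, 5 mm in front of the rear face; flat, 10 mm thick, 110 mm long: the place to press the tray down. When hung, the upright rises behind it, so the tool must lean back from the upright.
- tray_catch (a joint): Spring tongue, 8 mm wide, 10 mm high, in the tray's back, mid-width, 90 mm above the underside; sticks out 6 mm behind. m: 0 out, up to 0.007 pushed in (4 N, then 9 N). Pressed on the upright's face (0.006) its friction resists the tray sliding down; with the tray fully down it springs out into the upper slot, over the claw (0), and bars lifting.
- post_open: Slotted steel upright without a tray, fixed; 60 mm wide, 366 mm high. Origin: middle of its front face at bench height. x points into it (the tray hangs on the -x side), y its width, z up. Front sheet 4 mm, hollow behind. A like upright 220 mm to one side, on the same wooden board, carries a fixed tray, underside at 200 mm.
- post_slot (a point): Same upright and axes: middle of the lower edge of its lowest slot, 70 mm above the bench. Six slots, pitch 50 mm upward, each 15 mm wide, 28 mm high. The claws use two neighbouring slots; their hooks pass while the tray is 11 to 15 mm above its seat. Fully down, the necks rest on the slots' lower edges: underside at 50, 100, 150, 200 or 250 mm.
- post_foot (a point): Spot on the bench 55 mm in front of the free upright's face, on its middle line; one of the two tins or the bottle stands within 15 mm of it. Another one stands below the tray of the other upright.
- wax_tin_mid (a point): Flat round closed tin of wax, 67 mm across, 36 mm high; its centre, half-way up.
- nail_tin_mid (a point): Open round tin of nails, 76 mm across, 87 mm high; its centre, half-way up.
- glue_bottle_mid (a point): White glue bottle with a pointed cap, 65 mm across, 184 mm high; its centre, half-way up.

How it is judged:
By the outcome, as a careful person would: the job done as asked, in the order asked, and still so for the second after the job is handed in, with the robot touching nothing.
It also fails if it takes over 46 s, if anything falls off the work surface, if the arm or the gripper's body presses on something with over 40 N, if the wrist force passes 120 N, or if a joint passes its speed limit or range.

### The arm

A 7-joint arm with a two-finger parallel gripper is mounted at the origin on a cart in front of the work surface, level with it; the furniture and walls round the work are solid. World frame = base frame: x ahead of the robot, y to its left, z up, the work surface at z = 0. Lengths are in m, angles in rad, forces in N, time in s.
With the tool pointing down it reaches from about 0.4 to 0.85 m from the base axis. Payload 4.4 kg.
Tool frame: the origin (TCP) lies on the mounting face of the last link; the fingertips stand 199 mm ahead of it and the grasp point (between the pads) lies 180 mm ahead of it; y points along the fingers, x is the direction in which the jaws open and shut, and the axes are right-handed (so a half turn about y gives the same grasp; the last joint's range is limited). The gripper opens to 94 mm and grips with 3 to 60 N. Pads are 16 mm wide; open, the fingers measure 119 mm over their backs; the gripper's body (75 mm by 177 mm) begins 78 mm behind the grasp point.
Start: joints at [-1.355, 0.628, 0.038, 1.517, -0.027, 0.996, -0.02], TCP at [0.181, 0.624, 0.405] pointing down, gripper open.
Joint ranges: [-3.06, 3.06], [-0.37, 2.12], [-1.25, 1.32], [0.18, 2.47], [-1.1, 4.24], [0.23, 1.98], [-2.94, 2.94]. Speed limits (rad/s): [2.57, 2.57, 3.14, 3.14, 3.14, 3.14, 3.14].

### API

Orientations are given as a unit quaternion [w, x, y, z].
In Python, from rig import status, viewer, env gives the robot as it stands.
- The arm moves only by the tool play_rows, never from a script. Its argument "motion" is a list of rows, each an object of numbers: "dx", "dy", "dz": the shift along the world's x, y, z in cm; "wx", "wy", "wz": the turn, a rotation vector about the world's x, y, z in degrees. In form: [{"dx": .., "dy": .., "dz": .., "wx": .., "wy": .., "wz": ..}, ...]. A call has exactly 8 rows; each row shifts and turns the commanded pose from where the row before left it; what a row does not reach is not made up. A row lasts 1/8 s, in which the tool goes at most 62.5 mm and 10.7 degrees, less where a joint would pass 70% of its speed; a pose out of reach is approached as far as the arm can. A call with a gripper value outside its range is refused whole. "fingers" is the gripper's target within -1 to 1 (shut at 1, half-way at 0, fully open at -1), set as the call begins (left out, the last holds). The fingers move at their own pace and stop on an object; "squeeze" is the grip in N (left out, the last holds). Time passes only in rows, so rows that do not move let the fingers close, or fill a call up. It gives the time, the measured TCP pose, the force and the opening at its end, in the units of the state.
- status.read_state(): the state, without advancing time (a new reading comes with each control period).
- viewer.get_image(name): name is "scene" or "top" or "wrist"; returns the picture (400x640x3 uint8, red, green, blue); there is no depth.
- viewer.get_calibration(name): a dict with "fx", "fy", "cx", "cy" (pixels), "R" (3x3) and "t" (3): a world point X has camera coordinates R X + t; the wrist camera has in their place "hand_eye" (4x4, takes a point from camera to tool coordinates, whose origin is the TCP and whose axes are the tool frame's). Camera axes: x right, y down, z forward; pixel columns grow to the right and rows downward; lengths in m; the calibration is good to about 2 mm. A picture is of the moment at which its call begins: read the wrist's pose just before it. get_calibration takes no time and is no camera call.
- env.sign_off(): hands the job in, once; it reports no verdict.
The state is a dict: "time": time; "q": joint angles; "qd": joint speeds; "joint_torque": joint torques, N m; "tcp_pos": TCP position; "ee_rot": TCP orientation; "wrist_force": force on the tool from outside, world axes, zero at the start; "moment": the same for the moment, N m; "grip_width": finger opening in m.
Only numpy, scipy, OpenCV 4.12 (cv2) and the standard library are available. Lean on these libraries where they do the work, as an engineer would, in place of code of your own. Each camera call takes 0.05 s, during which the arm holds its last target.

## Working session

There is one attempt and no reset: what is moved stays moved. The work goes in short steps, Python scripts to look and compute and a tool call to move; the robot and the scene stay as the last step left them, time stands still between calls to the robot, and variables do not carry over. Pictures are saved under pics/ and viewed, and the job is handed in when it is done.

Besides the shell and the picture viewer there is one more tool, called after "Emit:" as name([rows], argument=value, ...), one row to a line, values as JSON. play_rows: Moves the arm, as the interface text tells. Its arguments: {"type":"object","properties":{"motion":{"type":"array","items":{"type":"object","properties":{"dx":{"type":"number"},"dy":{"type":"number"},"dz":{"type":"number"},"wx":{"type":"number"},"wy":{"type":"number"},"wz":{"type":"number"}}}},"fingers":{"type":"number"},"squeeze":{"type":"number"}},"required":["motion"]}

```bash
ls; mkdir -p pics; python3 - <<'E'
from rig import status, viewer, env
import cv2
s=status.read_state();print(s)
for n in ["scene","top","wrist"]:
    im=viewer.get_image(n);cv2.imwrite(f"pics/{n}0.png",im[:,:,::-1]);print(n,viewer.get_calibration(n))
E
```

```text
pics
{'time': 0.0, 'q': array([-1.3548104 ,  0.62931576,  0.03845506,  1.51832406, -0.0269939 ,
        0.99629164, -0.01998573]), 'qd': array([ 0.00013051,  0.00050403,  0.00077132, -0.00035166, -0.00034822,
        0.00024952, -0.00030414]), 'joint_torque': array([-1.46719682e-03, -5.49737334e+01,  1.14333853e+00, -1.86633343e+01,
       -5.22288890e-02,  2.38838245e-02,  1.46823972e-04]), 'tcp_pos': array([0.18064303, 0.62410314, 0.40378777]), 'ee_rot': array([-0.5648609 ,  0.56565352,  0.4243268 , -0.42534107]), 'wrist_force': array([-0.31556116,  0.28320851,  0.00131312]), 'moment': array([-0.04789695,  0.05393612, -0.00805952]), 'grip_width': 0.09405282857715336}
scene {'fx': 443.78700638073997, 'fy': 443.78700638073997, 'cx': 319.4064833144277, 'cy': 205.28013819986052, 'R': array([[ 0.69324462, -0.72070038,  0.00169174],
       [-0.56141561, -0.54149687, -0.62577444],
       [ 0.45191195,  0.43286499, -0.78000224]]), 't': array([-0.32240787,  0.38120614,  0.96265511])}
top {'fx': 372.09932146540757, 'fy': 372.09932146540757, 'cx': 321.7344244442363, 'cy': 203.3569155994402, 'R': array([[-0.27965924, -0.96007829, -0.00635573],
       [-0.89950374,  0.26431765, -0.34789251],
       [ 0.33568397, -0.09157435, -0.93751288]]), 't': array([0.19446385, 0.50400869, 1.06221341])}
wrist {'fx': 298.8468805524324, 'fy': 298.8468805524324, 'cx': 320.02779993786316, 'cy': 203.03636561896286, 'hand_eye': array([[ 9.99999274e-01, -5.31927696e-04, -1.08083765e-03,
         1.35273848e-04],
       [ 9.28105862e-04, -2.31790972e-01,  9.72765174e-01,
         1.96708473e-02],
       [-7.67969148e-04, -9.72765471e-01, -2.31790310e-01,
         6.63592376e-02],
       [ 0.00000000e+00,  0.00000000e+00,  0.00000000e+00,
         1.00000000e+00]])}
```

View pics/scene0.png

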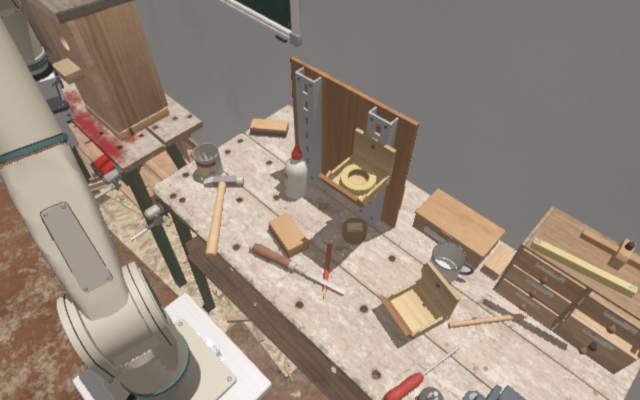

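View pics/top0.png

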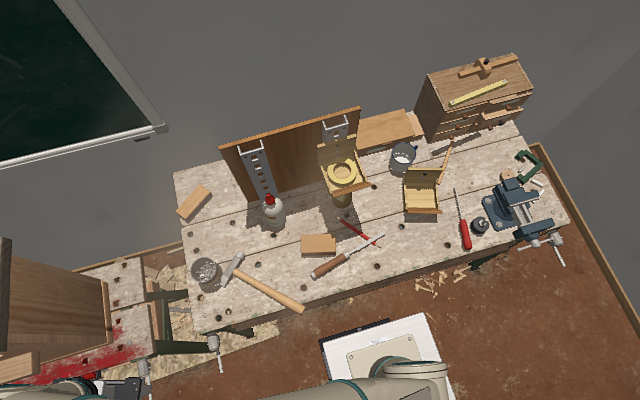

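View pics/wrist0.png

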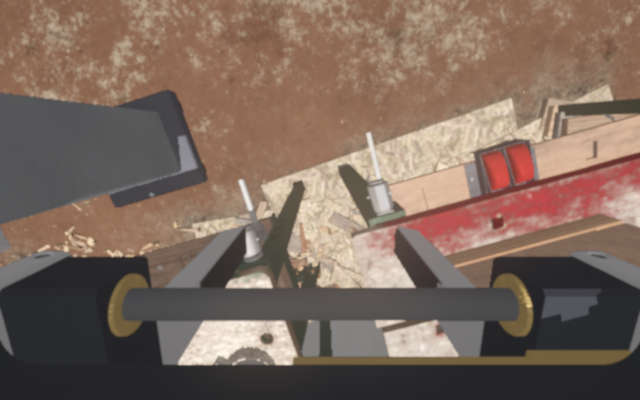

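The free upright is the left one, near scene pixel (305,130), and the bottle stands at its foot at (296,178). The fixed tray is on the right upright. The loose tray is at scene (420,305) with a mug behind it. The bottle is 184 mm high, so the underside should go at 200 mm. I'll zoom in to measure.

```bash
python3 - <<'E'
import cv2
for n,(x,y,w,h),k in [("scene",(370,240,130,100),6),("scene",(270,50,160,180),3.3),("top",(385,130,90,95),6),("top",(210,100,170,130),4.5)]:
    im=cv2.imread(f"pics/{n}0.png")[y:y+h,x:x+w]
    im=cv2.resize(im,None,fx=k,fy=k,interpolation=cv2.INTER_CUBIC)
    for i in range(0,w,10):
        cv2.putText(im,str(x+i),(int(i*k),8),0,.3,(0,0,255)); cv2.line(im,(int(i*k),10),(int(i*k),14),(0,0,255))
    for i in range(0,h,10):
        cv2.putText(im,str(y+i),(0,int(i*k)+4),0,.3,(0,0,255)); cv2.line(im,(20,int(i*k)),(24,int(i*k)),(0,0,255))
    cv2.imwrite(f"pics/z_{n}_{x}.png",im);print(n,x,im.shape)
E
```

```text
scene 370 (600, 780, 3)
scene 270 (594, 528, 3)
top 385 (570, 540, 3)
top 210 (585, 765, 3)
```

View pics/z_scene_370.png

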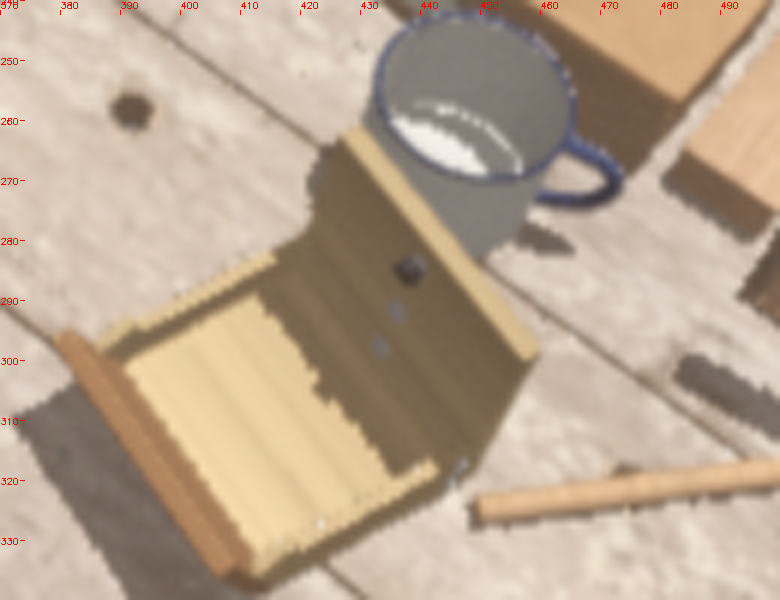

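View pics/z_scene_270.png

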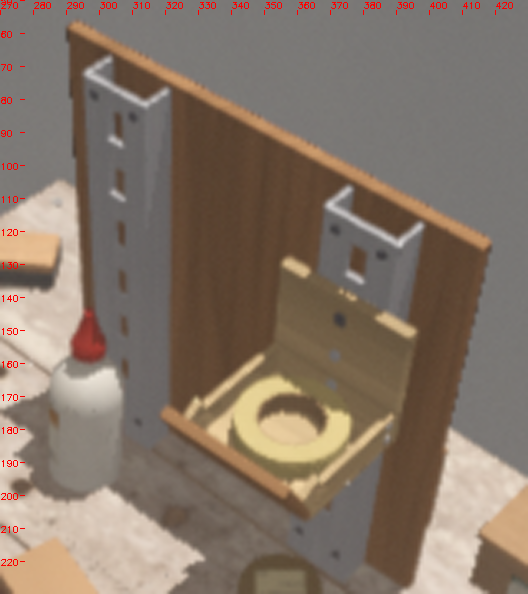

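View pics/z_top_385.png

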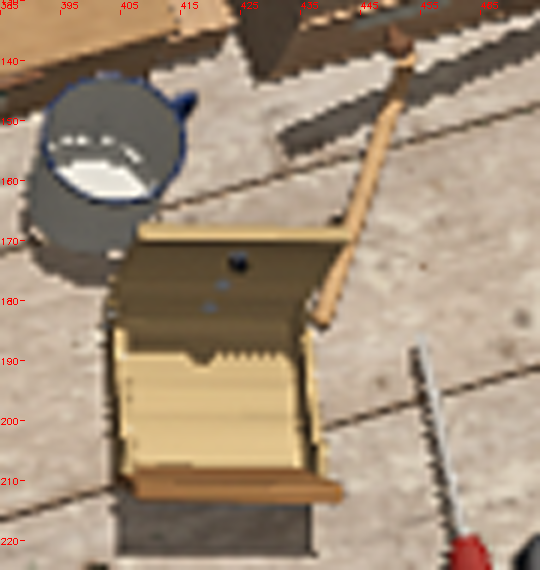

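View pics/z_top_210.png

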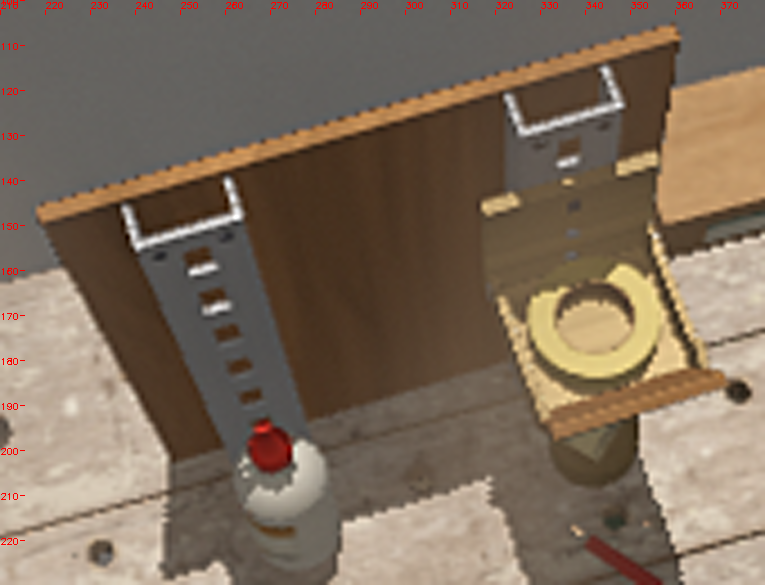

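```bash
cat > h.py <<'E'
import numpy as np, cv2
from rig import status, viewer
from scipy.spatial.transform import Rotation as Rn
def proj(n,X):
    c=viewer.get_calibration(n); p=np.atleast_2d(X)@c["R"].T+c["t"]
    return np.c_[c["fx"]*p[:,0]/p[:,2]+c["cx"],c["fy"]*p[:,1]/p[:,2]+c["cy"]]
def pose(p,X):
    X=np.atleast_2d(X);c,s=np.cos(p[2]),np.sin(p[2])
    return np.c_[p[0]+c*X[:,0]-s*X[:,1],p[1]+s*X[:,0]+c*X[:,1],X[:,2]]
def wproj(s,X):
    c=viewer.get_calibration("wrist");H=np.array(c["hand_eye"]);R=Rn.from_quat(np.roll(s["ee_rot"],-1)).as_matrix()
    t=(np.atleast_2d(X)-s["tcp_pos"])@R; p=(t-H[:3,3])@H[:3,:3]
    return np.c_[c["fx"]*p[:,0]/p[:,2]+c["cx"],c["fy"]*p[:,1]/p[:,2]+c["cy"]]
E
python3 - <<'E'
from h import *
from scipy.optimize import least_squares
def fit(obs,x0):
    f=lambda p:np.concatenate([(proj(n,pose(p,X))[0]-uv) for n,X,uv in obs])
    r=least_squares(f,x0);print(r.x,np.degrees(r.x[2]));print(r.fun.reshape(-1,2).round(1).tolist());return r.x
L,Rr=(0,.03,.366),(0,-.03,.366)
for x0 in [(.75,.2,0)]:
  po=fit([("scene",L,(296.7,72.1)),("scene",Rr,(315.5,81.5)),("top",L,(240.4,154.7)),("top",Rr,(262.9,147.8))],x0)
  pf=fit([("scene",L,(370,112.1)),("scene",Rr,(391.5,123.9)),("top",L,(325.6,129.6)),("top",Rr,(348,123.3))],x0)
  print("other in open frame",np.linalg.norm(pf[:2]-po[:2]))
  a,b,c,d=(0,.055,.108),(0,-.055,.108),(-.01,.055,.108),(-.01,-.055,.108)
  t=fit([("scene",a,(429.2,260.8)),("scene",b,(460.2,298.3)),("scene",c,(427,263)),("scene",d,(457.5,300.3)),("top",a,(408,166.8)),("top",b,(445,168.2)),("top",c,(408.3,169.5)),("top",d,(443,170.3))],(.6,-.2,-.5))
pts=[(0,s*.055,z) for s in(1,-1) for z in(0,.108)]+[(-.01,s*.055,.108) for s in(1,-1)]+[(-.1287,s*.055,.0594) for s in(1,-1)]+[(-.1373,s*.055,.0544) for s in(1,-1)]+[(-.125,0,.043),(-.1,.055,0),(-.1,-.055,0)]
pp=[(0,s*.03,z) for s in(1,-1) for z in(0,.366)]+[(0,s*.0075,.07+.05*k+h) for s in(1,-1) for k in range(6) for h in(0,.028)]+[(-.055,0,0),(-.055,0,.184)]
for n,(x,y,w,h),k in [("scene",(370,240,130,100),6),("scene",(270,50,160,180),3.3),("top",(385,130,90,95),6),("top",(210,100,170,130),4.5)]:
    im=cv2.imread(f"pics/{n}0.png")[y:y+h,x:x+w]
    im=cv2.resize(im,None,fx=k,fy=k,interpolation=cv2.INTER_CUBIC)
    for uv in np.r_[proj(n,pose(t,pts)),proj(n,pose(po,pp))]:
        cv2.circle(im,tuple(int(v) for v in ((uv-[x,y])*k)),3,(0,255,0),1)
    cv2.imwrite(f"pics/o_{n}_{x}.png",im)
E
```

```text
[0.62015041 0.19646241 0.05824837] 3.3373855193968147
[[-1.0, -0.5], [-0.7, 0.1], [-0.1, -0.5], [1.1, -1.0]]
[ 0.62751294 -0.02323505  0.02107023] 1.207235476259815
[[-0.9, -0.5], [-0.2, 0.2], [0.3, -0.5], [0.6, -0.5]]
other in open frame 0.2198207953142657
[ 0.55606391 -0.30346167 -0.30927246] -17.720006740659844
[[0.6, -0.3], [0.5, 0.3], [-0.7, -0.7], [-0.5, 0.3], [0.6, 0.1], [-1.4, -0.6], [0.5, 0.3], [0.9, 0.2]]
```

View pics/o_scene_370.png

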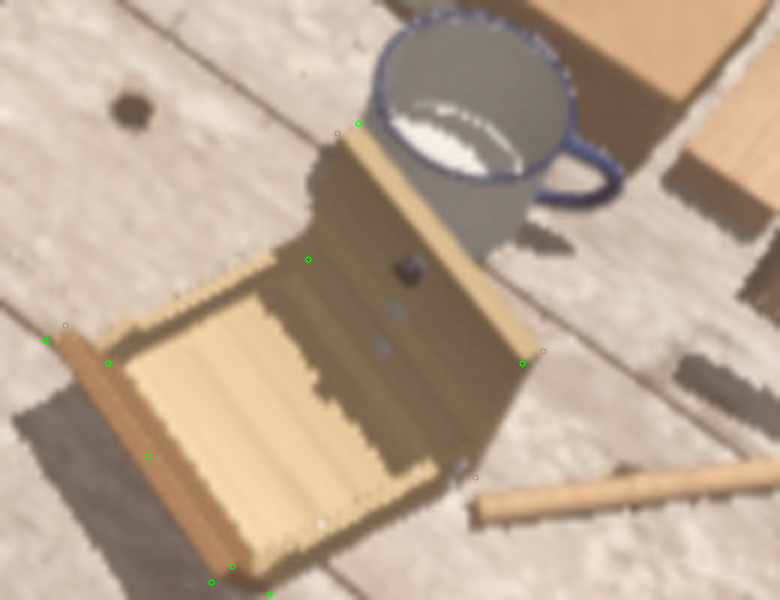

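View pics/o_scene_270.png

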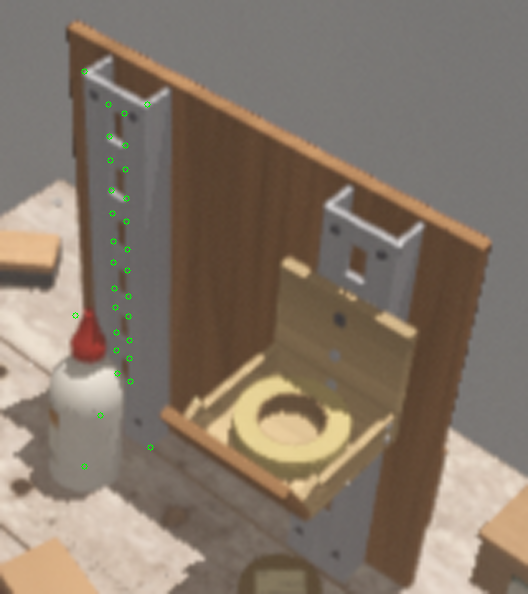

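View pics/o_top_385.png

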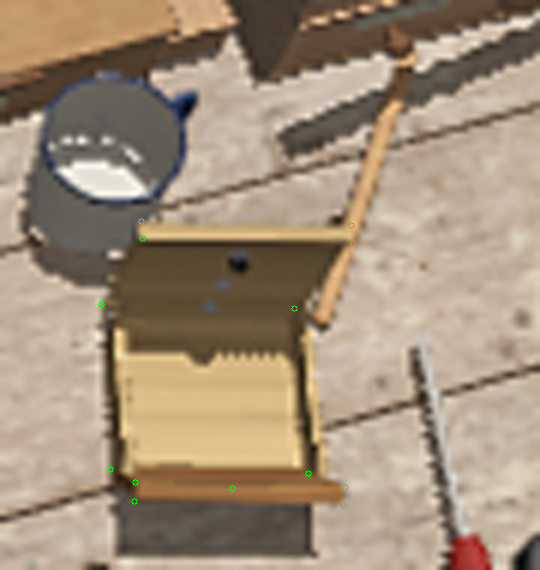

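View pics/o_top_210.png

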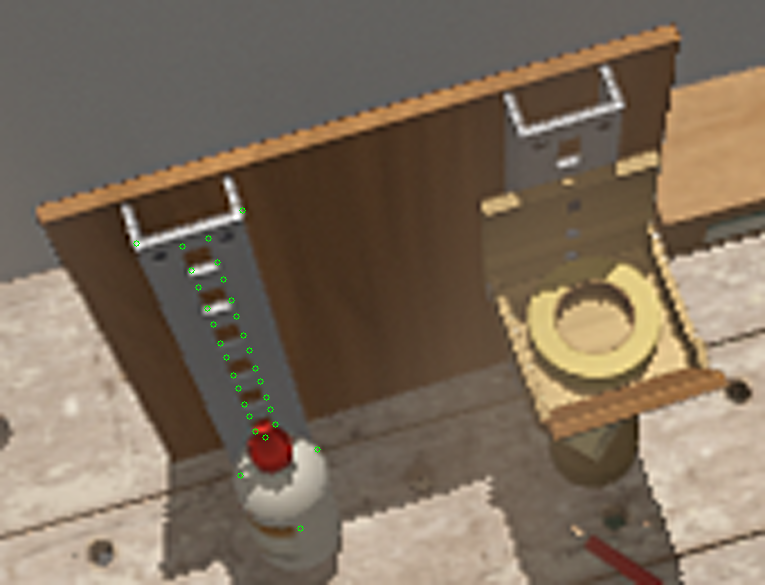

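The post fit is off by about 1 px, or 2 mm. The two posts come out 219.8 mm apart, against 220 mm stated. I'll refine it with a view from the wrist camera while passing the post.

```bash
cat >> h.py <<'E'
def Rcur(s): return Rn.from_quat(np.roll(s["ee_rot"],-1)).as_matrix()
def tool_R(yaw,tilt,flip=1):
    # approach leaning: tool y = forward(sin tilt), down(cos tilt); x = jaw dir in the vertical plane
    f=np.array([np.cos(yaw),np.sin(yaw),0]);u=np.array([0,0,1.])
    y=f*np.sin(tilt)-u*np.cos(tilt); x=flip*(f*np.cos(tilt)+u*np.sin(tilt)); z=np.cross(x,y)
    return np.c_[x,y,z]
def plan(tcp,R,s=None):
    s=s or status.read_state();d=np.array(tcp)-s["tcp_pos"]
    rv=Rn.from_matrix(R@Rcur(s).T).as_rotvec(degrees=True)
    print("t",round(s["time"],2),"shift cm",(d*100).round(2),"rot deg",rv.round(2),"|d|mm",round(np.linalg.norm(d)*1000),"|r|",np.linalg.norm(rv).round(1))
E
python3 - <<'E'
from h import *
from scipy.optimize import least_squares
s=status.read_state();print(Rcur(s).round(3))
for f in (1,-1):
    R=tool_R(np.radians(2),np.radians(30),f);print(f);plan((.36,.2,.45),R)
# joint fit
sx=lambda x,y:(270+x/3.3,50+y/3.3); tx=lambda x,y:(210+x/4.5,100+y/4.5)
O=[("scene",(0,.03,.366),sx(88,73)),("scene",(0,-.03,.366),sx(150,104)),("scene",(0,-.25,.366),sx(401,244)),("scene",(0,-.19,.366),sx(330,205)),
("top",(0,.03,.366),tx(137,246)),("top",(0,-.03,.366),tx(238,215)),("top",(0,-.19,.366),tx(520,133)),("top",(0,-.25,.366),tx(621,105)),
("scene",(0,-.03,0),sx(150,447)),("scene",(0,-.25,0),sx(355,585))]
f=lambda p:np.concatenate([(proj(n,pose(p,X))[0]-uv) for n,X,uv in O])
r=least_squares(f,(.62,.19,.03),loss='soft_l1');print(r.x,np.degrees(r.x[2]),f(r.x).reshape(-1,2).round(1).tolist())
E
```

```text
[[ 0.278 -0.    -0.961]
 [ 0.961 -0.001  0.278]
 [-0.001 -1.    -0.   ]]
1
t 0.15 shift cm [ 17.94 -42.42   4.6 ] rot deg [ 19.73 -25.32 -70.11] |d|mm 463 |r| 77.1
-1
t 0.15 shift cm [ 17.94 -42.42   4.6 ] rot deg [-27.42 -21.37 105.34] |d|mm 463 |r| 110.9
[0.62009814 0.19613289 0.03385185] 1.9395681859826766 [[-0.6, -0.6], [-0.8, 0.3], [0.1, 0.1], [-0.8, -0.4], [-0.0, -0.8], [1.3, -0.7], [0.6, -0.4], [0.8, -0.7], [0.0, 0.4], [-3.0, -1.2]]
```

Emit:
play_rows([
  {"dx":2.25,"dy":-5.3,"dz":0.6,"wx":2.4,"wy":-3.2,"wz":-8.8},
  {"dx":2.25,"dy":-5.3,"dz":0.6,"wx":2.4,"wy":-3.2,"wz":-8.8},
  {"dx":2.25,"dy":-5.3,"dz":0.6,"wx":2.5,"wy":-3.2,"wz":-8.8},
  {"dx":2.25,"dy":-5.3,"dz":0.6,"wx":2.5,"wy":-3.2,"wz":-8.8},
  {"dx":2.25,"dy":-5.3,"dz":0.6,"wx":2.5,"wy":-3.2,"wz":-8.8},
  {"dx":2.25,"dy":-5.3,"dz":0.6,"wx":2.5,"wy":-3.2,"wz":-8.8},
  {"dx":2.25,"dy":-5.3,"dz":0.5,"wx":2.5,"wy":-3.1,"wz":-8.7},
  {"dx":2.2,"dy":-5.3,"dz":0.5,"wx":2.4,"wy":-3.1,"wz":-8.7},
], fingers=-1, squeeze=30)

```text
time: 1.15
tcp_pos: [0.3605, 0.1985, 0.4509]
ee_rot: [0.686, -0.68, -0.193, -0.174]
wrist_force: [1.8, 0.2, -0.0]
grip_width: 0.0942
```

```bash
python3 - <<'E'
from h import *
import pickle
s=status.read_state();im=viewer.get_image("wrist");cv2.imwrite("pics/w1.png",im[:,:,::-1])
s=status.read_state();pickle.dump(s,open("w1.pkl","wb"))
print(s["q"].round(3),s["tcp_pos"],np.abs(s["qd"]).max());plan((.36,.2,.45),tool_R(np.radians(2),np.radians(30)),s)
plan((.351,-.238,.35),tool_R(np.radians(-17.7),np.radians(30)),s)
E
```

```text
[-1.457  0.206  0.919  2.292  0.394  0.296 -0.927] [0.36177979 0.19165762 0.45104296] 0.14580383264177174
t 1.2 shift cm [-0.18  0.83 -0.1 ] rot deg [-0.04  0.1   1.34] |d|mm 9 |r| 1.3
t 1.2 shift cm [ -1.08 -42.97 -10.1 ] rot deg [ -0.02   0.11 -18.36] |d|mm 442 |r| 18.4
```

View pics/w1.png

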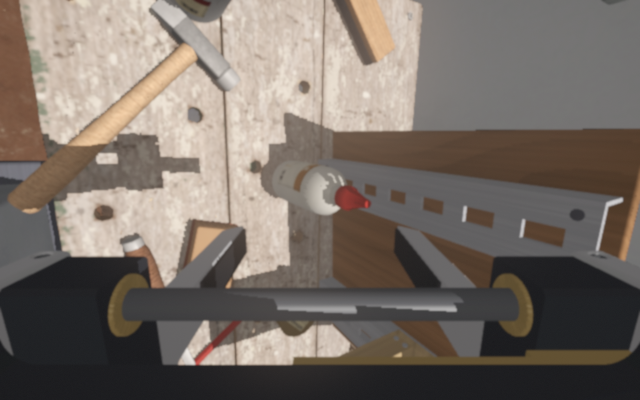

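```bash
python3 - <<'E'
from h import *
import pickle
for i in range(2):
  s=status.read_state();im=viewer.get_image("wrist")
print(np.abs(s["qd"]).max(),s["tcp_pos"])
cv2.imwrite("pics/w2.png",im[:,:,::-1]);pickle.dump(s,open("w2.pkl","wb"))
x,y,w,h=320,120,320,140;k=2.5
po=(.6201,.1961,.0339)
pp=[(0,q*.03,z) for q in(1,-1) for z in(0,.366)]+[(0,q*.0075,.07+.05*j+hh) for q in(1,-1) for j in range(6) for hh in(0,.028)]
z=cv2.resize(im[y:y+h,x:x+w,::-1],None,fx=k,fy=k,interpolation=cv2.INTER_CUBIC)
for i in range(0,w,20): cv2.putText(z,str(x+i),(int(i*k),8),0,.3,(0,0,255))
for i in range(0,h,20): cv2.putText(z,str(y+i),(0,int(i*k)+4),0,.3,(0,0,255))
cv2.imwrite("pics/w2z.png",z)
for uv in wproj(s,pose(po,pp)): cv2.circle(z,tuple(int(v) for v in ((uv-[x,y])*k)),3,(0,255,0),1)
cv2.imwrite("pics/w2o.png",z)
E
```

```text
0.1446995796509647 [0.3608486  0.19510383 0.45076956]
```

View pics/w2o.png

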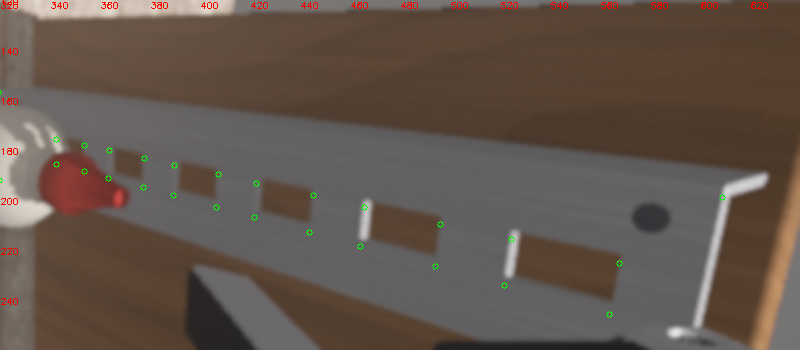

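View pics/w2z.png

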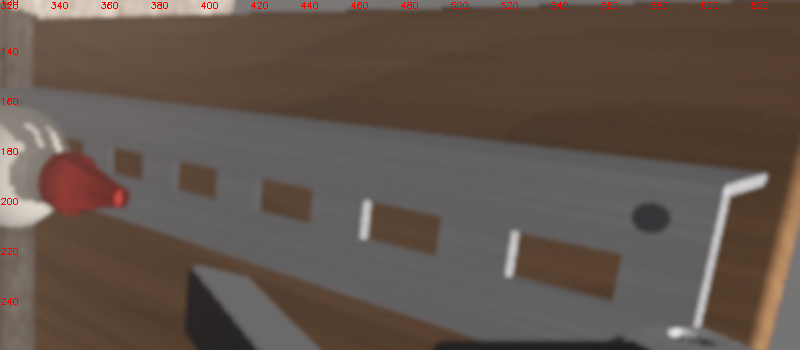

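```bash
python3 - <<'E'
from h import *
import pickle
for i in range(6):
  s=status.read_state();im=viewer.get_image("wrist")
  print(s["time"],np.abs(s["qd"]).max().round(3),s["tcp_pos"].round(4))
s2=status.read_state();print(s2["time"],s2["tcp_pos"].round(4))
cv2.imwrite("pics/w3.png",im[:,:,::-1]);pickle.dump(s,open("w3.pkl","wb"))
x,y,w,h=320,120,320,140;k=2.5
po=(.6201,.1961,.0339)
pp=[(0,q*.03,z) for q in(1,-1) for z in(0,.366)]+[(0,q*.0075,.07+.05*j+hh) for q in(1,-1) for j in range(6) for hh in(0,.028)]
z=cv2.resize(im[y:y+h,x:x+w,::-1],None,fx=k,fy=k,interpolation=cv2.INTER_CUBIC)
for uv in wproj(s,pose(po,pp)): cv2.circle(z,tuple(int(v) for v in ((uv-[x,y])*k)),3,(0,255,0),1)
cv2.imwrite("pics/w3o.png",z)
E
```

```text
1.3 0.093 [0.3604 0.1982 0.4507]
1.35 0.054 [0.3602 0.2001 0.4507]
1.4 0.026 [0.3601 0.2012 0.4507]
1.45 0.008 [0.36   0.2017 0.4507]
1.5 0.002 [0.36   0.2018 0.4506]
1.55 0.007 [0.36   0.2017 0.4506]
1.6 [0.36   0.2015 0.4506]
```

View pics/w3o.png

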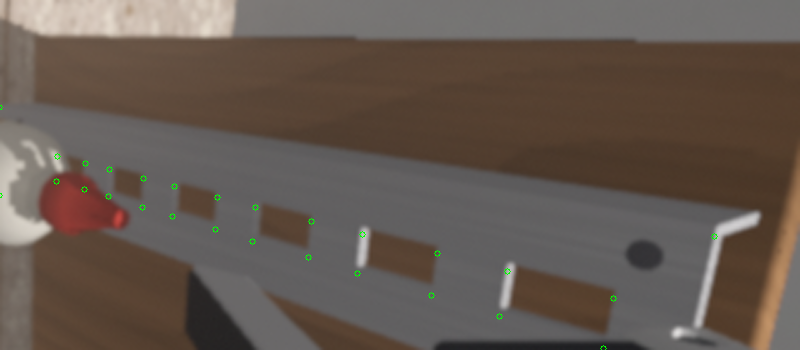

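The wrist view shows the slots about 2 mm to the +y side of the fit. I'll settle the final alignment by measuring tray against post in one image. Next I move to the tray at half opening, so the outer finger clears the bench.

Emit:
play_rows([
  {"dx":-1.9,"dy":-5.4,"wz":-2.5},
  {"dx":-1.9,"dy":-5.4,"wz":-2.5},
  {"dy":-5.4,"wz":-2.5},
  {"dy":-5.4,"wz":-2.5},
  {"dy":-5.4,"dz":-2.5,"wz":-2.5},
  {"dy":-5.4,"dz":-3,"wz":-2.5},
  {"dy":-5.4,"dz":-3,"wz":-2.5},
  {"dy":-5.2,"dz":-3,"wz":-2.2},
], fingers=0)

```text
invalid input
```

Emit:
play_rows([
  {"dz":-2},
  {"dz":-2},
  {"dz":-2},
  {"dz":-1},
  {},
  {},
  {},
  {},
])

```text
invalid input
```

```bash
python3 - <<'E'
from h import *
import pickle
s=status.read_state();im=viewer.get_image("wrist");cv2.imwrite("pics/w4.png",im[:,:,::-1])
pickle.dump(s,open("w4.pkl","wb"))
print(s["q"].round(3),s["tcp_pos"],np.abs(s["qd"]).max(),s["grip_width"],s["wrist_force"])
t=(.5561,-.3035,-.3093)
plan((.322,-.229,.251),tool_R(t[2],np.radians(30)),s)
x,y,w,h=0,0,640,400;k=1.25
pts=[(0,q*.055,z) for q in(1,-1) for z in(0,.108)]+[(-.01,q*.055,.108) for q in(1,-1)]+[(-.1287,q*.055,.0594) for q in(1,-1)]+[(-.1373,q*.055,.0544) for q in(1,-1)]+[(-.125,0,.043),(-.1,.055,0),(-.1,-.055,0)]
z=cv2.resize(im[:,:,::-1],None,fx=k,fy=k,interpolation=cv2.INTER_CUBIC)
for uv in wproj(s,pose(t,pts)): cv2.circle(z,tuple(int(v) for v in (uv*k)),3,(0,255,0),1)
cv2.imwrite("pics/w4o.png",z)
im=viewer.get_image("scene");cv2.imwrite("pics/s4.png",im[:,:,::-1])
E
```

```text
[-1.459  0.211  0.899  2.285  0.388  0.298 -0.92 ] [0.36000484 0.20154462 0.45056775] 0.010106636534497422 0.0939261098531497 [-0.11123402  0.54082743  0.46799399]
t 1.6 shift cm [ -3.8  -43.05 -19.96] rot deg [  0.05   0.03 -19.73] |d|mm 476 |r| 19.7
```

View pics/w4o.png

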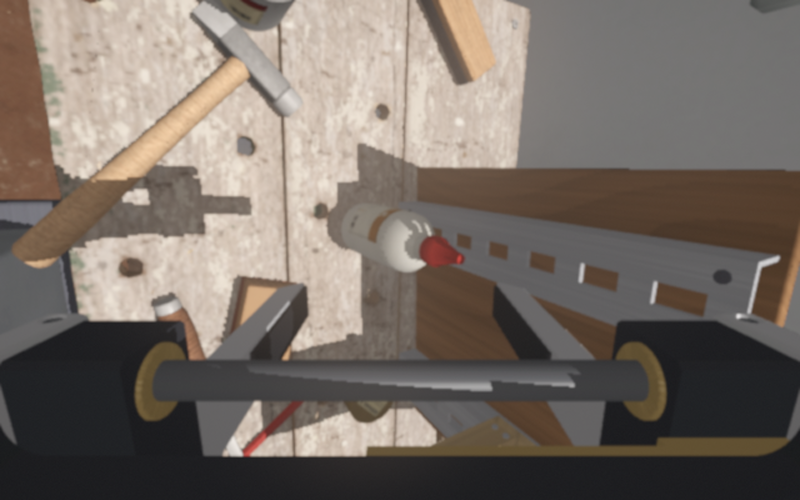

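View pics/s4.png

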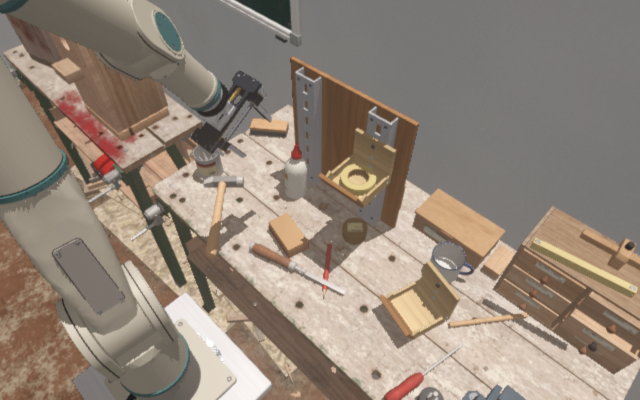

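Each row needs all six fields, so both calls were refused and nothing moved. I'll resend them.

Emit:
play_rows([
  {"dx":-1.9,"dy":-5.4,"dz":0,"wx":0,"wy":0,"wz":-2.5},
  {"dx":-1.9,"dy":-5.4,"dz":0,"wx":0,"wy":0,"wz":-2.5},
  {"dx":0,"dy":-5.4,"dz":0,"wx":0,"wy":0,"wz":-2.5},
  {"dx":0,"dy":-5.4,"dz":0,"wx":0,"wy":0,"wz":-2.5},
  {"dx":0,"dy":-5.4,"dz":-2.5,"wx":0,"wy":0,"wz":-2.5},
  {"dx":0,"dy":-5.4,"dz":-3,"wx":0,"wy":0,"wz":-2.5},
  {"dx":0,"dy":-5.4,"dz":-3,"wx":0,"wy":0,"wz":-2.5},
  {"dx":0,"dy":-5.2,"dz":-3,"wx":0,"wy":0,"wz":-2.2},
], fingers=0)

```text
time: 2.7
tcp_pos: [0.2834, -0.1834, 0.4414]
ee_rot: [-0.643, 0.708, 0.074, 0.281]
wrist_force: [1.4, 0.3, 0.2]
grip_width: 0.047
```

```bash
cat > look.py <<'E'
from h import *
import pickle,sys
tag=sys.argv[1]; cams=sys.argv[2].split(",")
T=(.5561,-.3035,-.3093)
pts=[(0,q*.055,z) for q in(1,-1) for z in(0,.108)]+[(-.01,q*.055,.108) for q in(1,-1)]+[(-.1287,q*.055,.0594) for q in(1,-1)]+[(-.1373,q*.055,.0544) for q in(1,-1)]+[(-.125,0,.043),(-.1,.055,0),(-.1,-.055,0)]
for n in cams:
    s=status.read_state();im=viewer.get_image(n);cv2.imwrite(f"pics/{tag}_{n}.png",im[:,:,::-1])
    pickle.dump(s,open(f"{tag}_{n}.pkl","wb"))
    if n=="wrist" and len(sys.argv)>3:
        z=cv2.resize(im[:,:,::-1],None,fx=1.25,fy=1.25,interpolation=cv2.INTER_CUBIC)
        for uv in wproj(s,pose(T,pts)): cv2.circle(z,tuple(int(v) for v in (uv*1.25)),3,(0,255,0),1)
        cv2.imwrite(f"pics/{tag}_wo.png",z)
print(s["time"],"q",s["q"].round(3),"tcp",s["tcp_pos"].round(4),"qd",np.abs(s["qd"]).max().round(3),"w",s["grip_width"].__round__(4),"F",s["wrist_force"].round(2),"M",s["moment"].round(2))
E
python3 look.py a wrist 1; python3 -c "
from h import *
plan((.322,-.229,.251),tool_R(-.3093,np.radians(30)))"
```

```text
2.7 q [-1.135 -0.374  1.324  2.466  1.094  0.445 -0.974] tcp [ 0.2834 -0.1834  0.4414] qd 1.14 w 0.047 F [1.37 0.3  0.21] M [0.05 0.53 0.02]
t 2.75 shift cm [  4.12  -4.28 -18.98] rot deg [ 0.73 -0.8   0.32] |d|mm 199 |r| 1.1
```

View pics/a_wo.png

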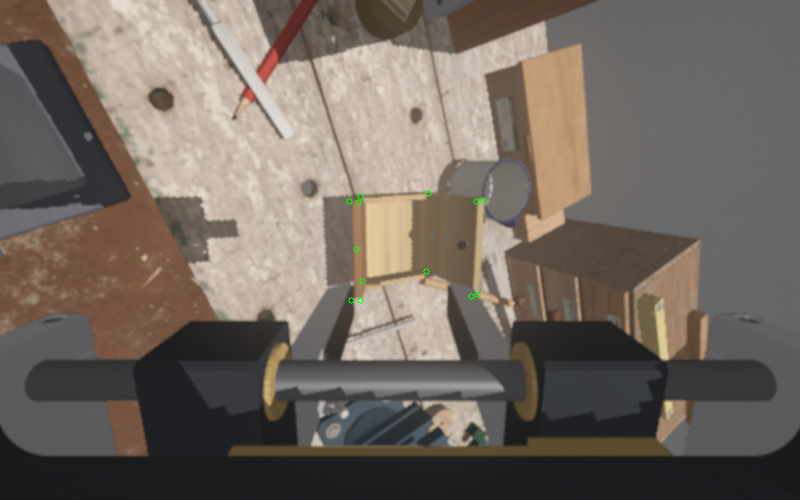

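The wrist overlay shows the tray where predicted: its front board is at (355,245) in the enlarged image, and the fit dots lie on it. But joints 2 to 5 ran to their range ends because the arm folded. I'll extend outward first and see how the redundancy behaves.

```bash
python3 -c "
from h import *
s=status.read_state();print(s['q'].round(4))
plan((.52,-.22,.47),tool_R(-.4,np.radians(0)))"
```

```text
[-1.126  -0.3749  1.3242  2.4669  1.0931  0.447  -0.9703]
t 2.75 shift cm [23.92 -3.38  2.92] rot deg [11.17 27.28 -5.02] |d|mm 243 |r| 29.9
```

Emit:
play_rows([
  {"dx":4,"dy":-0.6,"dz":0.5,"wx":1.9,"wy":4.5,"wz":-0.8},
  {"dx":4,"dy":-0.6,"dz":0.5,"wx":1.9,"wy":4.5,"wz":-0.8},
  {"dx":4,"dy":-0.6,"dz":0.5,"wx":1.9,"wy":4.5,"wz":-0.8},
  {"dx":4,"dy":-0.6,"dz":0.5,"wx":1.9,"wy":4.5,"wz":-0.8},
  {"dx":4,"dy":-0.5,"dz":0.5,"wx":1.8,"wy":4.5,"wz":-0.9},
  {"dx":4,"dy":-0.5,"dz":0.4,"wx":1.8,"wy":4.5,"wz":-0.9},
  {"dx":0,"dy":0,"dz":0,"wx":0,"wy":0,"wz":0},
  {"dx":0,"dy":0,"dz":0,"wx":0,"wy":0,"wz":0},
])

```text
time: 3.75
tcp_pos: [0.3625, -0.1399, 0.5675]
ee_rot: [-0.682, 0.702, -0.094, 0.182]
wrist_force: [-0.4, -0.6, -0.7]
grip_width: 0.0472
```

```bash
python3 look.py b scene;python3 look.py b scene;python3 look.py b scene
```

```text
3.75 q [-1.438 -0.374  1.324  1.974  0.463  1.184 -0.666] tcp [ 0.3625 -0.1399  0.5675] qd 0.01 w 0.0472 F [-0.42 -0.61 -0.69] M [-0.03  0.17  0.02]
3.8 q [-1.438 -0.374  1.324  1.975  0.462  1.184 -0.666] tcp [ 0.3624 -0.14    0.5674] qd 0.004 w 0.047 F [-0.08 -0.17  0.59] M [ 0.01  0.17 -0.07]
3.85 q [-1.437 -0.374  1.324  1.975  0.462  1.184 -0.666] tcp [ 0.3623 -0.1401  0.5674] qd 0.005 w 0.0471 F [ 0.12  0.29 -0.63] M [-0.04  0.2   0.03]
```

View pics/b_scene.png

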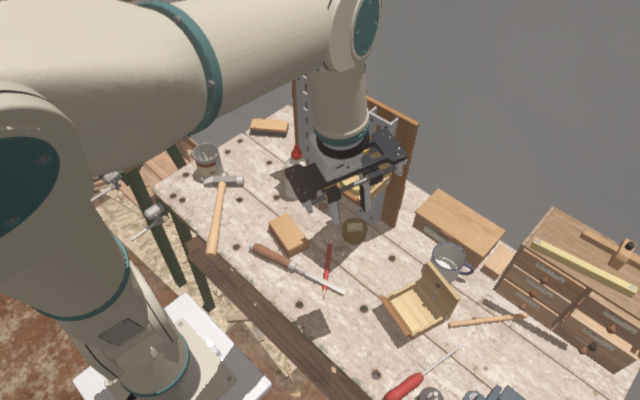

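I'll identify the kinematics from the logged joint/pose pairs, so I can plan a path that stays inside the joint ranges.

```bash
cat > kin.py <<'E'
import numpy as np
from scipy.spatial.transform import Rotation as Rn
def fk(q,sg,P):
    # P: phi0, lengths d0,d1(z after j1..), offsets
    ph=P[0]; R=Rn.from_euler('z',ph); p=np.zeros(3)
    ax='zyzyzyz'; offs=P[1:25].reshape(8,3)
    for i in range(7):
        p=p+R.apply(offs[i]); R=R*Rn.from_euler(ax[i],sg[i]*q[i])
    p=p+R.apply(offs[7]); R=R*Rn.from_rotvec(P[25:28])
    return p,R
E
cat > fit.py <<'E'
from kin import *
import pickle,itertools,glob
from scipy.optimize import least_squares
D=[(np.array([-1.3548104 ,  0.62931576,  0.03845506,  1.51832406, -0.0269939 ,0.99629164, -0.01998573]),np.array([0.18064303, 0.62410314, 0.40378777]),np.array([-0.5648609 ,  0.56565352,  0.4243268 , -0.42534107]))]
for f in ["w3","a_wrist","b_scene","w1","w2"]:
    s=pickle.load(open(f+".pkl","rb"));D.append((s["q"],s["tcp_pos"],s["ee_rot"]))
Q=[(q,p,Rn.from_quat(np.roll(r,-1))) for q,p,r in D]
if __name__=="__main__":
  best=[]
  for sg in itertools.product([1,-1],repeat=7):
    if sg[1]<0: continue   # symmetry
    def f(v):
        P=np.zeros(28);P[0]=v[0];P[25:28]=v[1:4]
        return np.concatenate([(r.inv()*fk(q,sg,P)[1]).as_rotvec() for q,p,r in Q])
    for ph in (0,3.1,1.5,-1.5):
      for tr in ((0,0,0),(1.2,1.2,1.2),(-1.2,1.2,1.2),(1.5,0,0),(2.2,2.2,0)):
        r=least_squares(f,[ph,*tr],max_nfev=40);best.append((r.cost,sg,r.x))
  best.sort(key=lambda b:b[0])
  seen=[]
  for b in best[:30]: print(b[0],b[1],b[2].round(3))
E
python3 fit.py
```

```text
1.9699801884543739e-16 (-1, 1, -1, 1, -1, 1, -1) [-0.     0.     2.221  2.221]
1.969980199682643e-16 (-1, 1, -1, 1, -1, 1, -1) [-0.     0.     2.221  2.221]
1.969980203601597e-16 (-1, 1, -1, 1, -1, 1, -1) [-0.     0.     2.221  2.221]
1.9699802111020343e-16 (-1, 1, -1, 1, -1, 1, -1) [-0.    -0.    -2.221 -2.221]
1.9699802156775153e-16 (-1, 1, -1, 1, -1, 1, -1) [-0.    -0.    -2.221 -2.221]
1.969980217048434e-16 (-1, 1, -1, 1, -1, 1, -1) [-0.     0.     2.221  2.221]
1.9699802194469168e-16 (-1, 1, -1, 1, -1, 1, -1) [-0.    -0.    -2.221 -2.221]
1.969980228736839e-16 (-1, 1, -1, 1, -1, 1, -1) [6.283 0.    2.221 2.221]
1.9699802367212075e-16 (-1, 1, -1, 1, -1, 1, -1) [-0.     0.     2.221  2.221]
1.969980243490885e-16 (-1, 1, -1, 1, -1, 1, -1) [-0.     0.     2.221  2.221]
1.9699802476132795e-16 (-1, 1, -1, 1, -1, 1, -1) [6.283 0.    2.221 2.221]
1.9699806144573007e-16 (-1, 1, -1, 1, -1, 1, -1) [6.283 0.    2.221 2.221]
1.9699806941214361e-16 (-1, 1, -1, 1, -1, 1, -1) [-0.    -0.    -2.221 -2.221]
1.9699826202260849e-16 (-1, 1, -1, 1, -1, 1, -1) [-0.     0.     2.221  2.221]
1.969986100
[... 477 characters left out ...]
3 (1, 1, -1, 1, -1, 1, -1) [-3.519 -0.005 -2.222 -2.223]
0.16385483224886443 (1, 1, -1, 1, -1, 1, -1) [2.764 0.005 2.22  2.221]
0.16385483224886457 (1, 1, -1, 1, -1, 1, -1) [ 2.764 -0.005 -2.222 -2.223]
0.1638548322488646 (1, 1, -1, 1, -1, 1, -1) [2.764 0.005 2.22  2.221]
0.16385483224886482 (1, 1, -1, 1, -1, 1, -1) [2.764 0.005 2.22  2.221]
0.16385483224886482 (1, 1, -1, 1, -1, 1, -1) [-3.519 -0.005 -2.222 -2.223]
0.16385483224886507 (1, 1, -1, 1, -1, 1, -1) [2.764 0.005 2.22  2.221]
0.1638548322488651 (1, 1, -1, 1, -1, 1, -1) [2.764 0.005 2.22  2.221]
0.1638548322488652 (1, 1, -1, 1, -1, 1, -1) [2.764 0.005 2.22  2.221]
0.16385483224886552 (1, 1, -1, 1, -1, 1, -1) [2.764 0.005 2.22  2.221]
```

```bash
cat > fit2.py <<'E'
from fit import *
sg=(-1,1,-1,1,-1,1,-1)
P0=np.zeros(28);P0[25:28]=[0,2.2214415,2.2214415]
def A(cols):
    M=[];b=[]
    for q,p,r in Q:
        row=np.zeros((3,len(cols)))
        for j,c in enumerate(cols):
            P=P0.copy();P[1+c]=1;row[:,j]=fk(q,sg,P)[0]
        M.append(row);b.append(p)
    return np.vstack(M),np.concatenate(b)
for cols in [[5,11,17,23],[2,11,17,23],[2,11,17,23,6,9,12],[2,11,17,23,9,12,18,21],[2,11,17,23,4,7,10,13,16,19,22],[2,9,11,12,17,18,21,23,4,10,16]]:
    m,b=A(cols);x,res,rk,sv=np.linalg.lstsq(m,b,rcond=None);print(cols,rk,x.round(4),np.abs(m@x-b).max())
E
python3 fit2.py
```

```text
[5, 11, 17, 23] 4 [0.3703 0.5635 0.3747 0.2241] 0.02834955333377856
[2, 11, 17, 23] 4 [0.3703 0.5635 0.3747 0.2241] 0.028349553333778615
[2, 11, 17, 23, 6, 9, 12] 7 [ 0.3672  0.5727  0.3941  0.206  -0.0191  0.0079  0.0143] 0.026266070831967914
[2, 11, 17, 23, 9, 12, 18, 21] 8 [ 0.3298  0.541   0.3807  0.1741 -0.0094 -0.0141  0.0186 -0.0346] 0.025423956709072687
[2, 11, 17, 23, 4, 7, 10, 13, 16, 19, 22] 8 [ 3.362e-01  5.591e-01  3.821e-01  1.765e-01 -5.700e-03 -5.700e-03
 -8.100e-03 -8.100e-03 -2.000e-04 -2.000e-04 -0.000e+00] 3.3289476730757883e-09
[2, 9, 11, 12, 17, 18, 21, 23, 4, 10, 16] 11 [ 3.362e-01 -0.000e+00  5.591e-01 -0.000e+00  3.821e-01  0.000e+00
 -0.000e+00  1.765e-01 -1.150e-02 -1.620e-02 -4.000e-04] 7.393759493545815e-10
```

```bash
cat > sim.py <<'E'
from kin import *
sg=(-1,1,-1,1,-1,1,-1)
P=np.zeros(28);P[25:28]=[0,2.2214415,2.2214415]
for c,v in zip([2,11,17,23,4,10,16],[.3362,.5591,.3821,.1765,-.0115,-.0162,-.0004]):P[1+c]=v
lo=np.array([-3.06,-.37,-1.25,.18,-1.1,.23,-2.94]);hi=np.array([3.06,2.12,1.32,2.47,4.24,1.98,2.94])
def FK(q):return fk(q,sg,P)
def err(q,p,R):
    a,b=FK(q);return np.r_[p-a,(R*b.inv()).as_rotvec()]
def jac(q):
    a,b=FK(q);J=np.zeros((6,7));h=1e-6
    for i in range(7):
        d=q.copy();d[i]+=h;a2,b2=FK(d);J[:,i]=np.r_[(a2-a)/h,(b2*b.inv()).as_rotvec()/h]
    return J
def follow(q,rows,null=0.,qm=None,lam=1e-3,sub=10,clamp=True):
    p,R=FK(q);out=[q.copy()]
    for r in rows:
        r=np.array(r,float);p0,R0=p,R;
        for k in range(1,sub+1):
            pt=p0+r[:3]/100*k/sub;Rt=Rn.from_rotvec(np.radians(r[3:])*k/sub)*R0
            for it in range(3):
                J=jac(q);e=err(q,pt,Rt);Ji=J.T@np.linalg.inv(J@J.T+lam**2*np.eye(6))
                dq=Ji@e
                if qm is not None and it==0: dq+=null*(np.eye(7)-Ji@J)@(qm-q)
                q=q+dq
                if clamp:q=np.clip(q,lo,hi)
        p,R=pt,Rt;out.append(q.copy())
    return np.array(out)
E
cat > t.py <<'E'
from sim import *
np.set_printoptions(suppress=True,linewidth=150)
q0=np.array([-1.3548104 ,  0.62931576,  0.03845506,  1.51832406, -0.0269939 ,0.99629164, -0.01998573])
print(FK(q0)[0])
rows=[[2.25,-5.3,.6,2.45,-3.2,-8.8]]*6+[[2.25,-5.3,.5,2.5,-3.1,-8.7],[2.2,-5.3,.5,2.4,-3.1,-8.7]]
for n in (0,.01,.05):
  o=follow(q0,rows,n,q0);print(n,o[-1].round(3),"pose",FK(o[-1])[0])
o=follow(q0,rows,.05,(lo+hi)/2);print("mid",o[-1].round(3))
print("actual [-1.459,.211,.899,2.285,.388,.298,-.92]")
E
python3 t.py
```

```text
[0.18068306 0.62405995 0.40383633]
0 [-1.465  0.215  0.913  2.287  0.367  0.295 -0.898] pose [0.36018306 0.20005995 0.44983633]
0.01 [-1.478  0.219  0.931  2.287  0.346  0.293 -0.876] pose [0.36018306 0.20005995 0.44983633]
0.05 [-1.513  0.231  0.982  2.287  0.277  0.285 -0.803] pose [0.36018306 0.20005995 0.44983633]
mid [-0.486  0.154 -0.258  2.266  0.901  0.477 -1.464]
actual [-1.459,.211,.899,2.285,.388,.298,-.92]
```

```bash
cat > ik.py <<'E'
from sim import *
from scipy.optimize import least_squares
from h import tool_R
np.set_printoptions(suppress=True,linewidth=150)
def poses():
    T=(.5561,-.3035,-.3093);po=(.6201,.1972,.0339);d=np.radians(30)
    out={}
    def tcp(foot,yaw,gz,back=0,flip=1):
        f=np.array([np.cos(yaw),np.sin(yaw),0]);a=f*.5+np.array([0,0,-.866])
        g=np.array([foot[0],foot[1],0])-.125*f;g[2]=gz
        return g-(.18+back)*a
    for fl in (1,-1):
      for nm,back in (("G",0),("PG",.06)):
        out[nm+str(fl)]=(tcp(T,T[2],.043,back),tool_R(T[2],d,fl))
      f=np.array([np.cos(po[2]),np.sin(po[2]),0])
      out["H"+str(fl)]=(tcp(po,po[2],.256),tool_R(po[2],d,fl))
      out["PH"+str(fl)]=(tcp(po,po[2],.256)-.05*f,tool_R(po[2],d,fl))
    return out
if __name__=="__main__":
  rng=np.random.default_rng(0);w=hi-lo
  for n,(p,R) in poses().items():
    R=Rn.from_matrix(R);sol=[]
    for i in range(40):
        q=rng.uniform(lo,hi)
        r=least_squares(lambda q:err(q,p,R)*[10]*1 if 0 else err(q,p,R)*10,q,bounds=(lo,hi),max_nfev=60)
        if r.cost<1e-8: sol.append((np.min(np.minimum(r.x-lo,hi-r.x)),r.x))
    sol.sort(key=lambda s:-s[0]);print(n,p.round(3),len(sol));[print("  ",round(m,2),x.round(2)) for m,x in sol[:4]]
E
python3 ik.py
```

```text
G1 [ 0.351 -0.238  0.199] 0
PG1 [ 0.323 -0.229  0.251] 0
H1 [0.405 0.19  0.412] 16
   0.23 [ 0.11  0.38 -0.95  2.24  1.3   0.66 -1.78]
   0.22 [ 0.03  0.35 -0.83  2.25  1.28  0.6  -1.76]
   0.22 [-0.17  0.3  -0.55  2.25  1.21  0.49 -1.7 ]
   0.22 [-0.22  0.29 -0.48  2.25  1.2   0.46 -1.68]
PH1 [0.355 0.188 0.412] 21
   0.13 [ 0.14  0.34 -1.05  2.34  1.31  0.68 -1.89]
   0.13 [ 0.08  0.31 -0.97  2.34  1.3   0.64 -1.88]
   0.13 [ 0.02  0.29 -0.89  2.34  1.28  0.6  -1.87]
   0.13 [ 0.02  0.29 -0.89  2.34  1.28  0.6  -1.87]
G-1 [ 0.351 -0.238  0.199] 0
PG-1 [ 0.323 -0.229  0.251] 0
H-1 [0.405 0.19  0.412] 18
   0.22 [-0.07  0.32 -0.68  2.25  1.24  0.54  1.41]
   0.22 [-0.11  0.31 -0.63  2.25  1.23  0.52  1.43]
   0.2 [-0.31  0.28 -0.38  2.25  1.17  0.43  1.49]
   0.18 [-0.36  0.27 -0.3   2.25  1.15  0.41  1.51]
PH-1 [0.355 0.188 0.412] 14
   0.13 [-0.    0.28 -0.85  2.34  1.28  0.59  1.28]
   0.13 [-0.13  0.25 -0.69  2.34  1.25  0.53  1.31]
   0.13 [-0.21  0.24 -0.58  2.34  1.24  0.5   1.33]
   0.12 [-0.35  0.22 -0.41  2.35  1.21  0.45  1.36]
```

The given 30° grasp is out of reach where the tray stands. I'll check leaning the tool sideways within the board's plane, and regrasping elsewhere.

```bash
cat > ik2.py <<'E'
from ik import *
def gp(foot,yaw,gz,tilt,beta,fl,back=0,fwd=0):
    f=np.array([np.cos(yaw),np.sin(yaw),0]);R=tool_R(yaw,np.radians(tilt),1)
    R=Rn.from_rotvec(R[:,0]*np.radians(beta)).as_matrix()@R   # rotate about board normal
    if fl<0: R=R@np.diag([-1,1,-1])
    g=np.array([foot[0],foot[1],0])-(.125+fwd)*f;g[2]=gz
    return g-(.18+back)*R[:,1],Rn.from_matrix(R)
T=(.5561,-.3035,-.3093);PO=(.6201,.1972,.0339)
def solve(p,R,n=25,rng=np.random.default_rng(1)):
    best=(0,None)
    for i in range(n):
        q=rng.uniform(lo,hi)
        r=least_squares(lambda q:err(q,p,R)*10,q,bounds=(lo,hi),max_nfev=40)
        if r.cost<1e-8:
            m=np.min(np.minimum(r.x-lo,hi-r.x))
            if m>=best[0]:best=(m,r.x)
    return best
if __name__=="__main__":
  for tilt in (10,20,30):
    for beta in (-50,-35,-20,0,20,35,50):
      for fl in (1,):
        g=solve(*gp(T,T[2],.043,tilt,beta,fl));
        print(tilt,beta,fl,"G",round(g[0],2),None if g[1] is None else g[1].round(2),gp(T,T[2],.043,tilt,beta,fl)[0].round(3))
E
python3 ik2.py
```

```text
10 -50 1 G 0.36 [ 0.39  1.1  -0.71  2.11  1.46  1.51 -1.83] [ 0.46  -0.128  0.157]
10 -35 1 G 0.28 [ 0.54  0.96 -0.73  2.19  1.52  1.22 -1.73] [ 0.444 -0.159  0.188]
10 -20 1 G 0.24 [ 0.8   0.91 -0.87  2.23  1.57  1.01 -1.57] [ 0.428 -0.198  0.21 ]
10 0 1 G 0.12 [ 0.89  0.76 -0.56  2.19  1.32  0.35 -1.09] [ 0.407 -0.256  0.22 ]
10 20 1 G 0.26 [ 1.35  0.98 -0.96  2.06  0.85  0.49 -0.37] [ 0.39  -0.315  0.21 ]
10 35 1 G 0.16 [ 1.51  1.18 -1.09  1.92  0.59  0.66  0.01] [ 0.381 -0.356  0.188]
10 50 1 G 0.58 [ 1.23  1.06 -0.43  1.78 -0.52  0.88  1.14] [ 0.376 -0.391  0.157]
20 -50 1 G 0.27 [ 0.33  1.1  -0.64  2.2   1.55  1.48 -2.09] [ 0.441 -0.122  0.152]
20 -35 1 G 0.15 [ 0.48  0.97 -0.67  2.32  1.71  1.22 -2.05] [ 0.42  -0.152  0.182]
20 -20 1 G 0.09 [ 0.49  0.79 -0.38  2.38  2.02  0.71 -2.13] [ 0.401 -0.189  0.202]
20 0 1 G 0.13 [ 1.23  0.99 -1.09  2.34  1.88  0.78 -1.54] [ 0.378 -0.247  0.212]
20 20 1 G 0.05 [ 1.41  0.99 -0.95  2.19  1.31  0.28 -0.72] [ 0.363 -0.306  0.202]
20 35 1 G 0.23 [ 1.18  0.91 -0.37  2.04 -0.87  0.52  1.56] [ 0.358 -0.348  0.182]
20 50 1 G 0.46 [ 1.46  1.16 -0.73  1.85 -0.29  0.69  1.08] [ 0.357 -0.385  0.152]
30 -50 1 G 0.19 [ 0.25  1.12 -0.56  2.28  1.65  1.49 -2.37] [ 0.424 -0.116  0.143]
30 -35 1 G 0.04 [ 0.4   1.02 -0.6   2.43  1.9   1.32 -2.4 ] [ 0.398 -0.145  0.171]
30 -20 1 G 0 None [ 0.375 -0.181  0.189]
30 0 1 G 0 None [ 0.351 -0.238  0.199]
30 20 1 G 0.09 [ 1.52  1.09 -1.02  2.31  2.14  0.32 -1.39] [ 0.338 -0.298  0.189]
30 35 1 G 0.05 [ 1.44  1.03 -0.68  2.12 -0.84  0.28  1.71] [ 0.335 -0.341  0.171]
30 50 1 G 0.36 [ 1.38  1.1  -0.51  1.92 -0.74  0.72  1.68] [ 0.34  -0.379  0.143]
```

```bash
cat > t2.py <<'E'
from ik2 import *
for yaw in (-90,-70,-50,-30,30,50,70):
  for foot in ((.50,-.31),(.54,-.31),(.50,-.25)):
    y=np.radians(yaw)
    r=[solve(*gp(foot,y,.043+dz,30,0,1,b),n=15) for b,dz in ((0,0),(.06,0),(0,.15))]
    print(yaw,foot,gp(foot,y,.043,30,0,1)[0].round(3),[round(a[0],2) for a in r],r[0][1].round(2) if r[0][1] is not None else None)
E
python3 t2.py
python3 - <<'E'
from h import *
# bench points (z=0) under pixels of scene
c=viewer.get_calibration("scene")
for nm,uv,z in [("mug base-ish",(447,275),0.0),("mug rim near corner",(437,268),.08),("yellowstick L",(449,325),0),("screwdrv tip",(456,349),0),("screwdriver handle",(405,385),0.01),("pencil end",(327,297),0),("chisel tip",(343,292),0),("bench front edge",(340,380),0),("hole",(363,309),0),("tin foot",(354,240),0),("box corner",(416,205),.05),("box front",(480,262),0),("knob",(480,395),0)]:
    d=np.array([(uv[0]-c["cx"])/c["fx"],(uv[1]-c["cy"])/c["fy"],1]);R=np.array(c["R"]);o=-R.T@c["t"];w=R.T@d;k=(z-o[2])/w[2];print(nm,(o+k*w).round(3))
E
```

```text
-90 (0.5, -0.31) [ 0.5   -0.095  0.199] [np.float64(0.16), np.float64(0.36), np.float64(0.47)] [-0.25  0.84  0.31  2.09  0.87  0.39 -2.44]
-90 (0.54, -0.31) [ 0.54  -0.095  0.199] [np.float64(0.17), np.float64(0.48), np.float64(0.57)] [-0.3   0.88  0.41  1.98  0.58  0.4  -2.14]
-90 (0.5, -0.25) [ 0.5   -0.035  0.199] [np.float64(0.17), np.float64(0.24), np.float64(0.47)] [-0.06  0.81 -0.15  2.07  1.11  0.71 -2.77]
-70 (0.5, -0.31) [ 0.426 -0.108  0.199] [np.float64(0.01), np.float64(0.12), np.float64(0.21)] [ 0.39  0.85 -0.59  2.34  1.74  0.94 -2.93]
-70 (0.54, -0.31) [ 0.466 -0.108  0.199] [np.float64(0.14), np.float64(0.21), np.float64(0.32)] [ 0.43  0.88 -0.65  2.24  1.67  0.97 -2.8 ]
-70 (0.5, -0.25) [ 0.426 -0.048  0.199] [0, np.float64(0.03), np.float64(0.22)] None
-50 (0.5, -0.31) [ 0.362 -0.145  0.199] [0, 0, np.float64(0.02)] None
-50 (0.54, -0.31) [ 0.402 -0.145  0.199] [np.float64(0.02), 0, np.float64(0.11)] [ 0.77  1.02 -1.    2.45  1.97  1.23 -2.6 ]
-50 (0.5, -0.25) [ 0.362 -0.085  0.199] [0, 0, np.float64(0.0)] None
-30 (0.5, -0.31) [ 0.314 -0.202  0.199] [0, 0, 0] None
[... 1128 characters left out ...]
0.199] [np.float64(0.52), np.float64(0.58), np.float64(0.72)] [ 1.25  1.12 -0.73  1.36  0.2   1.05  1.9 ]
70 (0.5, -0.25) [ 0.426 -0.452  0.199] [np.float64(0.57), np.float64(0.26), np.float64(0.14)] [ 1.26  1.04 -0.68  1.6   0.14  0.89  1.92]
mug base-ish [ 0.637 -0.284  0.   ]
mug rim near corner [ 0.586 -0.269  0.08 ]
yellowstick L [ 0.527 -0.363  0.   ]
screwdrv tip [ 0.49  -0.407  0.   ]
screwdriver handle [ 0.342 -0.372  0.01 ]
pencil end [ 0.381 -0.107  0.   ]
chisel tip [ 0.418 -0.126  0.   ]
bench front edge [ 0.256 -0.263  0.   ]
hole [ 0.418 -0.191  0.   ]
tin foot [ 0.554 -0.043  0.   ]
box corner [ 0.73  -0.109  0.05 ]
box front [ 0.729 -0.324  0.   ]
knob [ 0.44  -0.499  0.   ]
```

```bash
python3 - <<'E'
from h import *
c=viewer.get_calibration("top")
for nm,uv,z in [("vise L",(488,200),0.04),("vise near",(515,228),.04),("vise top",(525,160),.1),("vise R",(565,215),.03),("scrdr handle near",(467,247),.015),("scrdr handle far",(463,220),.015),("tip",(456,190),0),("knob",(480,227),.02),("stick L",(438,183),0.0),("stick far",(452,137),0),("mug far L",(392,147),.08),("mug R",(416,155),.08),("mug near",(404,163),.08),("bench edge near",(470,265),0),("bench edge 2",(400,277),0),("hole",(401,226),0),("wood L end",(360,148),.05),("box front",(416,130),.0)]:
    d=np.array([(uv[0]-c["cx"])/c["fx"],(uv[1]-c["cy"])/c["fy"],1]);R=np.array(c["R"]);o=-R.T@c["t"];w=R.T@d;k=(z-o[2])/w[2];print(nm,(o+k*w).round(3))
im=cv2.imread("pics/top0.png")[120:300,360:600];im=cv2.resize(im,None,fx=3.3,fy=3.3,interpolation=cv2.INTER_CUBIC);cv2.imwrite("pics/topR.png",im)
E
```

```text
vise L [ 0.416 -0.481  0.04 ]
vise near [ 0.305 -0.522  0.04 ]
vise top [ 0.494 -0.62   0.1  ]
vise R [ 0.301 -0.702  0.03 ]
scrdr handle near [ 0.294 -0.363  0.015]
scrdr handle far [ 0.38  -0.387  0.015]
tip [ 0.489 -0.415  0.   ]
knob [ 0.342 -0.428  0.02 ]
stick L [ 0.53  -0.366  0.   ]
stick far [ 0.683 -0.484  0.   ]
mug far L [ 0.668 -0.235  0.08 ]
mug R [ 0.618 -0.3    0.08 ]
mug near [ 0.601 -0.252  0.08 ]
bench edge near [ 0.24  -0.355  0.   ]
bench edge 2 [ 0.266 -0.13   0.   ]
hole [ 0.422 -0.191  0.   ]
wood L end [ 0.709 -0.14   0.05 ]
box front [ 0.747 -0.37   0.   ]
```

View pics/topR.png

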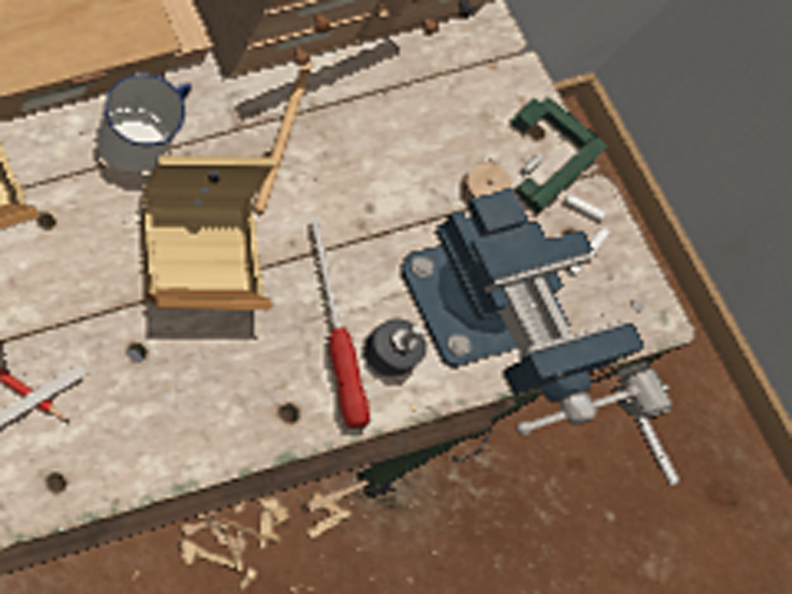

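```bash
cat > t3.py <<'E'
from sim import *
np.set_printoptions(suppress=True,linewidth=150)
lo2=lo.copy();hi2=hi.copy()
import sim
sim.lo=np.array([-3.06,-.3745,-1.25,.18,-1.1,.23,-2.94]);sim.hi=np.array([3.06,2.12,1.3242,2.4669,4.24,1.98,2.94])
q=np.array([-1.459,.211,.899,2.285,.388,.298,-.92])
r1=[[-1.9,-5.4,0,0,0,-2.5]]*2+[[0,-5.4,0,0,0,-2.5]]*2+[[0,-5.4,-2.5,0,0,-2.5]]+[[0,-5.4,-3,0,0,-2.5]]*2+[[0,-5.2,-3,0,0,-2.2]]
o=follow(q,r1,0);print(o.round(3));print(FK(o[-1])[0])
print("act [-1.135 -0.374  1.324  2.466  1.094  0.445 -0.974] .2834,-.1834,.4414")
q=np.array([-1.126 , -0.3749 , 1.3242 , 2.4669 , 1.0931,  0.447 , -0.9703])
r2=[[4,-.6,.5,1.9,4.5,-.8]]*6
o=follow(q,r2,0);print(o.round(3));print(FK(o[-1])[0])
print("act [-1.438 -0.374  1.324  1.974  0.463  1.184 -0.666] .3625,-.1399,.5675")
for k in o[-1:]:
  print(FK(np.array([-1.438,-0.374,1.324,1.974,0.463,1.184,-0.666]))[1].as_matrix().round(3))
E
python3 t3.py
```

```text
[[-1.459  0.211  0.899  2.285  0.388  0.298 -0.92 ]
 [-1.576  0.133  1.08   2.374  0.528  0.285 -1.012]
 [-1.823 -0.048  1.299  2.45   0.931  0.401 -1.382]
 [-1.674 -0.176  1.201  2.467  1.064  0.488 -1.442]
 [-1.561 -0.275  1.185  2.467  1.12   0.541 -1.398]
 [-1.6   -0.351  1.324  2.467  1.316  0.527 -1.473]
 [-1.648 -0.374  1.324  2.467  1.523  0.598 -1.592]
 [-1.662 -0.374  1.324  2.467  1.71   0.615 -1.687]
 [-1.67  -0.374  1.324  2.467  1.89   0.632 -1.782]]
[ 0.38897437 -0.04746214  0.48529147]
act [-1.135 -0.374  1.324  2.466  1.094  0.445 -0.974] .2834,-.1834,.4414
[[-1.126 -0.375  1.324  2.467  1.093  0.447 -0.97 ]
 [-1.351 -0.374  1.324  2.362  0.997  0.617 -0.927]
 [-1.53  -0.374  1.324  2.265  0.93   0.757 -0.897]
 [-1.675 -0.374  1.324  2.176  0.875  0.878 -0.87 ]
 [-1.795 -0.374  1.324  2.092  0.83   0.988 -0.846]
 [-1.897 -0.374  1.324  2.013  0.792  1.091 -0.826]
 [-1.985 -0.374  1.324  1.937  0.761  1.19  -0.811]]
[0.42804102 0.03870154 0.59202961]
act [-1.438 -0.374  1.324  1.974  0.463  1.184 -0.666] .3625,-.1399,.5675
[[ 0.916  0.116  0.384]
 [-0.381 -0.052  0.923]
 [ 0.127 -0.992 -0.003]]
```

```bash
cat > bsim.py <<'E'
from sim import *
import sim
from scipy.optimize import lsq_linear
np.set_printoptions(suppress=True,linewidth=150)
LO=np.array([-3.06,-.3745,-1.25,.18,-1.1,.23,-2.94]);HI=np.array([3.06,2.12,1.3242,2.4669,4.24,1.98,2.94])
V=.7*np.array([2.57,2.57,3.14,3.14,3.14,3.14,3.14])/8
def bfollow(q,rows,lam=.02,wr=1.0,sub=4,rebase=False,pose=None):
    p,R=pose or FK(q);out=[q.copy()];W=np.array([1,1,1,wr,wr,wr])
    for r in rows:
        r=np.array(r,float);p0,R0=(FK(q) if rebase else (p,R))
        for k in range(1,sub+1):
            pt=p0+r[:3]/100*k/sub;Rt=Rn.from_rotvec(np.radians(r[3:])*k/sub)*R0
            q0=q.copy()
            for it in range(2):
                J=jac(q)*W[:,None];e=err(q,pt,Rt)*W
                A=np.vstack([J,lam*np.eye(7)]);b=np.r_[e,np.zeros(7)]
                l=np.maximum(LO,q0-V/sub)-q-1e-9;h=np.minimum(HI,q0+V/sub)-q+1e-9
                q=q+lsq_linear(A,b,(l,h)).x
        p,R=pt,Rt;out.append(q.copy())
    return np.array(out)
E
cat > t4.py <<'E'
from bsim import *
q=np.array([-1.459,.211,.899,2.285,.388,.298,-.92])
r1=[[-1.9,-5.4,0,0,0,-2.5]]*2+[[0,-5.4,0,0,0,-2.5]]*2+[[0,-5.4,-2.5,0,0,-2.5]]+[[0,-5.4,-3,0,0,-2.5]]*2+[[0,-5.2,-3,0,0,-2.2]]
q2=np.array([-1.126 , -0.3749 , 1.3242 , 2.4669 , 1.0931,  0.447 , -0.9703])
r2=[[4,-.6,.5,1.9,4.5,-.8]]*6+[[0]*6]*2
for lam in (.01,.05,.1):
  for wr in (.3,1):
    for rb in (False,True):
      o=bfollow(q,r1,lam,wr,4,rb);print(lam,wr,rb,o[-1].round(3),FK(o[-1])[0].round(3))
      o=bfollow(q2,r2,lam,wr,4,rb);print("      ",o[-1].round(3),FK(o[-1])[0].round(3))
print("act [-1.135 -0.374  1.324  2.466  1.094  0.445 -0.974] .2834,-.1834,.4414")
print("act [-1.438 -0.374  1.324  1.974  0.463  1.184 -0.666] .3625,-.1399,.5675")
E
python3 t4.py
```

```text
0.01 0.3 False [-0.911 -0.186  1.324  2.467  0.616  0.242 -0.424] [ 0.272 -0.189  0.447]
       [-1.392 -0.375  1.324  2.022  0.559  1.026 -0.689] [ 0.372 -0.159  0.556]
0.01 0.3 True [-1.104 -0.375  1.324  2.467  1.098  0.453 -0.958] [ 0.276 -0.193  0.441]
       [-1.428 -0.375  1.324  1.965  0.542  1.117 -0.686] [ 0.378 -0.154  0.574]
0.01 1 False [-1.066 -0.375  1.324  2.467  1.041  0.406 -0.871] [ 0.273 -0.196  0.441]
       [-1.398 -0.375  1.324  1.978  0.396  1.246 -0.609] [ 0.342 -0.146  0.565]
0.01 1 True [-1.052 -0.359  1.324  2.445  0.968  0.402 -0.795] [ 0.278 -0.198  0.448]
       [-1.431 -0.374  1.324  1.921  0.389  1.306 -0.618] [ 0.353 -0.141  0.584]
0.05 0.3 False [-1.111 -0.375  1.324  2.467  1.104  0.455 -0.969] [ 0.277 -0.192  0.441]
       [-1.392 -0.375  1.324  2.022  0.559  1.026 -0.689] [ 0.372 -0.159  0.556]
0.05 0.3 True [-1.1   -0.375  1.324  2.467  1.084  0.449 -0.939] [ 0.275 -0.193  0.441]
       [-1.429 -0.375  1.324  1.965  0.542  1.118 -0.687] [ 0.378 -0.153  0.574]
0.05 1 False [-1.093 -0.375  1.324  2.467  1.071  0.418 -0.924] [ 0.278 -0.191  0.442]

[... 365 characters left out ...]
 2.022  0.559  1.026 -0.689] [ 0.372 -0.159  0.556]
0.1 0.3 True [-1.072 -0.375  1.324  2.465  1.016  0.429 -0.848] [ 0.271 -0.195  0.44 ]
       [-1.432 -0.375  1.324  1.971  0.553  1.111 -0.7  ] [ 0.379 -0.153  0.572]
0.1 1 False [-1.094 -0.375  1.324  2.467  1.072  0.419 -0.926] [ 0.278 -0.191  0.442]
       [-1.398 -0.375  1.324  1.978  0.396  1.246 -0.609] [ 0.342 -0.146  0.565]
0.1 1 True [-1.079 -0.375  1.324  2.461  1.042  0.415 -0.883] [ 0.276 -0.194  0.443]
       [-1.433 -0.375  1.324  1.923  0.39   1.304 -0.621] [ 0.353 -0.14   0.584]
act [-1.135 -0.374  1.324  2.466  1.094  0.445 -0.974] .2834,-.1834,.4414
act [-1.438 -0.374  1.324  1.974  0.463  1.184 -0.666] .3625,-.1399,.5675
```

Two results. My model of the arm reproduces the observed motion closely. Leaning the tool about 45° sideways in the board's plane, still pinching across the thickness, makes the direct grasp reachable without moving the tray first. I'll check margins at both ends.

```bash
cat > t5.py <<'E'
from ik2 import *
for tilt in (27,30):
 for beta in (38,44,50):
  for fl in (1,-1):
    r=[solve(*a,n=25) for a in (gp(T,T[2],.043,tilt,beta,fl),gp(T,T[2],.043,tilt,beta,fl,.06),gp(T,T[2],.143,tilt,beta,fl),gp(PO,PO[2],.256,tilt,beta,fl),gp(PO,PO[2],.256,tilt,beta,fl,0,.05),gp(PO,PO[2],.243,tilt,beta,fl))]
    print(tilt,beta,fl,[float(round(a[0],2)) for a in r]);print("   G",r[0][1].round(2) if r[0][1] is not None else 0,"H",r[3][1].round(2) if r[3][1] is not None else 0)
E
python3 t5.py
```

```text
27 38 1 [0.2, 0.28, 0.36, 0.0, 0.0, 0.0]
   G [ 1.37  1.   -0.57  2.06 -0.8   0.43  1.64] H 0
27 38 -1 [0.01, 0.32, 0.05, 0.0, 0.0, 0.0]
   G [ 1.21  0.95 -0.32  2.07 -1.09  0.59 -1.24] H 0
27 44 1 [0.3, 0.35, 0.21, 0.0, 0.0, 0.0]
   G [ 1.43  1.08 -0.63  1.98 -0.6   0.53  1.47] H 0
27 44 -1 [0.23, 0.4, 0.23, 0.0, 0.0, 0.0]
   G [ 1.3   1.02 -0.42  1.98 -0.87  0.65 -1.42] H 0
27 50 1 [0.21, 0.32, 0.43, 0.0, 0.0, 0.0]
   G [ 1.65  1.33 -1.04  1.89  0.18  0.61  0.75] H [ 0.86  0.78 -1.12  2.25 -1.1   0.24  1.33]
27 50 -1 [0.42, 0.38, 0.32, 0.0, 0.0, 0.0]
   G [ 1.46  1.15 -0.67  1.9  -0.48  0.65 -1.76] H [ 0.86  0.78 -1.12  2.25 -1.1   0.23 -1.82]
30 38 1 [0.08, 0.2, 0.3, 0.0, 0.02, 0.0]
   G [ 1.64  1.23 -1.03  2.08  0.46  0.31  0.46] H 0
30 38 -1 [0.0, 0.07, 0.22, 0.0, 0.0, 0.0]
   G [ 1.29  0.98 -0.42  2.09 -1.1   0.53 -1.17] H 0
30 44 1 [0.3, 0.38, 0.35, 0.0, 0.0, 0.0]
   G [ 1.39  1.06 -0.54  2.   -0.8   0.57  1.72] H 0
30 44 -1 [0.21, 0.34, 0.41, 0.0, 0.0, 0.0]
   G [ 1.55  1.16 -0.81  2.   -0.31  0.44 -1.9 ] H 0
30 50 1 [0.0, 0.55, 0.34, 0.0, 0.0, 0.0]
   G 0 H 0
30 50 -1 [0.35, 0.06, 0.44, 0.0, 0.0, 0.0]
   G [ 1.58  1.24 -0.85  1.91 -0.2   0.58 -1.97] H 0
```

```bash
cat > t6.py <<'E'
from ik2 import *
for tilt in (26,30):
 for beta in (-40,-45,-50,-55):
  for fl in (1,-1):
    r=[solve(*a,n=30) for a in (gp(T,T[2],.043,tilt,beta,fl),gp(T,T[2],.043,tilt,beta,fl,.06),gp(T,T[2],.143,tilt,beta,fl),gp(PO,PO[2],.256,tilt,beta,fl),gp(PO,PO[2],.256,tilt,beta,fl,0,.05),gp(PO,PO[2],.243,tilt,beta,fl))]
    print(tilt,beta,fl,[float(round(a[0],2)) for a in r]);print("   G",r[0][1].round(2) if r[0][1] is not None else 0,"H",r[3][1].round(2) if r[3][1] is not None else 0)
E
python3 t6.py
```

```text
26 -40 1 [0.13, 0.1, 0.13, 0.61, 0.52, 0.61]
   G [ 0.56  1.17 -0.93  2.34  1.74  1.65 -2.19] H [-0.77  0.6  -0.2   1.86  0.88  1.28 -1.62]
26 -40 -1 [0.13, 0.1, 0.13, 0.61, 0.53, 0.6]
   G [ 0.55  1.16 -0.92  2.34  1.74  1.64  0.95] H [-1.    0.6   0.15  1.86  0.75  1.14  1.66]
26 -45 1 [0.17, 0.16, 0.16, 0.66, 0.57, 0.65]
   G [ 0.33  1.07 -0.62  2.3   1.68  1.43 -2.26] H [-0.86  0.65 -0.08  1.81  0.83  1.32 -1.58]
26 -45 -1 [0.16, 0.16, 0.15, 0.65, 0.57, 0.65]
   G [-0.19  0.99  0.15  2.31  1.73  0.77  0.74] H [-1.3   0.75  0.64  1.82  0.49  1.03  1.92]
26 -50 1 [0.22, 0.22, 0.21, 0.7, 0.62, 0.69]
   G [ 0.19  1.07 -0.46  2.25  1.6   1.36 -2.27] H [-1.07  0.72  0.23  1.77  0.7   1.28 -1.46]
26 -50 -1 [0.22, 0.22, 0.2, 0.7, 0.61, 0.69]
   G [ 0.07  1.04 -0.28  2.25  1.59  1.2   0.86] H [-1.16  0.74  0.38  1.77  0.63  1.21  1.76]
26 -55 1 [0.27, 0.28, 0.25, 0.74, 0.62, 0.74]
   G [-0.12  1.07 -0.05  2.2   1.49  1.06 -2.26] H [-1.24  0.83  0.53  1.72  0.55  1.24 -1.3 ]
26 -55 -1 [0.28, 0.28, 0.24, 0.71, 0.65, 0.6]
   G [ 0.15  1.11 -0.44  2.19  1.53  1.42  0.88] H [-1.2   0.81  0.46 
[... 453 characters left out ...]
5 -1 [0.14, 0.12, 0.11, 0.62, 0.54, 0.62]
   G [ 0.41  1.16 -0.76  2.33  1.72  1.62  0.8 ] H [-0.92  0.65 -0.02  1.85  0.85  1.29  1.48]
30 -50 1 [0.2, 0.18, 0.16, 0.67, 0.59, 0.66]
   G [ 0.41  1.23 -0.82  2.27  1.66  1.76 -2.34] H [-1.04  0.72  0.16  1.8   0.77  1.29 -1.59]
30 -50 -1 [0.2, 0.18, 0.17, 0.67, 0.58, 0.62]
   G [ 0.33  1.17 -0.7   2.27  1.65  1.63  0.79] H [-1.04  0.72  0.16  1.8   0.77  1.29  1.55]
30 -55 1 [0.25, 0.25, 0.22, 0.72, 0.63, 0.69]
   G [ 0.21  1.16 -0.54  2.22  1.58  1.54 -2.36] H [-1.22  0.82  0.46  1.75  0.62  1.24 -1.44]
30 -55 -1 [0.25, 0.26, 0.22, 0.72, 0.63, 0.71]
   G [ 0.22  1.16 -0.56  2.22  1.58  1.56  0.78] H [-1.27  0.84  0.56  1.75  0.56  1.2   1.76]
```

Leaning left (about −50°) is feasible at both ends, with margins of about 0.2 rad at the tray and 0.65 rad at the post. I'll search in simulation for a detour that brings the arm into that posture.

```bash
cat > t7.py <<'E'
from ik2 import *
from bsim import *
import sys,time,pickle
def rows_to(p0,R0,p1,R1):
    d=(p1-p0)*100;rv=(R1*R0.inv()).as_rotvec(degrees=True)
    n=max(1,int(np.ceil(max(np.linalg.norm(d)/5.5,np.linalg.norm(rv)/9.5))))
    return [np.r_[d/n,rv/n]]*n
def go(q,tgt,lam=.05,sub=1):
    p,R=FK(q);rows=rows_to(p,R,*tgt);o=bfollow(q,rows,lam,.5,sub,True);return o
if __name__=="__main__":
  seed=int(sys.argv[1]);rng=np.random.default_rng(seed);t0=time.time()
  qn=np.array([-1.438,-.374,1.324,1.974,.463,1.184,-.666]);best=(-9,)
  beta=-50
  while time.time()-t0<240:
    fl=rng.choice([1,-1])
    PGh=gp(T,T[2],.043,30,beta,fl,.10);
    nW=rng.integers(0,4);W=[]
    for i in range(nW):
        az=np.radians(rng.uniform(-60,80));rad=rng.uniform(.42,.75);z=rng.uniform(.45,.75)
        p=np.array([rad*np.cos(az),rad*np.sin(az),z])
        if -.2<p[1]<.3 and p[0]>.42 and z<.6: p[2]=.62
        R=Rn.from_matrix(tool_R(rng.uniform(-1.5,1.5),np.radians(rng.uniform(-20,30)),rng.choice([1,-1])))
        W.append((p,R))
    q=qn.copy();nrow=0;ok=True
    for w in W+[(PGh[0]+[0,0,.08],PGh[1]),gp(T,T[2],.043,30,beta,fl,.06)]:
        o=go(q,w);nrow+=len(o)-1;q=o[-1]
    e=err(q,*gp(T,T[2],.043,30,beta,fl,.06));en=np.linalg.norm(e)
    m=np.min(np.minimum(q-LO,HI-q))
    sc=m-en*20-nrow*.003
    if en<.02:
        for w in [gp(T,T[2],.043,30,beta,fl)]:
            o=go(q,w);q=o[-1]
        e2=np.linalg.norm(err(q,*w));m=min(m,np.min(np.minimum(q-LO,HI-q)));sc=m-(en+e2)*20-nrow*.003
    if sc>best[0]:
        best=(sc,m,en,nrow,fl,W,q);print(seed,round(sc,3),round(m,3),round(en,4),nrow,fl,nW,q.round(2),flush=True)
        pickle.dump(best,open(f"best{seed}.pkl","wb"))
E
nproc; for i in 1 2 3 4; do OMP_NUM_THREADS=1 python3 t7.py $i > o$i.txt & done; wait; tail -n 3 o?.txt
```

```text
4
==> o1.txt <==
this script no longer has the robot

==> o2.txt <==
this script no longer has the robot

==> o3.txt <==
3 -0.63 -0.0 0.0279 24 -1 1 [-0.93  1.43  1.16  2.28 -1.1   0.23 -2.92]
3 0.01 0.172 0.0003 51 -1 3 [-0.05  1.05 -0.13  2.29  1.64  1.1   0.71]
3 0.039 0.173 0.0003 42 -1 2 [-0.02  1.05 -0.17  2.28  1.64  1.13  0.72]

==> o4.txt <==
4 -0.058 0.164 0.0019 52 -1 3 [-0.38  1.1   0.35  2.29  1.68  0.67  0.63]
4 -0.023 0.163 0.0028 29 1 1 [-0.44  1.12  0.44  2.29  1.7   0.58 -2.53]
4 0.064 0.181 0.0002 37 1 2 [ 0.27  1.13 -0.59  2.28  1.65  1.52 -2.37]
```

```bash
cat > geo.py <<'E'
import numpy as np
def tool_R(yaw,tilt,flip=1):
    f=np.array([np.cos(yaw),np.sin(yaw),0]);u=np.array([0,0,1.])
    y=f*np.sin(tilt)-u*np.cos(tilt); x=flip*(f*np.cos(tilt)+u*np.sin(tilt)); z=np.cross(x,y)
    return np.c_[x,y,z]
E
sed -i 's/from h import tool_R/from geo import tool_R/' ik.py
sed -i 's/rng.integers(0,4)/rng.integers(1,3)/; s/nrow\*.003/nrow*.005/g' t7.py
for i in 5 6 7 8; do OMP_NUM_THREADS=1 python3 t7.py $i > o$i.txt & done; wait; tail -n 2 o[5-8].txt
python3 - <<'E'
import pickle,numpy as np
for i in (3,4,5,6,7,8):
    b=pickle.load(open(f"best{i}.pkl","rb"));print(i,b[:5]);[print("   ",w[0].round(2),w[1].as_matrix().round(2).tolist()) for w in b[5]]
E
```

```text
==> o5.txt <==
5 -0.032 0.17 0.0004 38 -1 2 [-0.1   1.04 -0.06  2.29  1.65  1.03  0.7 ]
5 0.014 0.168 0.0006 27 1 1 [-0.18  1.05  0.06  2.29  1.65  0.93 -2.46]

==> o6.txt <==
6 -0.057 0.172 0.0003 44 -1 2 [-0.05  1.05 -0.13  2.29  1.64  1.09  0.71]
6 -0.043 0.169 0.0006 39 -1 2 [-0.16  1.05  0.03  2.29  1.65  0.96  0.69]

==> o7.txt <==
7 -0.034 0.184 0.0002 42 -1 2 [ 0.4   1.22 -0.8   2.27  1.66  1.74  0.8 ]
7 -0.023 0.182 0.0002 40 1 1 [ 0.32  1.16 -0.67  2.28  1.65  1.6  -2.36]

==> o8.txt <==
8 -0.038 0.166 0.0011 34 1 2 [-0.28  1.06  0.2   2.29  1.66  0.81 -2.48]
8 -0.016 0.167 0.0008 32 1 2 [-0.22  1.05  0.11  2.29  1.65  0.89 -2.46]
3 (np.float64(0.0389799224398763), np.float64(0.1727152647486312), np.float64(0.00027171482245047745), 42, np.int64(-1))
    [0.14 0.56 0.62] [[-0.11, -0.0, 0.99], [-0.99, -0.02, -0.11], [0.02, -1.0, 0.0]]
    [0.52 0.43 0.52] [[0.93, -0.03, 0.37], [-0.37, 0.01, 0.93], [-0.03, -1.0, 0.0]]
4 (np.float64(0.06441178946333219), np.float64(0.18055265154139777), np.float64(0.00017338606441827807), 37, np.int64(1))
    [ 0.34 -0.35  0.69] [[0.91, -0.14, 
[... 439 characters left out ...]
8288411), 39, np.int64(-1))
    [ 0.33 -0.43  0.64] [[0.36, -0.09, 0.93], [-0.9, 0.24, 0.37], [-0.25, -0.97, -0.0]]
    [0.25 0.37 0.75] [[0.96, 0.24, 0.14], [-0.14, -0.03, 0.99], [0.24, -0.97, 0.0]]
7 (np.float64(-0.023403913291469597), np.float64(0.1819314921374886), np.float64(0.00016585485976545146), 40, np.int64(1))
    [0.14 0.56 0.58] [[-0.85, 0.38, -0.36], [0.33, -0.15, -0.93], [-0.41, -0.91, 0.0]]
8 (np.float64(-0.016180257989668184), np.float64(0.16737658516699083), np.float64(0.0007512596673433555), 32, np.int64(1))
    [ 0.62 -0.35  0.47] [[0.9, 0.37, -0.24], [0.22, 0.09, 0.97], [0.38, -0.92, 0.0]]
    [0.35 0.43 0.64] [[0.12, 0.05, 0.99], [-0.91, -0.4, 0.13], [0.4, -0.92, -0.0]]
```

```bash
cat > t8.py <<'E'
from t7 import *
b=pickle.load(open("best5.pkl","rb"));fl=1;beta=-50
q=np.array([-1.4376,-.374,1.324,1.975,.462,1.184,-.666])
PGh=gp(T,T[2],.043,30,beta,fl,.10)
seq=[("W",b[5][0]),("PGh",(PGh[0]+[0,0,.08],PGh[1])),("PG",gp(T,T[2],.043,30,beta,fl,.06)),("G",gp(T,T[2],.043,30,beta,fl)),("L",gp(T,T[2],.043+.28,30,beta,fl)),("PH",gp(PO,PO[2],.256,30,beta,fl,0,.07)),("H",gp(PO,PO[2],.256,30,beta,fl)),("D",gp(PO,PO[2],.243,30,beta,fl))]
for n,w in seq:
    o=go(q,w);q=o[-1];print(n,len(o)-1,"target",w[0].round(3),"err",np.linalg.norm(err(q,*w)).round(4))
    for k in o[1:]:
        p,R=FK(k);print("   ",k.round(2),"tcp",p.round(3),"tip",(p+.199*R.as_matrix()[:,1]).round(3),"m",np.min(np.minimum(k-LO,HI-k)).round(2))
E
python3 t8.py
```

```text
W 12 target [0.204 0.384 0.737] err 0.2181
    [-1.34 -0.3   1.21  1.98  0.34  1.19 -0.81] tcp [ 0.35  -0.096  0.581] tip [ 0.37  -0.1    0.383] m 0.07
    [-1.23 -0.26  1.04  1.98  0.24  1.21 -0.99] tcp [ 0.338 -0.053  0.595] tip [ 0.355 -0.05   0.397] m 0.12
    [-1.16 -0.24  0.87  1.97  0.17  1.23 -1.21] tcp [ 0.325 -0.01   0.609] tip [0.342 0.001 0.411] m 0.13
    [-1.11 -0.24  0.72  1.96  0.11  1.25 -1.45] tcp [0.312 0.034 0.623] tip [0.329 0.052 0.426] m 0.14
    [-1.08 -0.23  0.59  1.94  0.06  1.25 -1.7 ] tcp [0.299 0.078 0.637] tip [0.317 0.103 0.441] m 0.14
    [-1.06 -0.22  0.47  1.92  0.03  1.25 -1.96] tcp [0.286 0.121 0.651] tip [0.307 0.153 0.456] m 0.15
    [-1.05 -0.2   0.35  1.88  0.    1.23 -2.21] tcp [0.273 0.165 0.665] tip [0.297 0.203 0.472] m 0.17
    [-1.04 -0.18  0.25  1.84 -0.01  1.22 -2.47] tcp [0.26  0.208 0.68 ] tip [0.288 0.252 0.488] m 0.19
    [-1.04 -0.15  0.15  1.79  0.    1.2  -2.74] tcp [0.247 0.252 0.694] tip [0.281 0.3   0.504] m 0.2
    [-0.86 -0.11 -0.09  1.73 -0.01  1.19 -2.94] tcp [0.239 0.292 0.708] tip [0.277 0.345 0.52 ] m 0.0
    [-0.63 -0.
[... 3503 characters left out ...]
34
    [-0.78  0.58 -0.17  2.06  0.87  1.36 -1.84] tcp [0.376 0.228 0.371] tip [0.433 0.073 0.26 ] m 0.4
    [-0.84  0.62 -0.2   1.99  0.85  1.4  -1.84] tcp [0.369 0.277 0.363] tip [0.432 0.124 0.253] m 0.47
    [-0.9   0.67 -0.22  1.91  0.83  1.45 -1.84] tcp [0.362 0.326 0.356] tip [0.431 0.176 0.245] m 0.53
H 2 target [0.433 0.329 0.356] err 0.0001
    [-0.86  0.69 -0.2   1.85  0.87  1.45 -1.78] tcp [0.397 0.327 0.356] tip [0.467 0.177 0.245] m 0.53
    [-0.83  0.71 -0.18  1.79  0.9   1.45 -1.72] tcp [0.433 0.329 0.356] tip [0.502 0.179 0.245] m 0.53
D 1 target [0.433 0.329 0.343] err 0.0
    [-0.83  0.73 -0.18  1.8   0.9   1.44 -1.74] tcp [0.433 0.329 0.343] tip [0.502 0.179 0.232] m 0.54
```

```bash
cat > t9.py <<'E'
from t7 import *
b=pickle.load(open("best5.pkl","rb"));fl=1;beta=-50
q0=np.array([-1.4376,-.374,1.324,1.975,.462,1.184,-.666])
W=b[5][0]
for nt in (5,6,7,8):
  q=q0;rows=rows_to(*FK(q),*W);
  if nt==8: print(np.array(rows[0]).round(2))
  q=bfollow(q,rows[:nt],.05,.5,1,True)[-1]
  PGh=gp(T,T[2],.043,30,beta,fl,.10)
  seq=[("PGh",(PGh[0]+[0,0,.08],PGh[1])),("PG",gp(T,T[2],.043,30,beta,fl,.06)),("G",gp(T,T[2],.043,30,beta,fl)),("L",gp(T,T[2],.38,30,beta,fl)),("PH0",gp(PO,PO[2],.38,30,beta,fl,0,.07)),("PH",gp(PO,PO[2],.256,30,beta,fl,0,.07)),("H",gp(PO,PO[2],.256,30,beta,fl))]
  print(nt)
  for n,w in seq:
    o=go(q,w);q=o[-1];print(n,len(o)-1,"err",np.linalg.norm(err(q,*w)).round(4),"m",np.min(np.minimum(o-LO,HI-o),axis=1).round(2).min(),q.round(2))
E
python3 t9.py
```

```text
5
PGh 8 err 0.0029 m 0.12 [-0.91  0.98  0.95  2.31  0.74  0.35 -1.48]
PG 2 err 0.0266 m -0.0 [-0.79  1.19  0.82  2.28  1.02  0.23 -1.9 ]
G 2 err 0.0318 m 0.0 [-0.66  1.25  0.77  2.26  1.56  0.23 -2.42]
L 7 err 0.0254 m 0.0 [-0.79  0.41  0.91  2.2   1.02  0.78 -1.29]
PH0 9 err 0.0013 m 0.25 [-1.44  0.55  0.61  1.82  0.58  1.36 -1.32]
PH 3 err 0.0001 m 0.54 [-1.4   0.74  0.57  1.92  0.55  1.12 -1.47]
H 2 err 0.0002 m 0.54 [-1.29  0.79  0.57  1.8   0.57  1.11 -1.38]
6
PGh 9 err 0.0038 m 0.15 [-0.88  0.94  0.88  2.31  0.86  0.4  -1.6 ]
PG 2 err 0.0208 m -0.0 [-0.78  1.19  0.81  2.28  1.11  0.23 -1.98]
G 2 err 0.0286 m 0.0 [-0.65  1.25  0.77  2.26  1.6   0.23 -2.46]
L 7 err 0.0292 m 0.0 [-0.79  0.42  0.93  2.21  1.02  0.76 -1.29]
PH0 9 err 0.0013 m 0.25 [-1.45  0.56  0.63  1.82  0.58  1.35 -1.31]
PH 3 err 0.0001 m 0.54 [-1.41  0.74  0.58  1.92  0.54  1.11 -1.45]
H 2 err 0.0002 m 0.54 [-1.3   0.79  0.59  1.8   0.56  1.11 -1.36]
7
PGh 10 err 0.0045 m 0.16 [-0.84  0.9   0.8   2.3   0.95  0.47 -1.7 ]
PG 2 err 0.0135 m 0.0 [-0.78  1.19  0.8   2.29  1.21  0.23 -2.09]
G 2 err 0.0237 m 0.0 [-0.65  1.25  0.76  2.27  1.65  0.25 -2.51]
L 7 err 0.0325 m 0.0 [-0.8   0.43  0.95  2.21  1.02  0.74 -1.29]
PH0 9 err 0.0013 m 0.24 [-1.46  0.56  0.65  1.82  0.57  1.34 -1.3 ]
PH 3 err 0.0001 m 0.54 [-1.42  0.75  0.6   1.92  0.53  1.11 -1.44]
H 2 err 0.0002 m 0.54 [-1.3   0.79  0.6   1.81  0.55  1.1  -1.35]
[-1.32  4.37  1.41  2.86  0.58 -9.02]
8
PGh 10 err 0.0051 m 0.17 [-0.8   0.86  0.72  2.3   1.01  0.53 -1.77]
PG 2 err 0.01 m 0.0 [-0.77  1.19  0.8   2.3   1.26  0.23 -2.14]
G 2 err 0.0215 m -0.0 [-0.64  1.25  0.75  2.27  1.67  0.25 -2.53]
L 7 err 0.0342 m -0.0 [-0.81  0.43  0.96  2.22  1.03  0.73 -1.29]
PH0 9 err 0.0014 m 0.24 [-1.47  0.56  0.66  1.82  0.57  1.34 -1.3 ]
PH 3 err 0.0001 m 0.54 [-1.42  0.75  0.61  1.92  0.52  1.1  -1.44]
H 2 err 0.0002 m 0.54 [-1.31  0.8   0.61  1.81  0.55  1.1  -1.35]
```

```bash
cat > t10.py <<'E'
from t7 import *
seed=int(sys.argv[1]);rng=np.random.default_rng(seed);t0=time.time()
qn=np.array([-1.4376,-.374,1.324,1.975,.462,1.184,-.666]);best=(-9,)
mg=lambda o:np.min(np.minimum(o-LO,HI-o))
while time.time()-t0<540:
    fl=rng.choice([1,-1]);beta=rng.choice([-50,-54])
    nW=rng.integers(1,4);W=[]
    for i in range(nW):
        az=np.radians(rng.uniform(-60,90));rad=rng.uniform(.4,.75);z=rng.uniform(.45,.75)
        p=np.array([rad*np.cos(az),rad*np.sin(az),z])
        if -.2<p[1]<.3 and p[0]>.42 and z<.6: p[2]=.62
        R=Rn.from_matrix(tool_R(rng.uniform(-2.,2.),np.radians(rng.uniform(-20,30)),rng.choice([1,-1])))
        W.append((p,R))
    q=qn.copy();nrow=0;m=1;bad=False
    PGh=gp(T,T[2],.043,30,beta,fl,.10)
    seq=W+[(PGh[0]+[0,0,.08],PGh[1]),gp(T,T[2],.043,30,beta,fl,.06),gp(T,T[2],.043,30,beta,fl)]
    E=0
    for i,w in enumerate(seq):
        o=go(q,w);nrow+=len(o)-1;q=o[-1]
        m=min(m,mg(o[3 if i==0 else 1:]) if len(o)>(3 if i==0 else 1) else 1)
        if m<.03 or nrow>48: bad=True;break
        if i>=nW: E+=np.linalg.norm(err(q,*w))
    if bad: continue
    sc=m-E*10-nrow*.004
    if sc>best[0]:
        best=(sc,m,E,nrow,fl,W,q,beta);print(seed,round(sc,3),round(m,3),round(E,4),nrow,fl,beta,nW,q.round(2),flush=True)
        pickle.dump(best,open(f"bb{seed}.pkl","wb"))
E
for i in 1 2 3 4; do OMP_NUM_THREADS=1 python3 t10.py $i > p$i.txt & done; wait; tail -n 2 p?.txt
```

```text
==> p1.txt <==
1 -0.056 0.162 0.0034 46 -1 -50 2 [-0.22  1.05  0.12  2.29  1.66  0.88  0.68]
1 -0.047 0.131 0.005 32 -1 -54 1 [-0.42  1.13  0.37  2.25  1.53  0.68  0.73]

==> p2.txt <==
2 -0.047 0.149 0.0084 28 1 -54 1 [-0.58  1.23  0.62  2.25  1.5   0.42 -2.39]
2 0.028 0.217 0.0029 40 -1 -54 2 [-0.25  1.09  0.13  2.24  1.55  0.9   0.74]

==> p3.txt <==
3 -0.062 0.141 0.0055 37 -1 -50 1 [-0.36  1.09  0.33  2.29  1.68  0.69  0.64]
3 -0.029 0.187 0.0048 42 -1 -54 2 [-0.41  1.13  0.35  2.25  1.54  0.69  0.73]

==> p4.txt <==
4 -0.056 0.164 0.0076 36 -1 -54 1 [-0.53  1.19  0.54  2.25  1.52  0.51  0.74]
4 -0.018 0.18 0.003 42 -1 -54 2 [-0.27  1.09  0.15  2.24  1.55  0.89  0.74]
```

```bash
cat > t11.py <<'E'
from t7 import *
import sys
b=pickle.load(open(sys.argv[1],"rb"));fl=b[4];beta=b[7];W=b[5];verbose=len(sys.argv)>2
q=np.array([-1.4376,-.374,1.324,1.975,.462,1.184,-.666])
PGh=gp(T,T[2],.043,30,beta,fl,.10)
seq=[("W",w) for w in W]+[("PGh",(PGh[0]+[0,0,.08],PGh[1])),("PG",gp(T,T[2],.043,30,beta,fl,.06)),("G",gp(T,T[2],.043,30,beta,fl)),("L",gp(T,T[2],.38,30,beta,fl)),("PH0",gp(PO,PO[2],.38,30,beta,fl,0,.07)),("PH",gp(PO,PO[2],.256,30,beta,fl,0,.07)),("H",gp(PO,PO[2],.256,30,beta,fl)),("D",gp(PO,PO[2],.243,30,beta,fl))]
for n,w in seq:
    p,R=FK(q);rw=rows_to(p,R,*w);print("row",rw[0].round(2))
    o=go(q,w);q=o[-1];print(n,len(o)-1,"tgt",w[0].round(3),"err",np.linalg.norm(err(q,*w)).round(4),"m",np.min(np.minimum(o-LO,HI-o),axis=1).round(2).min(),q.round(2))
    if verbose:
      for k in o[1:]:
        p,R=FK(k);print("   ",k.round(2),"tcp",p.round(3),"tip",(p+.199*R.as_matrix()[:,1]).round(3))
E
python3 t11.py bb1.pkl;echo; python3 t11.py bb2.pkl v | head -60
```

```text
row [-1.43  5.21 -0.65 -0.59 -1.88  1.05]
W 9 tgt [0.233 0.329 0.509] err 0.0023 m 0.0 [-1.53  0.13  0.37  2.07  0.48  0.92 -1.68]
row [ 1.01 -1.86 -1.28 -2.52  5.01  7.24]
PGh 19 tgt [ 0.428 -0.025  0.266] err 0.0027 m 0.22 [-0.55  0.8   0.29  2.25  1.12  0.89  1.17]
row [ 0.1  -1.73 -5.03  0.   -0.04  0.07]
PG 2 tgt [ 0.429 -0.059  0.165] err 0.0011 m 0.21 [-0.5   1.05  0.32  2.25  1.33  0.73  0.89]
row [ 0.08 -2.6  -1.54 -0.01 -0.02  0.02]
G 2 tgt [ 0.431 -0.111  0.135] err 0.0012 m 0.22 [-0.42  1.13  0.37  2.25  1.53  0.68  0.73]
row [-0.01 -0.    4.81  0.   -0.01  0.01]
L 7 tgt [ 0.431 -0.111  0.472] err 0.0044 m 0.18 [-0.52  0.38  0.48  2.15  1.07  1.04  1.73]
row [-0.68  4.96  0.02 -0.01  0.02  2.17]
PH0 9 tgt [0.367 0.334 0.472] err 0.0009 m 0.31 [-1.15  0.54  0.17  1.78  0.71  1.56  1.64]
row [ 0.02  0.01 -4.12 -0.    0.01 -0.01]
PH 3 tgt [0.367 0.334 0.348] err 0.0001 m 0.42 [-1.14  0.71  0.16  1.88  0.71  1.35  1.46]
row [ 3.5   0.12 -0.   -0.   -0.    0.  ]
H 2 tgt [0.437 0.337 0.348] err 0.0002 m 0.59 [-1.05  0.76  0.18  1.75  0.76  1.35  1.56]
row [ 0.01  0.01 -1.3  -0.
[... 4857 characters left out ...]
.431 -0.111  0.183] tip [ 0.438 -0.282  0.081]
    [-0.27  0.87  0.16  2.28  1.43  0.92  0.97] tcp [ 0.431 -0.111  0.231] tip [ 0.437 -0.282  0.129]
    [-0.27  0.75  0.17  2.28  1.37  0.94  1.11] tcp [ 0.43  -0.111  0.279] tip [ 0.437 -0.282  0.177]
    [-0.28  0.64  0.17  2.26  1.29  0.98  1.25] tcp [ 0.43  -0.111  0.327] tip [ 0.437 -0.282  0.225]
    [-0.29  0.54  0.18  2.24  1.23  1.03  1.4 ] tcp [ 0.43  -0.111  0.375] tip [ 0.437 -0.282  0.273]
    [-0.29  0.44  0.18  2.19  1.17  1.09  1.54] tcp [ 0.43  -0.111  0.423] tip [ 0.437 -0.282  0.321]
    [-0.3   0.35  0.18  2.14  1.12  1.16  1.68] tcp [ 0.43  -0.111  0.471] tip [ 0.437 -0.282  0.369]
row [-0.69  4.95  0.01 -0.    0.01  2.18]
```

```bash
cat > t12.py <<'E'
from t7 import *
fl=-1
def tgt(beta,gam,back,up=0,dx=0,gz=.045):
    p,R=gp(T,T[2],gz,30,beta,fl); f=np.array([np.cos(T[2]),np.sin(T[2]),0]);s=-.5*f+np.array([0,0,.866]);yt=np.array([-f[1],f[0],0])
    g=np.radians(gam);return p+back*(np.cos(g)*s+np.sin(g)*yt)+np.array([dx,0,up]),R
mg=lambda o:np.min(np.minimum(o-LO,HI-o),axis=1).round(2).min()
if __name__=="__main__":
 b=pickle.load(open("bb1.pkl","rb"));W=b[5][0]
 for beta in (-50,-54):
  for gam in (0,15,30):
    q=np.array([-1.4376,-.374,1.324,1.975,.462,1.184,-.666])
    print(beta,gam)
    for n,w in [("W",W),("h",tgt(beta,gam,.05,.12,-.02)),("PG",tgt(beta,gam,.05)),("G",tgt(beta,gam,0)),("L",tgt(beta,0,0,.34))]:
        o=go(q,w);q=o[-1];print("  ",n,len(o)-1,w[0].round(3),np.linalg.norm(err(q,*w)).round(4),mg(o),q.round(2))
E
python3 t12.py
```

```text
-50 0
   W 9 [0.233 0.329 0.509] 0.0023 0.0 [-1.53  0.13  0.37  2.07  0.48  0.92 -1.68]
   h 19 [ 0.38  -0.109  0.309] 0.005 0.05 [-0.5   0.69  0.48  2.42  1.41  0.69  1.09]
   PG 3 [ 0.4   -0.109  0.189] 0.0024 0.05 [-0.43  1.    0.39  2.37  1.66  0.65  0.67]
   G 1 [ 0.424 -0.116  0.145] 0.0002 0.09 [-0.39  1.1   0.37  2.3   1.69  0.65  0.62]
   L 7 [ 0.424 -0.116  0.485] 0.0072 0.14 [-0.55  0.33  0.55  2.16  1.06  0.98  1.79]
-50 15
   W 9 [0.233 0.329 0.509] 0.0023 0.0 [-1.53  0.13  0.37  2.07  0.48  0.92 -1.68]
   h 19 [ 0.385 -0.097  0.307] 0.0045 0.06 [-0.51  0.69  0.46  2.4   1.36  0.71  1.11]
   PG 3 [ 0.405 -0.097  0.187] 0.0022 0.06 [-0.46  1.    0.39  2.36  1.6   0.65  0.71]
   G 1 [ 0.424 -0.116  0.145] 0.0002 0.11 [-0.4   1.1   0.37  2.3   1.69  0.64  0.62]
   L 7 [ 0.424 -0.116  0.485] 0.0072 0.14 [-0.56  0.33  0.55  2.16  1.06  0.98  1.79]
-50 30
   W 9 [0.233 0.329 0.509] 0.0023 0.0 [-1.53  0.13  0.37  2.07  0.48  0.92 -1.68]
   h 19 [ 0.391 -0.086  0.303] 0.0042 0.08 [-0.52  0.7   0.43  2.39  1.33  0.73  1.12]
   PG 3 [ 0.411 -0.086  0.183] 0.002 0.08 [-0.48  1.01  
[... 800 characters left out ...]
.78  1.13]
   PG 3 [ 0.412 -0.091  0.178] 0.0012 0.1 [-0.47  1.04  0.38  2.31  1.47  0.69  0.8 ]
   G 1 [ 0.431 -0.111  0.137] 0.0 0.15 [-0.42  1.13  0.38  2.25  1.54  0.67  0.73]
   L 7 [ 0.431 -0.111  0.477] 0.0046 0.18 [-0.53  0.37  0.49  2.14  1.07  1.05  1.75]
-54 30
   W 9 [0.233 0.329 0.509] 0.0023 0.0 [-1.53  0.13  0.37  2.07  0.48  0.92 -1.68]
   h 19 [ 0.398 -0.08   0.294] 0.0035 0.12 [-0.52  0.74  0.4   2.35  1.26  0.8   1.14]
   PG 3 [ 0.418 -0.08   0.174] 0.0009 0.12 [-0.49  1.04  0.36  2.29  1.42  0.7   0.83]
   G 1 [ 0.431 -0.111  0.137] 0.0004 0.18 [-0.42  1.13  0.38  2.25  1.54  0.67  0.74]
   L 7 [ 0.431 -0.111  0.477] 0.0046 0.18 [-0.53  0.37  0.5   2.14  1.07  1.05  1.75]
```

The chosen path uses one waypoint, a 54° lean and the camera side up. All joint margins stay at or above 0.1 rad. First leg:

Emit:
play_rows([
  {"dx":-1.4,"dy":5.2,"dz":-0.6,"wx":-0.6,"wy":-1.9,"wz":1.0},
  {"dx":-1.4,"dy":5.2,"dz":-0.6,"wx":-0.6,"wy":-1.9,"wz":1.0},
  {"dx":-1.4,"dy":5.2,"dz":-0.6,"wx":-0.6,"wy":-1.9,"wz":1.0},
  {"dx":-1.4,"dy":5.2,"dz":-0.6,"wx":-0.6,"wy":-1.9,"wz":1.0},
  {"dx":-1.4,"dy":5.2,"dz":-0.6,"wx":-0.6,"wy":-1.9,"wz":1.0},
  {"dx":-1.4,"dy":5.2,"dz":-0.6,"wx":-0.6,"wy":-1.9,"wz":1.0},
  {"dx":-1.4,"dy":5.2,"dz":-0.6,"wx":-0.6,"wy":-1.9,"wz":1.0},
  {"dx":-1.4,"dy":5.2,"dz":-0.6,"wx":-0.6,"wy":-1.9,"wz":1.0},
], fingers=0.2)

```text
time: 4.9
tcp_pos: [0.2505, 0.2774, 0.5197]
ee_rot: [-0.67, 0.704, 0.054, 0.229]
wrist_force: [0.1, -0.1, 0.3]
grip_width: 0.0377
```

```bash
cat > next.py <<'E'
# simulate from the measured joints to the listed targets and print rows
from t12 import *
from rig import status
def run(seq,n=None):
    s=status.read_state();q=np.array(s["q"]);print("t",round(s["time"],2),"q",q.round(3),"tcp",s["tcp_pos"].round(4),"w",round(float(s["grip_width"]),4),"F",s["wrist_force"].round(1))
    for nm,w in seq:
        r=rows_to(*FK(q),*w);o=go(q,w);q=o[-1];print(nm,len(r),r[0].round(3),"err",np.linalg.norm(err(q,*w)).round(4),"m",mg(o),q.round(2))
E
python3 - <<'E'
from next import *
b=pickle.load(open("bb1.pkl","rb"));W=b[5][0]
S=[("h",tgt(-54,15,.05,.12,-.02)),("PG",tgt(-54,15,.05)),("G",tgt(-54,15,0)),("L",tgt(-54,0,0,.34))]
run([("W",W)]+S); run(S)
E
```

```text
t 4.9 q [-1.451  0.047  0.374  2.119  0.476  0.932 -1.61 ] tcp [0.2505 0.2774 0.5197] w 0.0377 F [ 0.1 -0.1  0.3]
W 2 [-0.85   2.584 -0.535 -0.265 -0.767  0.693] err 0.0001 m 0.35 [-1.5   0.13  0.34  2.07  0.49  0.93 -1.69]
h 19 [ 0.834 -2.211 -1.108 -2.525  5.013  7.24 ] err 0.0037 m 0.1 [-0.5   0.73  0.4   2.37  1.3   0.79  1.12]
PG 3 [ 0.678 -0.024 -4.025 -0.005 -0.039  0.054] err 0.0011 m 0.1 [-0.46  1.03  0.36  2.31  1.47  0.7   0.8 ]
G 1 [ 1.87  -1.998 -4.217 -0.011 -0.038  0.034] err 0.0 m 0.16 [-0.41  1.13  0.36  2.25  1.54  0.69  0.73]
L 7 [ 0.    -0.     4.857 -0.    -0.     0.   ] err 0.0044 m 0.18 [-0.52  0.37  0.48  2.14  1.07  1.06  1.75]
t 4.9 q [-1.451  0.047  0.374  2.119  0.476  0.932 -1.61 ] tcp [0.2505 0.2774 0.5197] w 0.0377 F [ 0.1 -0.1  0.3]
h 19 [ 0.744 -1.939 -1.165 -2.375  5.014  7.317] err 0.0041 m 0.1 [-0.56  0.75  0.5   2.37  1.28  0.73  1.15]
PG 3 [ 0.676 -0.032 -4.036 -0.01  -0.044  0.058] err 0.0016 m 0.1 [-0.52  1.06  0.45  2.31  1.46  0.62  0.81]
G 1 [ 1.852 -2.015 -4.229 -0.013 -0.055  0.052] err 0.0002 m 0.15 [-0.47  1.15  0.45  2.25  1.53  0.6   0.73]
L 7 [-0.001 -0.001  4.857 -0.    -0.001  0.001] err 0.0055 m 0.18 [-0.59  0.39  0.58  2.14  1.05  1.01  1.77]
```

Emit:
play_rows([
  {"dx":0.74,"dy":-1.94,"dz":-1.16,"wx":-2.4,"wy":5.0,"wz":7.3},
  {"dx":0.74,"dy":-1.94,"dz":-1.16,"wx":-2.4,"wy":5.0,"wz":7.3},
  {"dx":0.74,"dy":-1.94,"dz":-1.16,"wx":-2.4,"wy":5.0,"wz":7.3},
  {"dx":0.74,"dy":-1.94,"dz":-1.16,"wx":-2.4,"wy":5.0,"wz":7.3},
  {"dx":0.74,"dy":-1.94,"dz":-1.16,"wx":-2.4,"wy":5.0,"wz":7.3},
  {"dx":0.74,"dy":-1.94,"dz":-1.16,"wx":-2.4,"wy":5.0,"wz":7.3},
  {"dx":0.74,"dy":-1.94,"dz":-1.16,"wx":-2.4,"wy":5.0,"wz":7.3},
  {"dx":0.74,"dy":-1.94,"dz":-1.16,"wx":-2.4,"wy":5.0,"wz":7.3},
])

```text
time: 5.9
tcp_pos: [0.3103, 0.12, 0.4268]
ee_rot: [-0.553, 0.718, 0.195, -0.375]
wrist_force: [0.2, -0.1, 0.0]
grip_width: 0.0377
```

```bash
cat > n2.py <<'E'
from next import *
S=[("h",tgt(-54,15,.05,.12,-.02)),("PG",tgt(-54,15,.05)),("G",tgt(-54,15,0)),("L",tgt(-54,0,0,.34))]
import sys
run(S[int(sys.argv[1]) if len(sys.argv)>1 else 0:])
E
python3 n2.py
```

```text
t 5.9 q [-0.948  0.248  0.484  2.209  0.129  0.983  0.296] tcp [0.3103 0.12   0.4268] w 0.0377 F [ 0.2 -0.1  0. ]
h 11 [ 0.742 -1.918 -1.168 -2.361  5.024  7.295] err 0.0034 m 0.1 [-0.57  0.76  0.51  2.37  1.28  0.72  1.15]
PG 3 [ 0.64  -0.032 -4.039 -0.002 -0.045  0.034] err 0.0016 m 0.1 [-0.52  1.06  0.45  2.31  1.46  0.62  0.81]
G 1 [ 1.85  -2.016 -4.23  -0.013 -0.057  0.054] err 0.0002 m 0.15 [-0.47  1.16  0.45  2.25  1.53  0.6   0.73]
L 7 [-0.001 -0.001  4.857 -0.    -0.001  0.001] err 0.0055 m 0.18 [-0.59  0.39  0.58  2.15  1.05  1.01  1.77]
```

Emit:
play_rows([
  {"dx":0.74,"dy":-1.92,"dz":-1.17,"wx":-2.4,"wy":5.0,"wz":7.3},
  {"dx":0.74,"dy":-1.92,"dz":-1.17,"wx":-2.4,"wy":5.0,"wz":7.3},
  {"dx":0.74,"dy":-1.92,"dz":-1.17,"wx":-2.4,"wy":5.0,"wz":7.3},
  {"dx":0.74,"dy":-1.92,"dz":-1.17,"wx":-2.4,"wy":5.0,"wz":7.3},
  {"dx":0.74,"dy":-1.92,"dz":-1.17,"wx":-2.4,"wy":5.0,"wz":7.3},
  {"dx":0.74,"dy":-1.92,"dz":-1.17,"wx":-2.4,"wy":5.0,"wz":7.3},
  {"dx":0.74,"dy":-1.92,"dz":-1.17,"wx":-2.4,"wy":5.0,"wz":7.3},
  {"dx":0.74,"dy":-1.92,"dz":-1.17,"wx":-2.4,"wy":5.0,"wz":7.3},
])

```text
time: 6.9
tcp_pos: [0.3695, -0.0333, 0.3331]
ee_rot: [0.217, -0.447, -0.26, 0.828]
wrist_force: [0.5, 0.4, 0.5]
grip_width: 0.0374
```

Emit:
play_rows([
  {"dx":0.74,"dy":-1.92,"dz":-1.17,"wx":-2.3,"wy":5.0,"wz":7.3},
  {"dx":0.74,"dy":-1.92,"dz":-1.17,"wx":-2.3,"wy":5.0,"wz":7.3},
  {"dx":0.74,"dy":-1.92,"dz":-1.17,"wx":-2.3,"wy":5.0,"wz":7.3},
  {"dx":0,"dy":0,"dz":0,"wx":0,"wy":0,"wz":0},
  {"dx":0,"dy":0,"dz":0,"wx":0,"wy":0,"wz":0},
  {"dx":0,"dy":0,"dz":0,"wx":0,"wy":0,"wz":0},
  {"dx":0,"dy":0,"dz":0,"wx":0,"wy":0,"wz":0},
  {"dx":0,"dy":0,"dz":0,"wx":0,"wy":0,"wz":0},
])

```text
time: 7.9
tcp_pos: [0.3916, -0.0899, 0.299]
ee_rot: [0.062, -0.293, -0.26, 0.918]
wrist_force: [-0.8, -0.6, -0.1]
grip_width: 0.0379
```

```bash
python3 look.py c scene,wrist 1; python3 n2.py
```

```text
7.95 q [-0.57   0.756  0.513  2.375  1.296  0.709  1.131] tcp [ 0.3916 -0.09    0.2989] qd 0.004 w 0.0376 F [-0.08  0.89 -0.35] M [0.85 0.08 0.02]
t 8.0 q [-0.57   0.757  0.513  2.375  1.296  0.709  1.131] tcp [ 0.3916 -0.09    0.2989] w 0.0376 F [-0.6 -0.7  0.1]
h 1 [ 0.03  -0.098 -0.053 -0.337  0.474  0.022] err 0.0 m 0.09 [-0.57  0.76  0.51  2.37  1.29  0.71  1.14]
PG 3 [ 0.667  0.    -4.     0.     0.    -0.   ] err 0.0016 m 0.09 [-0.52  1.06  0.46  2.31  1.46  0.61  0.81]
G 1 [ 1.853 -2.014 -4.228 -0.012 -0.054  0.052] err 0.0002 m 0.15 [-0.47  1.16  0.45  2.25  1.53  0.6   0.73]
L 7 [-0.001 -0.001  4.857 -0.    -0.001  0.001] err 0.0056 m 0.18 [-0.59  0.39  0.59  2.15  1.05  1.01  1.77]
```

View pics/c_wo.png

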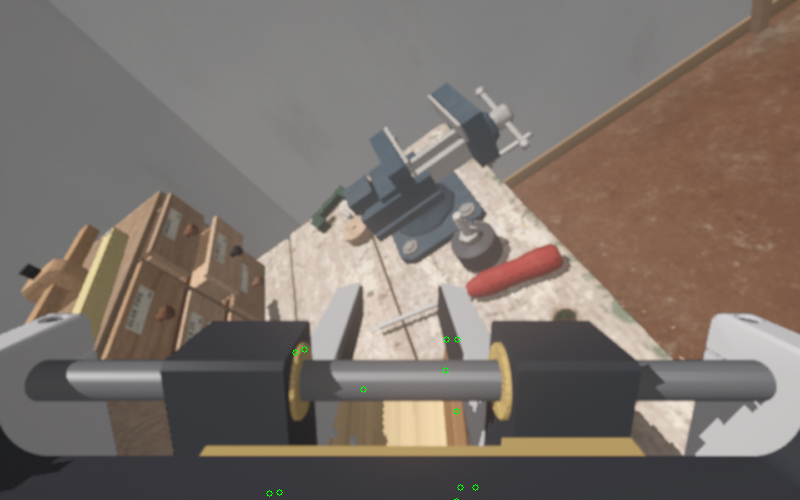

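View pics/c_scene.png

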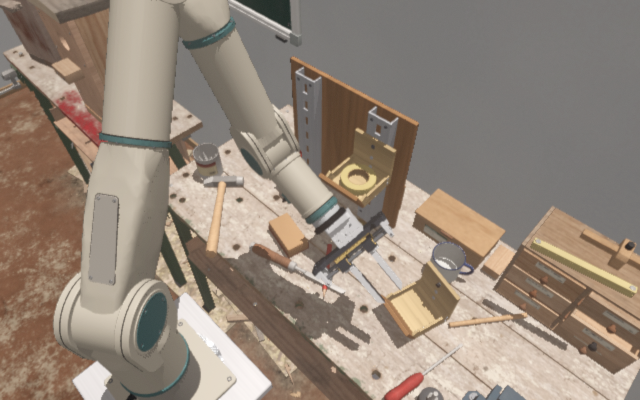

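The wrist image shows the front board at (455,425), matching the projected dots. In the scene view the arm is clear of the fixed tray. I'll go in along the board plane.

Emit:
play_rows([
  {"dx":0.03,"dy":-0.1,"dz":-0.05,"wx":-0.34,"wy":0.47,"wz":0.02},
  {"dx":0.67,"dy":0,"dz":-4,"wx":0,"wy":0,"wz":0},
  {"dx":0.67,"dy":0,"dz":-4,"wx":0,"wy":0,"wz":0},
  {"dx":0.67,"dy":0,"dz":-4,"wx":0,"wy":0,"wz":0},
  {"dx":0.62,"dy":-0.67,"dz":-1.4,"wx":0,"wy":0,"wz":0},
  {"dx":0,"dy":0,"dz":0,"wx":0,"wy":0,"wz":0},
  {"dx":0,"dy":0,"dz":0,"wx":0,"wy":0,"wz":0},
  {"dx":0,"dy":0,"dz":0,"wx":0,"wy":0,"wz":0},
])

```text
time: 9.0
tcp_pos: [0.4181, -0.0979, 0.1655]
ee_rot: [0.063, -0.29, -0.257, 0.92]
wrist_force: [-0.3, 0.3, 0.2]
grip_width: 0.0377
```

```bash
python3 look.py d scene,top,wrist 1; python3 n2.py 2; python3 - <<'E'
import cv2
for n,(x,y,w,h),k in [("scene",(330,200,150,150),4),("top",(370,120,110,120),5)]:
    im=cv2.imread(f"pics/d_{n}.png")[y:y+h,x:x+w];cv2.imwrite(f"pics/d_{n}z.png",cv2.resize(im,None,fx=k,fy=k,interpolation=cv2.INTER_CUBIC))
E
```

```text
9.1 q [-0.507  1.094  0.459  2.295  1.492  0.606  0.772] tcp [ 0.4182 -0.0977  0.1651] qd 0.009 w 0.0378 F [-0.2   0.27 -0.5 ] M [0.77 0.1  0.05]
t 9.15 q [-0.507  1.094  0.459  2.295  1.492  0.605  0.772] tcp [ 0.4182 -0.0977  0.165 ] w 0.0376 F [0.6 0.2 0.6]
G 1 [ 1.271 -1.3   -2.839 -0.006  0.043  0.003] err 0.0002 m 0.17 [-0.47  1.16  0.45  2.25  1.53  0.6   0.73]
L 7 [-0.001 -0.001  4.857  0.    -0.001  0.001] err 0.0056 m 0.18 [-0.59  0.39  0.59  2.15  1.05  1.01  1.77]
```

View pics/d_wo.png

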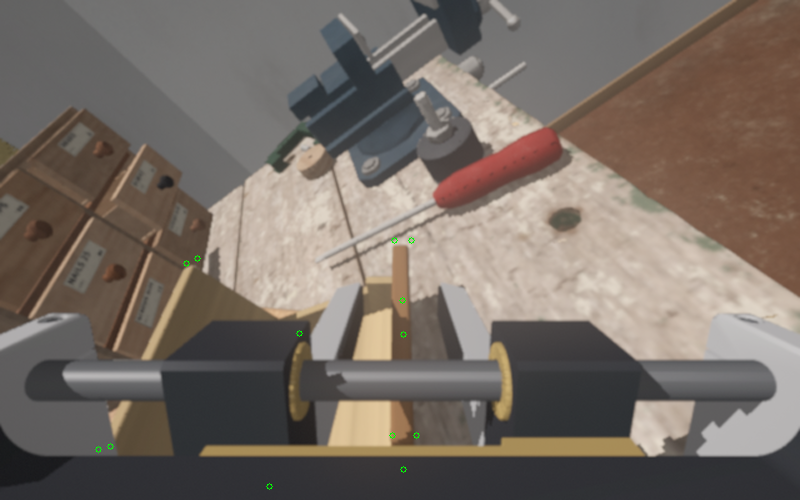

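View pics/d_scenez.png

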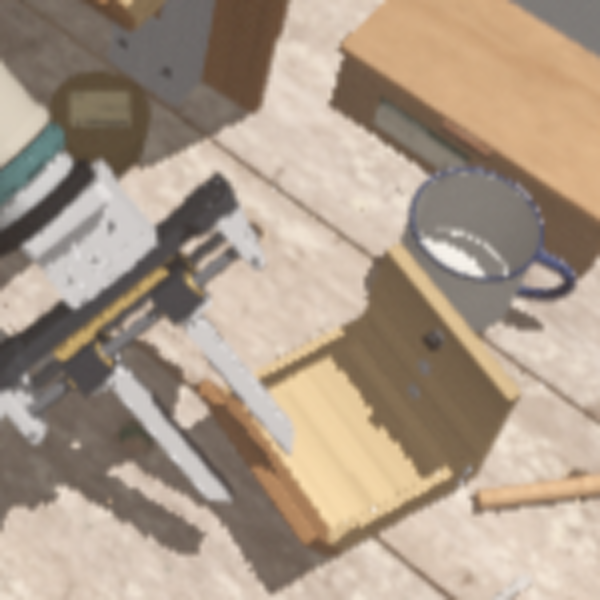

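The board sits midway between the fingers at (400,330) in the enlarged wrist view, right where projected. I'll go the last 3 cm and close.

Emit:
play_rows([
  {"dx":0.64,"dy":-0.65,"dz":-1.42,"wx":0,"wy":0,"wz":0},
  {"dx":0.63,"dy":-0.65,"dz":-1.42,"wx":0,"wy":0,"wz":0},
  {"dx":0,"dy":0,"dz":0,"wx":0,"wy":0,"wz":0},
  {"dx":0,"dy":0,"dz":0,"wx":0,"wy":0,"wz":0},
  {"dx":0,"dy":0,"dz":0,"wx":0,"wy":0,"wz":0},
  {"dx":0,"dy":0,"dz":0,"wx":0,"wy":0,"wz":0},
  {"dx":0,"dy":0,"dz":0,"wx":0,"wy":0,"wz":0},
  {"dx":0,"dy":0,"dz":0,"wx":0,"wy":0,"wz":0},
])

```text
time: 10.15
tcp_pos: [0.4309, -0.1108, 0.136]
ee_rot: [0.062, -0.289, -0.257, 0.92]
wrist_force: [-0.1, 0.2, -0.2]
grip_width: 0.0377
```

```bash
python3 look.py e wrist 1; python3 n2.py 2
```

```text
10.15 q [-0.472  1.158  0.454  2.249  1.535  0.596  0.729] tcp [ 0.4309 -0.1108  0.136 ] qd 0.002 w 0.0377 F [-0.13  0.19 -0.18] M [0.77 0.04 0.03]
t 10.2 q [-0.472  1.158  0.454  2.249  1.535  0.596  0.729] tcp [ 0.4309 -0.1108  0.136 ] w 0.0372 F [-0.7 -0.2 -0.2]
G 1 [ 0.005  0.008  0.062  0.012 -0.016 -0.003] err 0.0 m 0.22 [-0.47  1.16  0.45  2.25  1.53  0.6   0.73]
L 7 [ 0.     0.     4.857 -0.     0.    -0.   ] err 0.0056 m 0.18 [-0.59  0.39  0.59  2.15  1.05  1.01  1.77]
```

View pics/e_wo.png

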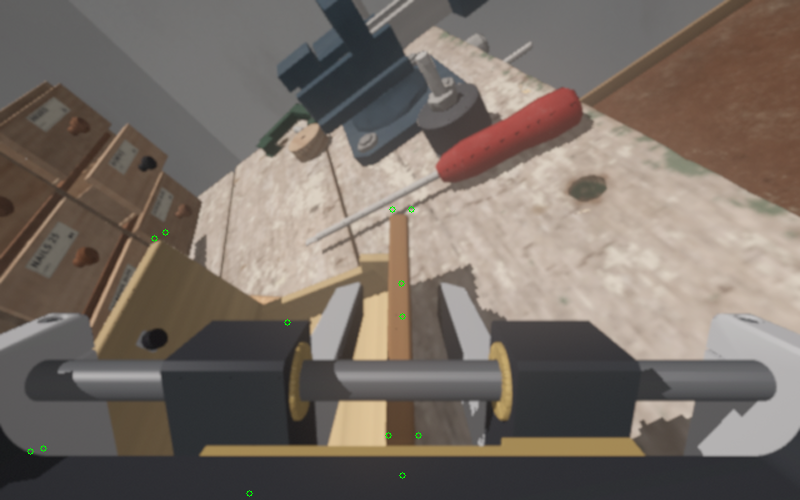

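Centred. Closing.

Emit:
play_rows([
  {"dx":0,"dy":0,"dz":0,"wx":0,"wy":0,"wz":0},
  {"dx":0,"dy":0,"dz":0,"wx":0,"wy":0,"wz":0},
  {"dx":0,"dy":0,"dz":0,"wx":0,"wy":0,"wz":0},
  {"dx":0,"dy":0,"dz":0,"wx":0,"wy":0,"wz":0},
  {"dx":0,"dy":0,"dz":0,"wx":0,"wy":0,"wz":0},
  {"dx":0,"dy":0,"dz":1,"wx":0,"wy":0,"wz":0},
  {"dx":0,"dy":0,"dz":2,"wx":0,"wy":0,"wz":0},
  {"dx":0,"dy":0,"dz":3,"wx":0,"wy":0,"wz":0},
], fingers=1, squeeze=50)

```text
time: 11.2
tcp_pos: [0.4305, -0.1104, 0.196]
ee_rot: [0.063, -0.288, -0.258, 0.92]
wrist_force: [0.2, -1.1, -2.3]
grip_width: 0.0096
```

```bash
python3 look.py f scene,wrist 1; python3 - <<'E'
from next import *
gz=.045
S=[("L",tgt(-54,0,0,.34)),("PH0",gp(PO,PO[2],.385,30,-54,-1,0,.07)),("PH",gp(PO,PO[2],.258,30,-54,-1,0,.05)),("H",gp(PO,PO[2],.258,30,-54,-1))]
run(S)
E
```

```text
11.25 q [-0.491  1.017  0.498  2.282  1.449  0.611  0.904] tcp [ 0.4304 -0.1115  0.1997] qd 0.139 w 0.0098 F [-0.09 -1.7   0.79] M [1.28 0.35 0.07]
t 11.3 q [-0.49   1.02   0.497  2.281  1.452  0.609  0.899] tcp [ 0.4306 -0.1111  0.1981] w 0.0097 F [ 0.5 -0.8 -2.4]
L 6 [ 0.006  0.008  4.641 -0.     0.026  0.016] err 0.0038 m 0.18 [-0.59  0.39  0.58  2.14  1.05  1.01  1.77]
PH0 9 [-0.687  4.955  0.016 -0.004  0.013  2.173] err 0.001 m 0.31 [-1.22  0.54  0.28  1.78  0.68  1.53  1.68]
PH 3 [ 0.685  0.035 -4.225 -0.002  0.009 -0.007] err 0.0001 m 0.45 [-1.18  0.73  0.26  1.84  0.69  1.31  1.54]
H 1 [ 5.002  0.174 -0.003 -0.002 -0.003 -0.   ] err 0.0001 m 0.62 [-1.11  0.77  0.28  1.76  0.71  1.31  1.61]
```

View pics/f_scene.png

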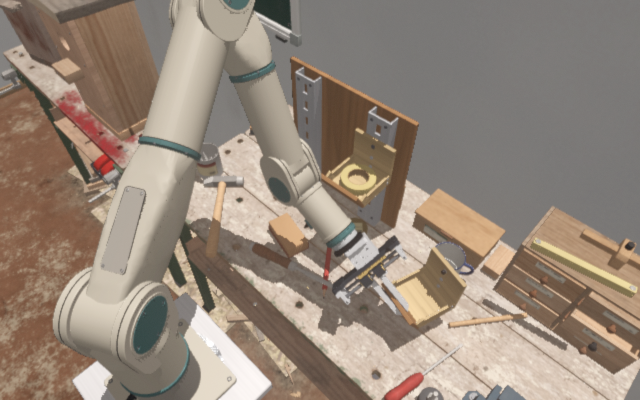

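View pics/f_wrist.png

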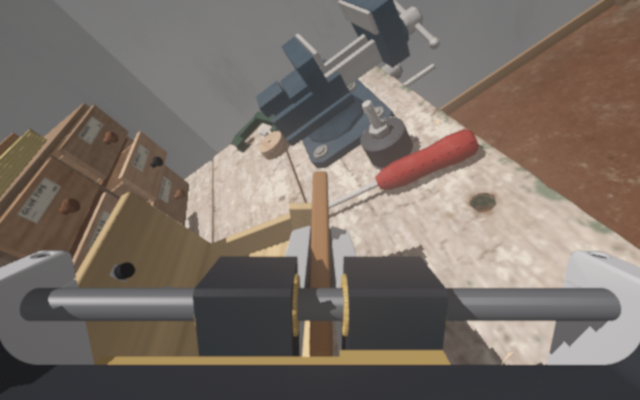

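Gripped (opening 9.7 mm) and lifted. Now up, then over the fixed tray to a point in front of the free post.

Emit:
play_rows([
  {"dx":0,"dy":0,"dz":4.6,"wx":0,"wy":0,"wz":0},
  {"dx":0,"dy":0,"dz":4.6,"wx":0,"wy":0,"wz":0},
  {"dx":0,"dy":0,"dz":4.6,"wx":0,"wy":0,"wz":0},
  {"dx":0,"dy":0,"dz":4.7,"wx":0,"wy":0,"wz":0},
  {"dx":0,"dy":0,"dz":4.7,"wx":0,"wy":0,"wz":0},
  {"dx":0,"dy":0,"dz":4.7,"wx":0,"wy":0,"wz":0},
  {"dx":-0.7,"dy":4,"dz":0,"wx":0,"wy":0,"wz":2.2},
  {"dx":-0.7,"dy":5,"dz":0,"wx":0,"wy":0,"wz":2.2},
])

```text
time: 12.3
tcp_pos: [0.4159, -0.0205, 0.4749]
ee_rot: [0.028, -0.28, -0.268, 0.921]
wrist_force: [0.7, 1.3, -1.8]
grip_width: 0.0097
```

```bash
python3 - <<'E'
from next import *
S=[("PH0",gp(PO,PO[2],.385,30,-54,-1,0,.07)),("PH",gp(PO,PO[2],.258,30,-54,-1,0,.04)),("H",gp(PO,PO[2],.258,30,-54,-1))]
run(S)
E
```

```text
t 12.3 q [-0.766  0.368  0.513  2.153  0.966  1.132  1.721] tcp [ 0.4159 -0.0205  0.4749] w 0.0097 F [ 0.7  1.3 -1.8]
PH0 7 [-0.693  5.07   0.024 -0.013  0.004  2.198] err 0.0007 m 0.31 [-1.22  0.54  0.28  1.78  0.68  1.53  1.68]
PH 3 [ 1.014  0.044 -4.227 -0.002  0.007 -0.004] err 0.0001 m 0.45 [-1.16  0.74  0.27  1.83  0.69  1.31  1.55]
H 1 [ 4.003  0.141 -0.002 -0.003 -0.002 -0.001] err 0.0001 m 0.64 [-1.11  0.77  0.28  1.76  0.71  1.31  1.61]
```

Emit:
play_rows([
  {"dx":-0.7,"dy":5.1,"dz":0,"wx":0,"wy":0,"wz":2.2},
  {"dx":-0.7,"dy":5.1,"dz":0,"wx":0,"wy":0,"wz":2.2},
  {"dx":-0.7,"dy":5.1,"dz":0,"wx":0,"wy":0,"wz":2.2},
  {"dx":-0.7,"dy":5.1,"dz":0,"wx":0,"wy":0,"wz":2.2},
  {"dx":-0.7,"dy":5.1,"dz":0,"wx":0,"wy":0,"wz":2.2},
  {"dx":-0.7,"dy":5.0,"dz":0,"wx":0,"wy":0,"wz":2.2},
  {"dx":-0.7,"dy":5.0,"dz":0,"wx":0,"wy":0,"wz":2.2},
  {"dx":0.6,"dy":0,"dz":-3.5,"wx":0,"wy":0,"wz":0},
])

```text
time: 13.3
tcp_pos: [0.3726, 0.3389, 0.439]
ee_rot: [-0.099, -0.24, -0.307, 0.916]
wrist_force: [0.7, 0.1, -2.9]
grip_width: 0.0097
```

Emit:
play_rows([
  {"dx":0.6,"dy":0,"dz":-4.0,"wx":0,"wy":0,"wz":0},
  {"dx":0.6,"dy":0,"dz":-3.5,"wx":0,"wy":0,"wz":0},
  {"dx":0,"dy":0,"dz":0,"wx":0,"wy":0,"wz":0},
  {"dx":0,"dy":0,"dz":0,"wx":0,"wy":0,"wz":0},
  {"dx":0,"dy":0,"dz":0,"wx":0,"wy":0,"wz":0},
  {"dx":0,"dy":0,"dz":0,"wx":0,"wy":0,"wz":0},
  {"dx":0,"dy":0,"dz":0,"wx":0,"wy":0,"wz":0},
  {"dx":0,"dy":0,"dz":0,"wx":0,"wy":0,"wz":0},
])

```text
time: 14.3
tcp_pos: [0.3858, 0.3342, 0.3652]
ee_rot: [-0.097, -0.241, -0.303, 0.917]
wrist_force: [-0.8, 0.5, -2.3]
grip_width: 0.0099
```

```bash
python3 look.py g scene,top,wrist; python3 - <<'E'
from next import *
S=[("PH",gp(PO,PO[2],.258,30,-54,-1,0,.04)),("H",gp(PO,PO[2],.258,30,-54,-1))]
run(S)
import cv2
for n,(x,y,w,h),k in [("scene",(260,40,150,150),4),("top",(200,110,150,120),5)]:
    im=cv2.imread(f"pics/g_{n}.png")[y:y+h,x:x+w];cv2.imwrite(f"pics/g_{n}z.png",cv2.resize(im,None,fx=k,fy=k,interpolation=cv2.INTER_CUBIC))
E
```

```text
14.4 q [-1.181  0.709  0.265  1.841  0.687  1.333  1.556] tcp [0.3858 0.3342 0.365 ] qd 0.002 w 0.0095 F [-0.71  0.03 -2.89] M [ 1.22  0.75 -0.03]
t 14.45 q [-1.181  0.709  0.265  1.841  0.687  1.333  1.556] tcp [0.3858 0.3342 0.3649] w 0.0096 F [ 0.7 -0.  -2.6]
PH 1 [ 1.156  0.117 -1.538  0.022 -0.013 -0.133] err 0.0 m 0.63 [-1.16  0.74  0.27  1.83  0.69  1.31  1.55]
H 1 [ 3.998  0.136  0.    -0.     0.    -0.   ] err 0.0001 m 0.64 [-1.11  0.77  0.28  1.76  0.71  1.31  1.61]
```

View pics/g_scenez.png

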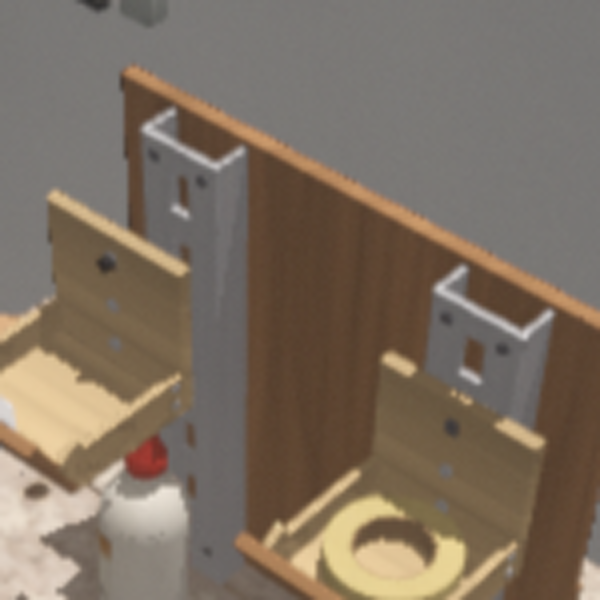

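View pics/g_topz.png

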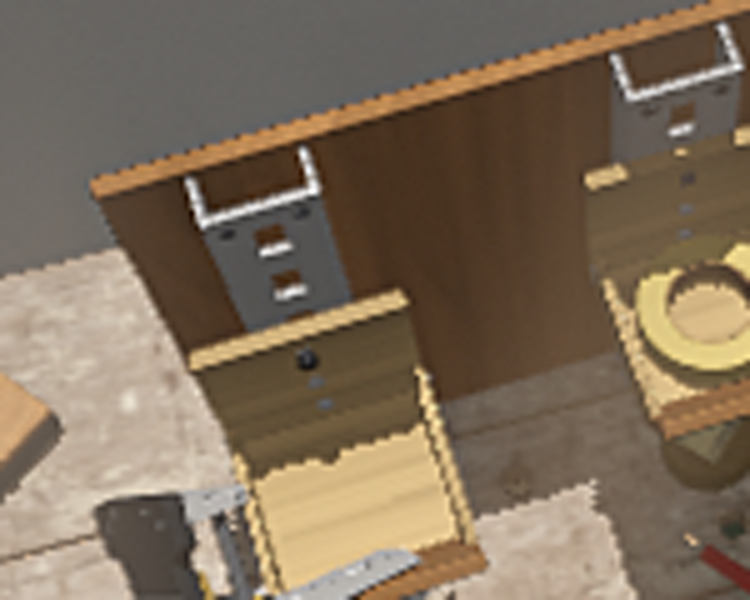

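View pics/g_wrist.png

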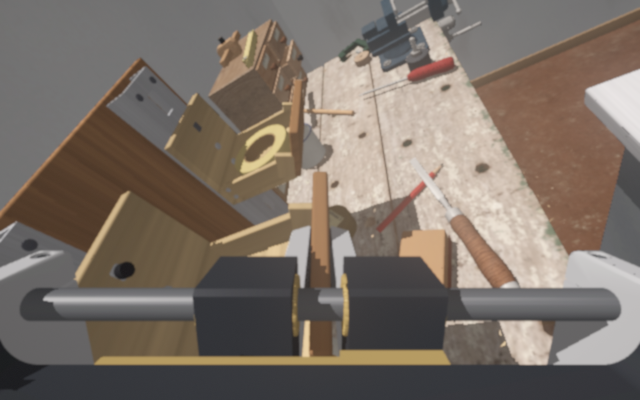

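Tray held level, and the bottle and tins are undisturbed. The fixed tray is seated at exactly the height I want, so I'll compare the same features on both trays. That cancels calibration error.

```bash
cat > crop4.py <<'E'
import cv2,sys,numpy as np
tag=sys.argv[1]
def crop(n,x,y,w,h,k):
    im=cv2.imread(f"pics/{tag}_{n}.png")[y:y+h,x:x+w];im=cv2.resize(im,None,fx=k,fy=k,interpolation=cv2.INTER_LANCZOS4)
    for i in range(0,w,5):
        cv2.line(im,(i*k,0),(i*k,6 if i%10 else 12),(0,0,255));
        if i%10==0: cv2.putText(im,str(x+i),(i*k,22),0,.35,(0,0,255))
    for i in range(0,h,5):
        cv2.line(im,(0,i*k),(6 if i%10 else 12,i*k),(0,0,255))
        if i%10==0: cv2.putText(im,str(y+i),(14,i*k+4),0,.35,(0,0,255))
    return im
d=[int(v) for v in sys.argv[2].split(",")] if len(sys.argv)>2 else [268,82,236,164]
a=np.hstack([crop("scene",d[0],d[1],44,60,9),crop("scene",353,122,44,60,9)])
b=np.hstack([crop("top",d[2],d[3],50,36,8),crop("top",314,133,50,36,8)])
cv2.imwrite(f"pics/{tag}_A.png",a);cv2.imwrite(f"pics/{tag}_B.png",b)
E
python3 crop4.py g
```

```text
(no output)
```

View pics/g_A.png

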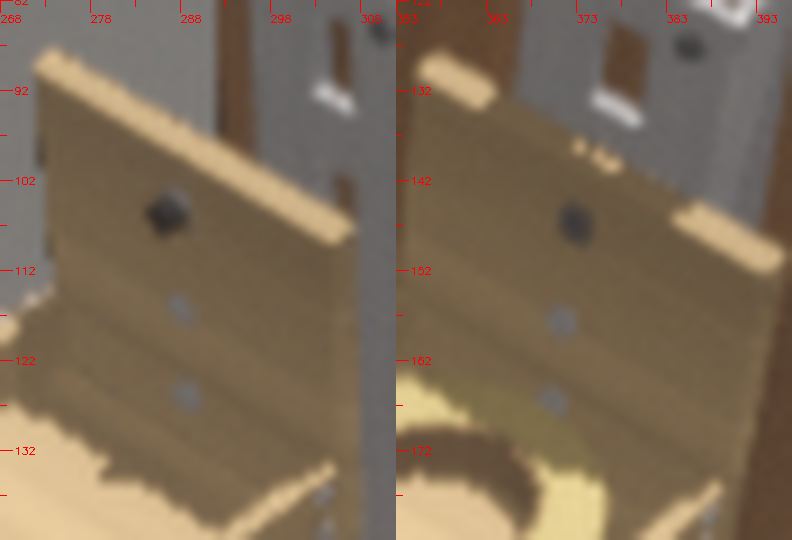

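View pics/g_B.png

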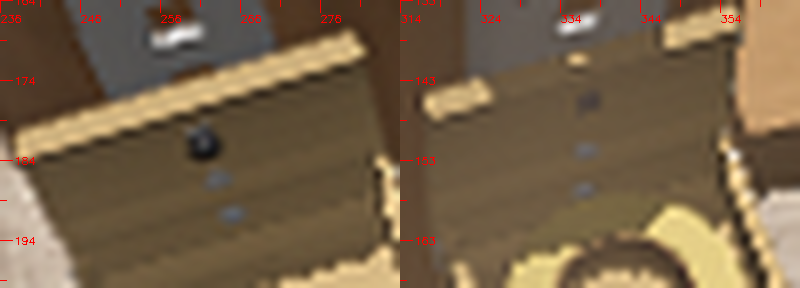

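```bash
cat > rel.py <<'E'
from h import *
from scipy.optimize import least_squares
fixS=dict(fl=(355.4,130.3),rl=(356.8,128.1),fr=(394,152.2),rr=(396,150.3),d1=(371.3,157.6),d2=(370.2,166.7),sw=(388.8,176.1))
fixT=dict(fl=(317.75,147.75),rl=(316.75,144.9),fr=(356.25,136.75),rr=(355.5,134.25),d1=(337.1,151.75),d2=(336.9,156.75))
def model(v):
    return dict(fl=(-.01,.055,.108),rl=(0,.055,.108),fr=(-.01,-.055,.108),rr=(0,-.055,.108),d1=(-.01,0,v[0]),d2=(-.01,0,v[1]),sw=(-.01,-.055,.032))
def rel(hS,hT,free6=True):
    def P(p,X):
        R=Rn.from_euler('ZYX',[p[3],p[4],p[5]]).as_matrix();return R@np.array(X)+p[:3]
    def f(v):
        m=model(v[10:12]);out=[]
        for obs,p in (((hS,hT),v[:6]),((fixS,fixT),np.r_[v[6:8],.2,v[8],0,0])):
            for n,o in zip(("scene","top"),obs):
                sh=v[12:14] if n=="scene" else v[14:16]
                for k,uv in o.items(): out+=list(proj(n,P(p,m[k]))[0]+sh-uv)
        return np.r_[out,v[4:6]*(20 if free6 else 1e4),v[12:16]*.3]
    r=least_squares(f,np.r_[.57,.19,.22,.03,0,0,.6275,-.0232,.03,0,.076,.026,0,0,0,0],x_scale=.01)
    v=r.x;c,s=np.cos(v[8]),np.sin(v[8]);d=v[:2]-v[6:8]
    print("held",v[:3].round(4),np.degrees(v[3:6]).round(2),"fixed",v[6:8].round(4),np.degrees(v[8]).round(2),"dotz",v[10:12].round(3),"rms",np.sqrt(np.mean(r.fun**2)).round(2),"shift",v[12:].round(2))
    X=c*d[0]+s*d[1];Y=-s*d[0]+c*d[1]
    print(" in post frame: gap x %.1f mm, y off %.1f mm, z above seat %.1f mm, yaw diff %.2f deg"%(-X*1e3,(Y-.22)*1e3,(v[2]-.2)*1e3,np.degrees(v[3]-v[8])))
    return v
if __name__=="__main__":
    hS=dict(fl=(272.1,89.6),rl=(273.8,87.3),fr=(305.2,109.0),rr=(307.2,107.0),d1=(288,116.3),d2=(288.8,126),sw=(304.9,134))
    hT=dict(fl=(238.5,183.75),rl=(237.5,181.25),fr=(281.75,170.5),rr=(280.5,168),d1=(263.25,186.5),d2=(265,190.75))
    rel(hS,hT);rel(hS,hT,False)
E
python3 rel.py
```

```text
held [0.5682 0.1967 0.2302] [2.33 0.99 0.28] fixed [ 0.6265 -0.0211] 1.77 dotz [0.056 0.026] rms 0.36 shift [0.09 1.11 0.34 0.95]
 in post frame: gap x 51.5 mm, y off -0.6 mm, z above seat 30.2 mm, yaw diff 0.56 degTraceback (most recent call last):
  File "rel.py", line 26, in <module>
    rel(hS,hT);rel(hS,hT,False)
               ~~~^^^^^^^^^^^^^
  File "rel.py", line 17, in rel
    r=least_squares(f,np.r_[.57,.19,.22,.03,0,0,.6275,-.0232,.03,0,.076,.026,0,0,0,0],x_scale=.01)
    return func(*args, **kwargs)
    result = trf(vector_fun.fun, vector_fun.jac, x0, f0, J0, lb, ub, ftol, xtol,
                 gtol, max_nfev, x_scale, loss_function, tr_solver,
                 tr_options.copy(), verbose, callback=callback_wrapped)
    return trf_no_bounds(
        fun, jac, x0, f0, J0, ftol, xtol, gtol, max_nfev, x_scale,
        loss_function, tr_solver, tr_options, verbose, callback=callback)
    J = jac(x)
    self._update_jac()
    ~~~~~~~~~~~~~~~~^^
    self.J = self.jac_wrapped(xp_copy(self.x), f0=self.f)
             ~~~~~~~~~~~~~~~~^^^^^^^^^^^^^^^^^^^^^^^^^^^^
    J, dct = appro
[... 457 characters left out ...]
         ^^^
    df = [f_eval - f0 for f_eval in f_evals]
                                    ^^^^^^^
    f = np.atleast_1d(self.fun(x, *self.args, **self.kwargs))
                      ~~~~~~~~^^^^^^^^^^^^^^^^^^^^^^^^^^^^^^
    return np.atleast_1d(self.fun(x))
                         ~~~~~~~~^^^
    return self.f(x, *self.args, **self.kwargs)
           ~~~~~~^^^^^^^^^^^^^^^^^^^^^^^^^^^^^^
  File "rel.py", line 15, in f
    for k,uv in o.items(): out+=list(proj(n,P(p,m[k]))[0]+sh-uv)
                                     ~~~~^^^^^^^^^^^^^
  File "h.py", line 5, in proj
    c=viewer.get_calibration(n); p=np.atleast_2d(X)@c["R"].T+c["t"]
ValueError: time passes only in moves, steps and waits
```

Agreement is good. Vision says the tray is 51.5 mm from the face, 0.6 mm off in y and 30.2 mm above its seat. Kinematics gives 29 mm for the height. I'll lower it to 13 mm above the seat and advance until the hooks are just in front of the sheet.

Emit:
play_rows([
  {"dx":0,"dy":0.05,"dz":-1.65,"wx":0,"wy":0,"wz":-0.4},
  {"dx":1.2,"dy":0.08,"dz":0,"wx":0,"wy":0,"wz":0},
  {"dx":1.2,"dy":0.08,"dz":0,"wx":0,"wy":0,"wz":0},
  {"dx":1.2,"dy":0.08,"dz":0,"wx":0,"wy":0,"wz":0},
  {"dx":0,"dy":0,"dz":0,"wx":0,"wy":0,"wz":0},
  {"dx":0,"dy":0,"dz":0,"wx":0,"wy":0,"wz":0},
  {"dx":0,"dy":0,"dz":0,"wx":0,"wy":0,"wz":0},
  {"dx":0,"dy":0,"dz":0,"wx":0,"wy":0,"wz":0},
])

```text
time: 15.45
tcp_pos: [0.4215, 0.3372, 0.3484]
ee_rot: [-0.094, -0.241, -0.302, 0.917]
wrist_force: [-0.1, 0.6, -2.8]
grip_width: 0.0096
```

```bash
python3 look.py k scene,top; python3 crop4.py k 285,88,234,157
```

```text
15.5 q [-1.133  0.761  0.273  1.781  0.702  1.313  1.585] tcp [0.4216 0.3372 0.3485] qd 0.002 w 0.0094 F [-0.42 -0.24 -2.93] M [1.22 0.7  0.01]
```

View pics/k_A.png

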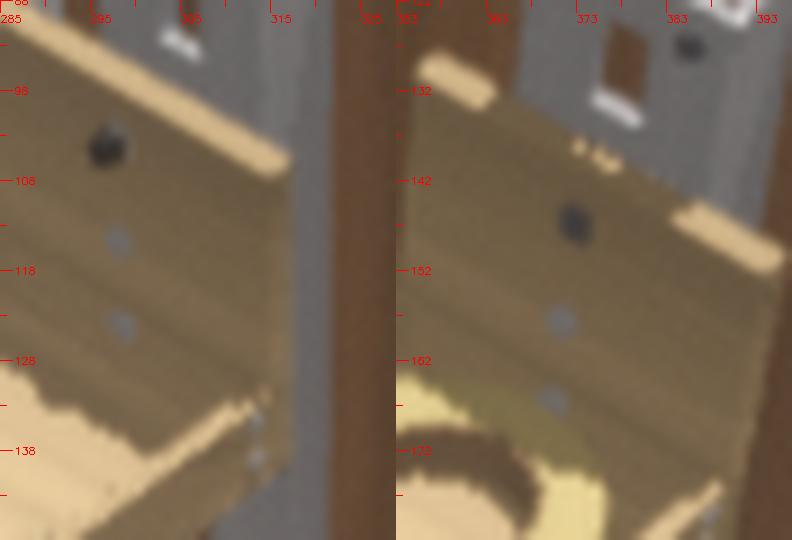

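View pics/k_B.png

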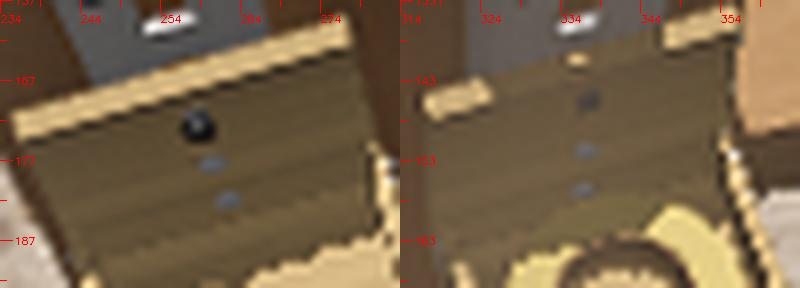

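```bash
python3 - <<'E'
import h,functools
from rig import viewer
C={n:viewer.get_calibration(n) for n in("scene","top")}
class V:
    get_calibration=staticmethod(lambda n:C[n])
h.viewer=V
from rel import *
hS=dict(fr=(315.2,107.4),rr=(317.2,105.6),d1=(298.1,114.9),d2=(298.7,124.2),sw=(314.1,131.7))
hT=dict(fl=(236.25,174.25),rl=(235.5,171.75),fr=(278.1,162.6),rr=(277.1,160.1),d1=(260.5,177.5),d2=(262.5,182))
rel(hS,hT);rel(hS,hT,False)
E
```

```text
held [0.603  0.1985 0.2138] [1.67 0.42 0.27] fixed [ 0.6261 -0.0213] 1.74 dotz [0.056 0.026] rms 0.34 shift [0.15 0.91 0.21 0.85]
 in post frame: gap x 16.4 mm, y off 0.4 mm, z above seat 13.8 mm, yaw diff -0.07 deg
held [0.604  0.1978 0.2138] [1.56 0.   0.  ] fixed [ 0.6265 -0.0217] 1.74 dotz [0.056 0.025] rms 0.34 shift [-0.07  0.92  0.12  0.98]
 in post frame: gap x 15.8 mm, y off 0.0 mm, z above seat 13.8 mm, yaw diff -0.18 deg
```

Aligned: 13 mm above the seat and within 0.5 mm in y. Now pushing in slowly.

Emit:
play_rows([
  {"dx":0.3,"dy":0.01,"dz":0,"wx":0,"wy":0,"wz":0},
  {"dx":0.3,"dy":0.01,"dz":0,"wx":0,"wy":0,"wz":0},
  {"dx":0.3,"dy":0.01,"dz":0,"wx":0,"wy":0,"wz":0},
  {"dx":0.2,"dy":0,"dz":0,"wx":0,"wy":0,"wz":0},
  {"dx":0,"dy":0,"dz":0,"wx":0,"wy":0,"wz":0},
  {"dx":0,"dy":0,"dz":0,"wx":0,"wy":0,"wz":0},
  {"dx":0,"dy":0,"dz":0,"wx":0,"wy":0,"wz":0},
  {"dx":0,"dy":0,"dz":0,"wx":0,"wy":0,"wz":0},
])

```text
time: 16.55
tcp_pos: [0.4319, 0.3377, 0.3482]
ee_rot: [-0.093, -0.241, -0.302, 0.918]
wrist_force: [-5.4, 2.0, -2.2]
grip_width: 0.0098
```

```bash
python3 look.py l wrist
```

```text
16.55 q [-1.119  0.769  0.275  1.761  0.706  1.314  1.601] tcp [0.4319 0.3377 0.3482] qd 0.002 w 0.0098 F [-5.41  1.98 -2.24] M [ 1.17  0.88 -0.65]
```

The force is −5.4 N at a remaining gap of about 5.5 mm. That matches the catch tongue (6 mm) touching the face with the hooks already in the slots. Continuing until the back touches.

Emit:
play_rows([
  {"dx":0.2,"dy":0.01,"dz":0,"wx":0,"wy":0,"wz":0},
  {"dx":0.2,"dy":0.01,"dz":0,"wx":0,"wy":0,"wz":0},
  {"dx":0.2,"dy":0,"dz":0,"wx":0,"wy":0,"wz":0},
  {"dx":0,"dy":0,"dz":0,"wx":0,"wy":0,"wz":0},
  {"dx":0,"dy":0,"dz":0,"wx":0,"wy":0,"wz":0},
  {"dx":0,"dy":0,"dz":0,"wx":0,"wy":0,"wz":0},
  {"dx":0,"dy":0,"dz":0,"wx":0,"wy":0,"wz":0},
  {"dx":0,"dy":0,"dz":0,"wx":0,"wy":0,"wz":0},
])

```text
time: 17.6
tcp_pos: [0.4359, 0.3383, 0.3479]
ee_rot: [-0.092, -0.24, -0.301, 0.918]
wrist_force: [-14.8, 3.9, 1.5]
grip_width: 0.0099
```

```bash
python3 look.py m scene,top; python3 crop4.py m 285,88,234,150
```

```text
17.65 q [-1.112  0.773  0.274  1.751  0.706  1.317  1.609] tcp [0.436  0.3382 0.3479] qd 0.002 w 0.0099 F [-15.22   3.64   1.44] M [ 0.89  1.23 -1.71]
```

View pics/m_A.png

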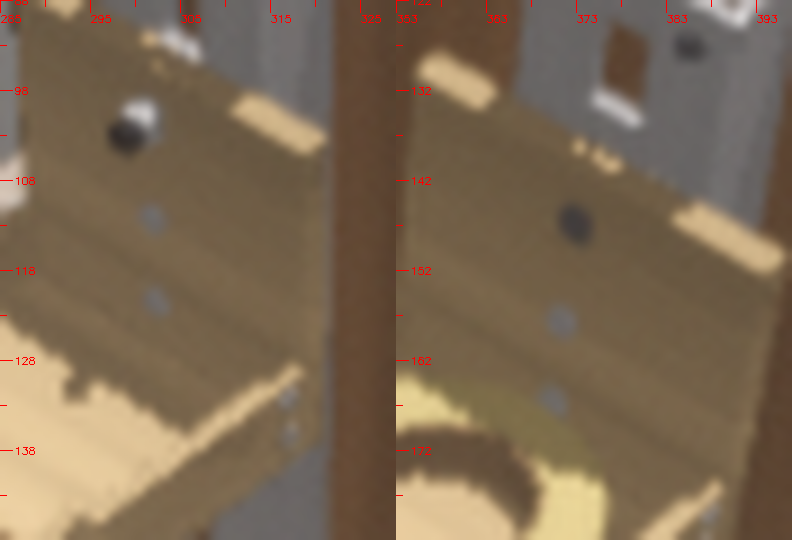

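View pics/m_B.png

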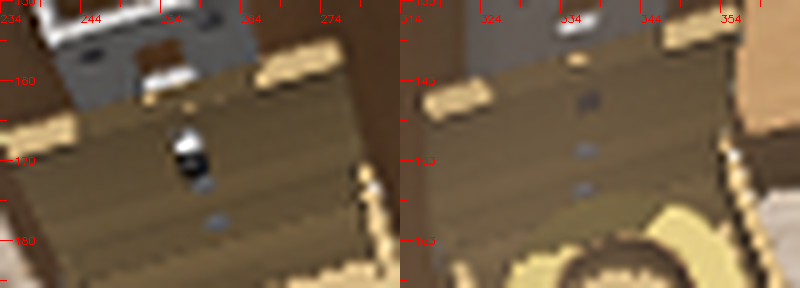

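The catch knob now stands out in front (scene zoom (130,125)), so the tongue is pressed in on the face. The post's shadow falls across the back's top edge just as on the fixed tray, so the tray is flush. Next, down.

Emit:
play_rows([
  {"dx":0,"dy":0,"dz":-0.2,"wx":0,"wy":0,"wz":0},
  {"dx":0,"dy":0,"dz":-0.2,"wx":0,"wy":0,"wz":0},
  {"dx":0,"dy":0,"dz":-0.2,"wx":0,"wy":0,"wz":0},
  {"dx":0,"dy":0,"dz":-0.2,"wx":0,"wy":0,"wz":0},
  {"dx":0,"dy":0,"dz":-0.2,"wx":0,"wy":0,"wz":0},
  {"dx":0,"dy":0,"dz":0,"wx":0,"wy":0,"wz":0},
  {"dx":0,"dy":0,"dz":0,"wx":0,"wy":0,"wz":0},
  {"dx":0,"dy":0,"dz":0,"wx":0,"wy":0,"wz":0},
])

```text
time: 18.7
tcp_pos: [0.4354, 0.3373, 0.339]
ee_rot: [-0.091, -0.241, -0.299, 0.919]
wrist_force: [-19.6, 4.0, 9.0]
grip_width: 0.0097
```

```bash
python3 look.py n scene
```

```text
18.7 q [-1.112  0.787  0.274  1.756  0.705  1.307  1.595] tcp [0.4354 0.3373 0.339 ] qd 0.003 w 0.0097 F [-19.59   3.96   8.95] M [-0.09  0.99 -2.55]
```

Emit:
play_rows([
  {"dx":-0.1,"dy":0,"dz":-0.15,"wx":0,"wy":0,"wz":0},
  {"dx":0,"dy":0,"dz":-0.15,"wx":0,"wy":0,"wz":0},
  {"dx":0,"dy":0,"dz":-0.15,"wx":0,"wy":0,"wz":0},
  {"dx":0,"dy":0,"dz":-0.15,"wx":0,"wy":0,"wz":0},
  {"dx":0,"dy":0,"dz":0,"wx":0,"wy":0,"wz":0},
  {"dx":0,"dy":0,"dz":0,"wx":0,"wy":0,"wz":0},
  {"dx":0,"dy":0,"dz":0,"wx":0,"wy":0,"wz":0},
  {"dx":0,"dy":0,"dz":0,"wx":0,"wy":0,"wz":0},
])

```text
time: 19.75
tcp_pos: [0.435, 0.3366, 0.3344]
ee_rot: [-0.091, -0.242, -0.297, 0.919]
wrist_force: [-20.4, 2.7, 14.3]
grip_width: 0.0101
```

```bash
python3 look.py p scene,top; python3 crop4.py p 285,95,234,150
```

```text
19.8 q [-1.113  0.794  0.274  1.761  0.707  1.302  1.586] tcp [0.435  0.3366 0.3344] qd 0.002 w 0.01 F [-19.97   4.14  14.54] M [-1.52  0.45 -2.33]
```

View pics/p_A.png

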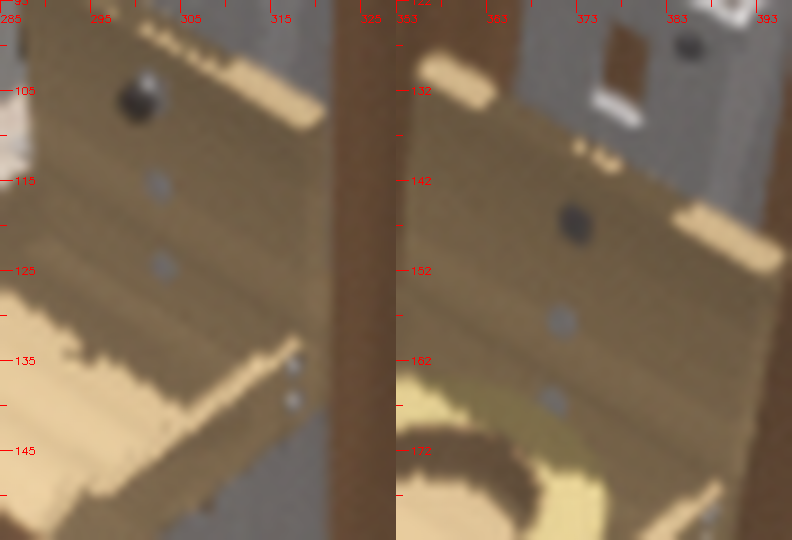

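View pics/p_B.png

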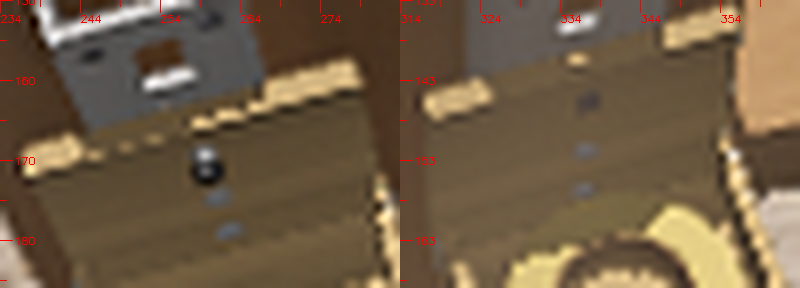

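```bash
cat > relrun.py <<'E'
import h
from rig import viewer
C={n:viewer.get_calibration(n) for n in("scene","top")}
class V:
    get_calibration=staticmethod(lambda n:C[n])
h.viewer=V
from rel import *
E
python3 - <<'E'
from relrun import *
hS=dict(fr=(318.7,109.4),rr=(320.9,107.4),d1=(302.7,115.6),d2=(303.1,124.6),sw=(318.1,133.3))
hT=dict(fl=(237.75,172.25),rl=(237.1,169.4),fr=(279,160.25),rr=(278,157.75),d1=(261.4,174.6),d2=(262.5,178.9))
rel(hS,hT)
hS=dict(fr=(285+307/9,88+155/9),rr=(285+325/9,88+137/9),d1=(285+152/9,88+220/9),d2=(285+155/9,88+302/9),sw=(285+298/9,88+370/9))
hT=dict(fr=(234+343/8,150+62/8),rr=(234+336/8,150+42/8),d1=(234+203/8,150+184/8),d2=(234+216/8,150+222/8))
rel(hS,hT)
E
```

```text
held [0.6156 0.195  0.2056] [ 1.61 -1.17  0.62] fixed [ 0.6259 -0.0218] 1.79 dotz [0.057 0.027] rms 0.34 shift [0.   0.86 0.01 0.83]
 in post frame: gap x 3.5 mm, y off -3.0 mm, z above seat 5.6 mm, yaw diff -0.18 deg
held [0.617  0.1995 0.2134] [ 2.82 -0.08  0.71] fixed [ 0.6261 -0.0213] 1.77 dotz [0.056 0.026] rms 0.31 shift [0.09 0.97 0.2  0.83]
 in post frame: gap x 2.3 mm, y off 1.0 mm, z above seat 13.4 mm, yaw diff 1.05 deg
```

Vision shows the foot still about 5.6 mm above its seat, the tray pitched 1.2° nose-down and about 3 mm to the right. Pushing from the front binds it. I'll correct the pitch and y with the grip while easing down.

Emit:
play_rows([
  {"dx":0.05,"dy":0.1,"dz":0,"wx":0,"wy":0.4,"wz":0},
  {"dx":0.05,"dy":0.1,"dz":0,"wx":0,"wy":0.4,"wz":0},
  {"dx":0.05,"dy":0.05,"dz":0,"wx":0,"wy":0.4,"wz":0},
  {"dx":0.05,"dy":0,"dz":-0.05,"wx":0,"wy":0.4,"wz":0},
  {"dx":0,"dy":0,"dz":0,"wx":0,"wy":0,"wz":0},
  {"dx":0,"dy":0,"dz":0,"wx":0,"wy":0,"wz":0},
  {"dx":0,"dy":0,"dz":0,"wx":0,"wy":0,"wz":0},
  {"dx":0,"dy":0,"dz":0,"wx":0,"wy":0,"wz":0},
])

```text
time: 20.85
tcp_pos: [0.4375, 0.3378, 0.3352]
ee_rot: [-0.087, -0.23, -0.296, 0.923]
wrist_force: [-20.7, 0.8, 19.7]
grip_width: 0.0106
```

```bash
python3 look.py r scene,top; python3 crop4.py r 285,95,234,150
```

```text
20.9 q [-1.102  0.796  0.266  1.746  0.697  1.316  1.617] tcp [0.4375 0.3378 0.3352] qd 0.001 w 0.0107 F [-20.07   1.44  18.95] M [-2.72 -0.07 -2.45]
```

View pics/r_A.png

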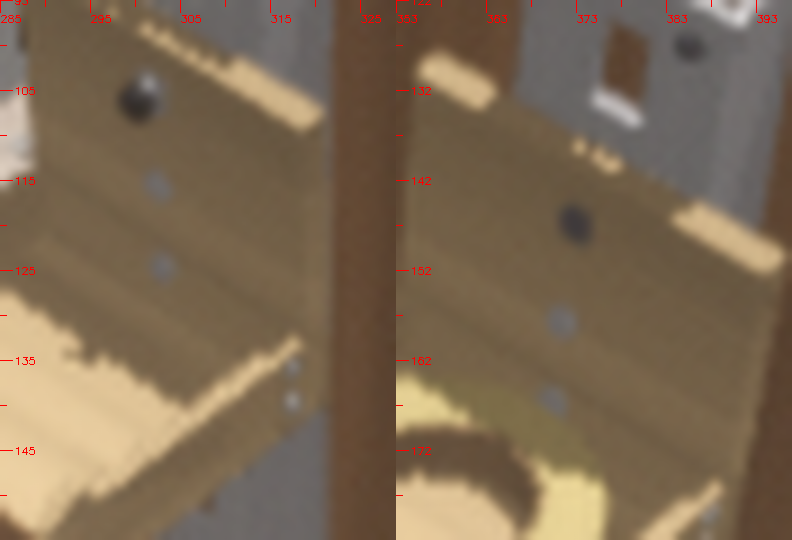

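View pics/r_B.png

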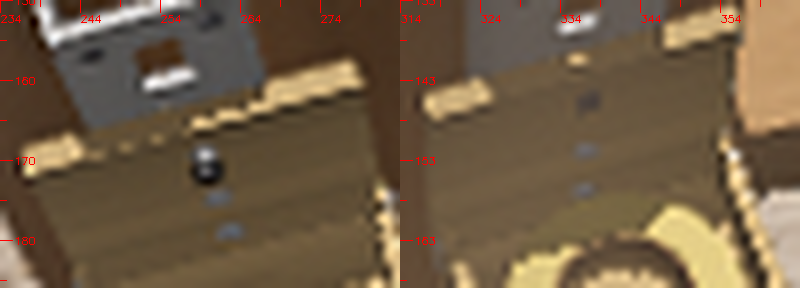

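The tray did not move; the board only turned slightly in the jaws, so it's held by friction. I'll release, retreat in the board plane, and press on the back's top edge. For that, the jaws spread across the width put one fingertip on each side of the post.

Emit:
play_rows([
  {"dx":-0.1,"dy":0,"dz":0.1,"wx":0,"wy":0,"wz":0},
  {"dx":0,"dy":0,"dz":0,"wx":0,"wy":0,"wz":0},
  {"dx":0,"dy":0,"dz":0,"wx":0,"wy":0,"wz":0},
  {"dx":0,"dy":0,"dz":0,"wx":0,"wy":0,"wz":0},
  {"dx":-0.5,"dy":1.4,"dz":0.9,"wx":0,"wy":0,"wz":0},
  {"dx":-0.9,"dy":2.4,"dz":1.6,"wx":0,"wy":0,"wz":0},
  {"dx":-1.2,"dy":2.8,"dz":2.5,"wx":0,"wy":0,"wz":0},
  {"dx":-1.2,"dy":1.5,"dz":3.5,"wx":0,"wy":0,"wz":0},
], fingers=0.3)

```text
time: 21.95
tcp_pos: [0.3995, 0.4235, 0.4184]
ee_rot: [-0.09, -0.228, -0.304, 0.921]
wrist_force: [0.2, 0.1, 0.7]
grip_width: 0.0332
```

```bash
python3 look.py u scene,top; python3 crop4.py u 285,95,234,150; python3 - <<'E'
from next import *
f=np.array([np.cos(.031),np.sin(.031),0]);yt=np.array([-f[1],f[0],0])
def press(top,th,fl,up=0,x=-.006):
    th=np.radians(th);y=f*np.sin(th)-np.array([0,0,np.cos(th)]);xx=fl*yt;z=np.cross(xx,y)
    tip=np.array([.6195,.1975,0])+x*f;tip[2]=top
    return tip-.199*y+np.array([0,0,up]),Rn.from_matrix(np.c_[xx,y,z])
for th in (15,25):
  for fl in (1,-1):
    print(th,fl);A=press(.316,th,fl,.06);run([("hov",(A[0]-[.06,0,0],A[1])),("hov2",A),("pr",press(.308,th,fl))])
E
```

```text
22.0 q [-1.206  0.729  0.243  1.549  0.625  1.571  1.715] tcp [0.3987 0.4255 0.423 ] qd 0.115 w 0.033 F [0.18 1.64 2.24] M [0.72 0.29 0.06]
15 1
t 22.05 q [-1.204  0.73   0.244  1.553  0.625  1.567  1.714] tcp [0.3995 0.4244 0.4212] w 0.0328 F [ 0.4 -0.3 -0. ]
hov 11 [ 0.932 -2.079  1.335  6.319 -2.655 -5.502] err 0.0005 m 0.41 [-0.77  0.27  0.41  1.7  -0.02  0.95  1.23]
hov2 2 [ 3.004 -0.011 -0.01   0.007 -0.005  0.008] err 0.0002 m 0.64 [-0.69  0.36  0.41  1.56 -0.08  0.99  1.31]
pr 2 [ 0.005  0.001 -3.396 -0.001  0.005 -0.   ] err 0.0001 m 0.6 [-0.67  0.41  0.39  1.68 -0.1   0.83  1.33]
15 -1
t 22.05 q [-1.204  0.73   0.244  1.553  0.625  1.567  1.714] tcp [0.3995 0.4244 0.4212] w 0.0328 F [ 0.4 -0.3 -0. ]
hov 12 [ 0.854 -1.905  1.224  0.553  4.364  7.836] err 0.2859 m -0.0 [ 0.19  0.56 -1.25  2.01  1.16  1.    2.94]
hov2 4 [ 2.861 -1.295  2.977 -0.76   2.725  2.168] err 0.3119 m 0.0 [ 0.19  0.64 -1.25  1.94  1.22  1.06  2.94]
pr 3 [ 2.521 -1.774  2.066 -0.951  3.744  3.359] err 0.2525 m -0.0 [ 0.21  0.71 -1.25  1.98  1.28  1.04  2.94]
25 1
t 22.05 q [-1.204  0.73   0.244  1.553  
[... 169 characters left out ...]
  0.15  0.71  1.04]
hov2 2 [ 3.001 -0.016 -0.016  0.004 -0.012  0.005] err 0.0003 m 0.48 [-0.78  0.28  0.43  1.75  0.05  0.73  1.18]
pr 2 [ 0.007 -0.001 -3.396  0.002  0.007  0.003] err 0.0002 m 0.32 [-0.76  0.35  0.41  1.86  0.03  0.55  1.18]
25 -1
t 22.05 q [-1.204  0.73   0.244  1.553  0.625  1.567  1.714] tcp [0.3995 0.4244 0.4212] w 0.0328 F [ 0.4 -0.3 -0. ]
hov 11 [ 0.636 -2.088  1.228 -0.123  4.045  8.471] err 0.2182 m -0.0 [-0.    0.34 -0.88  2.11  1.19  0.72  2.94]
hov2 3 [ 3.366 -1.336  3.175 -0.909  3.077  1.603] err 0.2198 m 0.0 [ 0.24  0.57 -1.25  2.    1.32  0.98  2.94]
pr 2 [ 2.319 -1.653  1.465 -1.53   4.244  2.98 ] err 0.1567 m 0.0 [ 0.26  0.64 -1.25  2.03  1.37  0.99  2.94]
```

View pics/u_A.png

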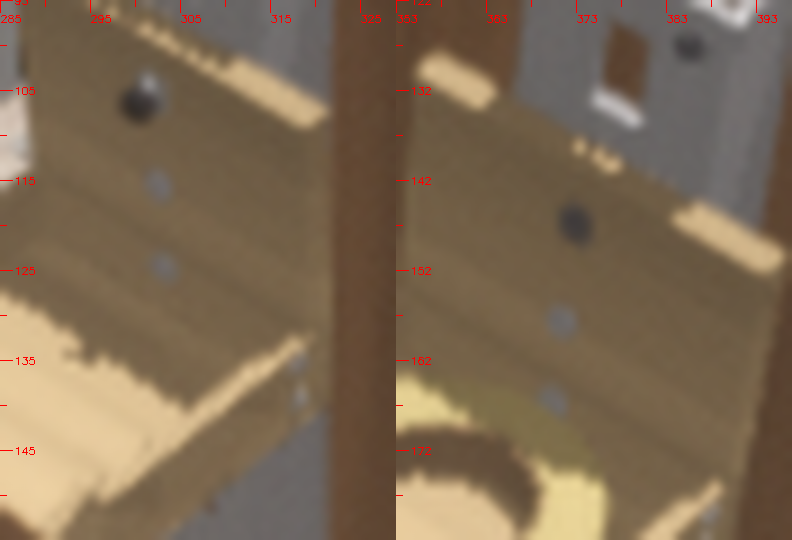

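View pics/u_scene.png

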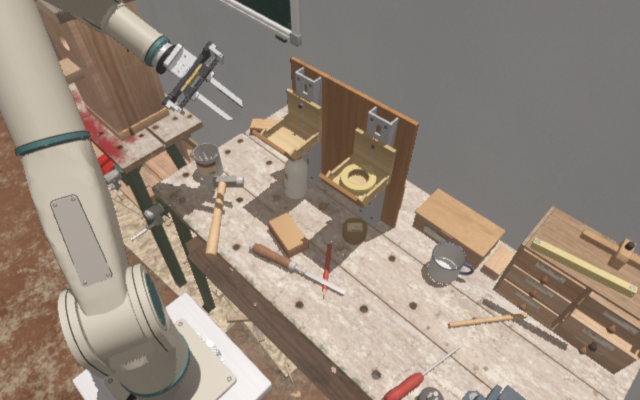

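The tray hangs by its claws on its own, with the bottle untouched. Moving to press on both ends of the back's top edge, with 84 mm opening and a 15° lean.

Emit:
play_rows([
  {"dx":0.9,"dy":-2.1,"dz":2.6,"wx":6.3,"wy":-2.7,"wz":-5.5},
  {"dx":0.9,"dy":-2.1,"dz":2.6,"wx":6.3,"wy":-2.7,"wz":-5.5},
  {"dx":0.9,"dy":-2.1,"dz":2.6,"wx":6.3,"wy":-2.7,"wz":-5.5},
  {"dx":0.9,"dy":-2.1,"dz":2.6,"wx":6.3,"wy":-2.7,"wz":-5.5},
  {"dx":0.9,"dy":-2.1,"dz":0.6,"wx":6.3,"wy":-2.7,"wz":-5.5},
  {"dx":0.9,"dy":-2.1,"dz":0.6,"wx":6.3,"wy":-2.7,"wz":-5.5},
  {"dx":0.9,"dy":-2.1,"dz":0.6,"wx":6.3,"wy":-2.7,"wz":-5.5},
  {"dx":0.9,"dy":-2.1,"dz":0.6,"wx":6.3,"wy":-2.7,"wz":-5.5},
], fingers=-0.79)

```text
time: 23.05
tcp_pos: [0.473, 0.2524, 0.546]
ee_rot: [0.301, -0.497, -0.53, 0.618]
wrist_force: [0.5, -0.7, -0.9]
grip_width: 0.0844
```

```bash
cat > pr.py <<'E'
from next import *
f=np.array([np.cos(.031),np.sin(.031),0]);yt=np.array([-f[1],f[0],0])
def press(top,th,fl,up=0,x=-.006):
    th=np.radians(th);y=f*np.sin(th)-np.array([0,0,np.cos(th)]);xx=fl*yt;z=np.cross(xx,y)
    tip=np.array([.6195,.1965,0])+x*f;tip[2]=top
    return tip-.199*y+np.array([0,0,up]),Rn.from_matrix(np.c_[xx,y,z])
if __name__=="__main__":
    A=press(.316,15,1,.03);run([("hov",(A[0]-[.05,0,-.02],A[1])),("hov2",A),("pr",press(.308,15,1))])
E
python3 pr.py
```

```text
t 23.05 q [-0.915  0.352  0.391  1.647  0.187  1.175  1.307] tcp [0.473  0.2524 0.546 ] w 0.0844 F [ 0.5 -0.7 -0.9]
hov 3 [ 1.301 -1.921  0.404  6.329 -2.736 -5.388] err 0.0004 m 0.66 [-0.76  0.29  0.42  1.7  -0.04  0.93  1.25]
hov2 1 [ 5.009 -0.009 -2.01   0.015  0.004  0.014] err 0.0002 m 0.66 [-0.69  0.39  0.41  1.62 -0.1   0.92  1.33]
pr 1 [ 0.008  0.005 -3.791 -0.004  0.008 -0.003] err 0.0001 m 0.6 [-0.68  0.42  0.4   1.68 -0.11  0.83  1.34]
```

Emit:
play_rows([
  {"dx":1.3,"dy":-1.92,"dz":0.4,"wx":6.3,"wy":-2.7,"wz":-5.4},
  {"dx":1.3,"dy":-1.92,"dz":0.4,"wx":6.3,"wy":-2.7,"wz":-5.4},
  {"dx":1.3,"dy":-1.92,"dz":0.4,"wx":6.3,"wy":-2.7,"wz":-5.4},
  {"dx":2.5,"dy":0,"dz":-1.0,"wx":0,"wy":0,"wz":0},
  {"dx":2.5,"dy":0,"dz":-1.0,"wx":0,"wy":0,"wz":0},
  {"dx":0,"dy":0,"dz":0,"wx":0,"wy":0,"wz":0},
  {"dx":0,"dy":0,"dz":0,"wx":0,"wy":0,"wz":0},
  {"dx":0,"dy":0,"dz":0,"wx":0,"wy":0,"wz":0},
])

```text
time: 24.05
tcp_pos: [0.5612, 0.1957, 0.5384]
ee_rot: [-0.423, 0.551, 0.569, -0.44]
wrist_force: [-0.5, -0.2, -0.6]
grip_width: 0.0839
```

```bash
python3 look.py v scene,top,wrist;python3 pr.py; python3 - <<'E'
import cv2,numpy as np
a=cv2.imread("pics/v_scene.png")[30:180,250:400];b=cv2.imread("pics/v_top.png")[90:240,200:350]
cv2.imwrite("pics/v_z.png",cv2.resize(np.hstack([a,b]),None,fx=2.66,fy=2.66,interpolation=cv2.INTER_CUBIC))
E
```

```text
24.15 q [-0.69   0.385  0.408  1.616 -0.09   0.923  1.324] tcp [0.5613 0.1957 0.5384] qd 0.002 w 0.0841 F [ 0.06  0.54 -0.04] M [-0.    0.24 -0.02]
t 24.2 q [-0.69   0.385  0.408  1.616 -0.09   0.923  1.324] tcp [0.5614 0.1957 0.5383] w 0.0838 F [-0.1 -0.2  0.1]
hov 1 [-4.932 -0.089  1.983  0.247 -0.164 -0.199] err 0.0003 m 0.67 [-0.77  0.29  0.43  1.7  -0.04  0.93  1.25]
hov2 1 [ 4.992  0.011 -1.994 -0.013 -0.001 -0.009] err 0.0002 m 0.67 [-0.69  0.39  0.42  1.62 -0.1   0.92  1.33]
pr 1 [ 0.008  0.005 -3.791 -0.004  0.008 -0.003] err 0.0001 m 0.6 [-0.68  0.42  0.41  1.68 -0.11  0.83  1.34]
```

View pics/v_z.png

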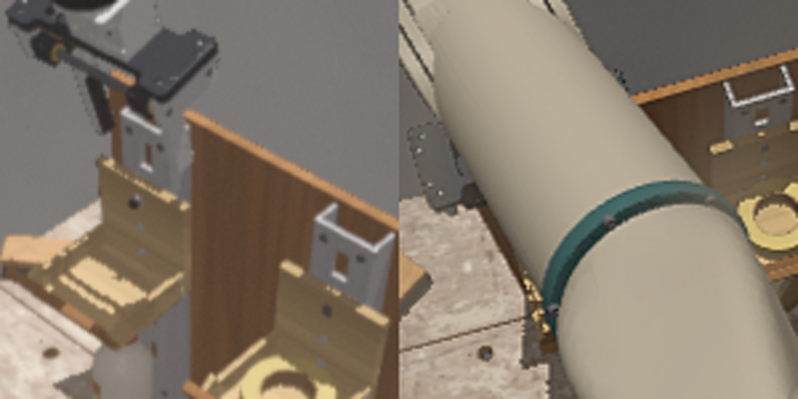

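View pics/v_wrist.png

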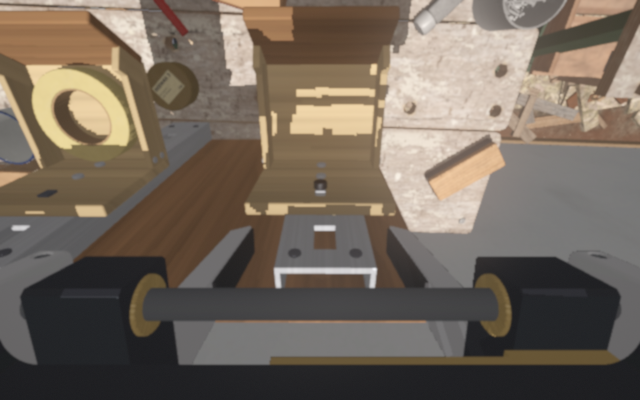

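```bash
python3 - <<'E'
from h import *
import pickle
s=pickle.load(open("v_wrist.pkl","rb"));R=Rcur(s)
for post in ((.6195,.1965,.031),):
  for X in [(-.01,.055,.312),(0,.055,.312),(-.01,-.055,.312),(0,-.055,.312)]:
    print("backtop",X,wproj(s,pose(post,[X])).round(1))
  for X in [(0,.03,.366),(0,-.03,.366),(0,.0075,.348),(0,-.0075,.348)]:
    print("post",X,wproj(s,pose(post,[X])).round(1))
t=s["tcp_pos"]+.199*R[:,1];print("tip",t, "tips +-:",wproj(s,[t+.048*R[:,0],t-.048*R[:,0],t+.042*R[:,0],t-.042*R[:,0]]).round(1))
im=cv2.imread("pics/v_wrist.png")[170:300,220:420];cv2.imwrite("pics/v_wz.png",cv2.resize(im,None,fx=4,fy=4,interpolation=cv2.INTER_CUBIC))
E
```

```text
backtop (-0.01, 0.055, 0.312) [[395.4 209.5]]
backtop (0, 0.055, 0.312) [[393.8 221.2]]
backtop (-0.01, -0.055, 0.312) [[244.9 208.8]]
backtop (0, -0.055, 0.312) [[246.4 220.4]]
post (0, 0.03, 0.366) [[370.7 269.4]]
post (0, -0.03, 0.366) [[268.5 268.8]]
post (0, 0.0075, 0.348) [[331.5 250.4]]
post (0, -0.0075, 0.348) [[308.  250.3]]
tip [0.61224145 0.19664335 0.34605191] tips +-: [[396.  239.2]
 [244.8 239.2]
 [386.6 239.2]
 [254.2 239.2]]
```

View pics/v_wz.png

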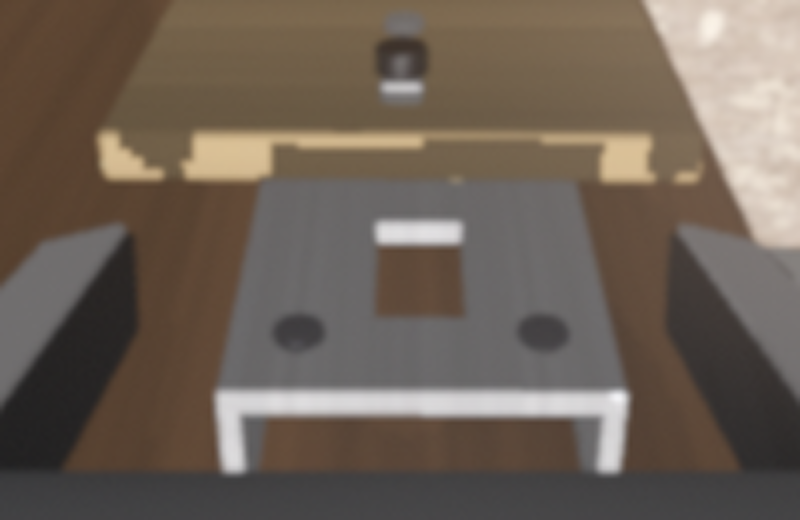

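The wrist view shows the fingertips straddling the post at (252,232) and (388,232), symmetric over the back's top edge (rows 203–215). The catch knob at (320,185) is not yet snapped in. Pressing down.

Emit:
play_rows([
  {"dx":0,"dy":0,"dz":-1.5,"wx":0,"wy":0,"wz":0},
  {"dx":0,"dy":0,"dz":-1.4,"wx":0,"wy":0,"wz":0},
  {"dx":0,"dy":0,"dz":-0.3,"wx":0,"wy":0,"wz":0},
  {"dx":0,"dy":0,"dz":-0.2,"wx":0,"wy":0,"wz":0},
  {"dx":0,"dy":0,"dz":-0.2,"wx":0,"wy":0,"wz":0},
  {"dx":0,"dy":0,"dz":-0.2,"wx":0,"wy":0,"wz":0},
  {"dx":0,"dy":0,"dz":0,"wx":0,"wy":0,"wz":0},
  {"dx":0,"dy":0,"dz":0,"wx":0,"wy":0,"wz":0},
])

```text
time: 25.2
tcp_pos: [0.5617, 0.1952, 0.5016]
ee_rot: [-0.423, 0.552, 0.569, -0.439]
wrist_force: [-5.9, -0.8, 11.5]
grip_width: 0.084
```

```bash
python3 look.py x scene,wrist; python3 - <<'E'
import cv2,numpy as np
from h import *
s=status.read_state();print("tip",s["tcp_pos"]+.199*Rcur(s)[:,1])
im=cv2.imread("pics/x_wrist.png")[130:300,200:440];cv2.imwrite("pics/x_wz.png",cv2.resize(im,None,fx=3.3,fy=3.3,interpolation=cv2.INTER_CUBIC))
E
```

```text
25.25 q [-0.681  0.415  0.398  1.677 -0.105  0.832  1.333] tcp [0.5617 0.1952 0.5016] qd 0.002 w 0.0843 F [-6.14 -0.64 12.46] M [-0.14  0.96 -0.06]
tip [0.61280105 0.19627248 0.30933031]
```

View pics/x_wz.png

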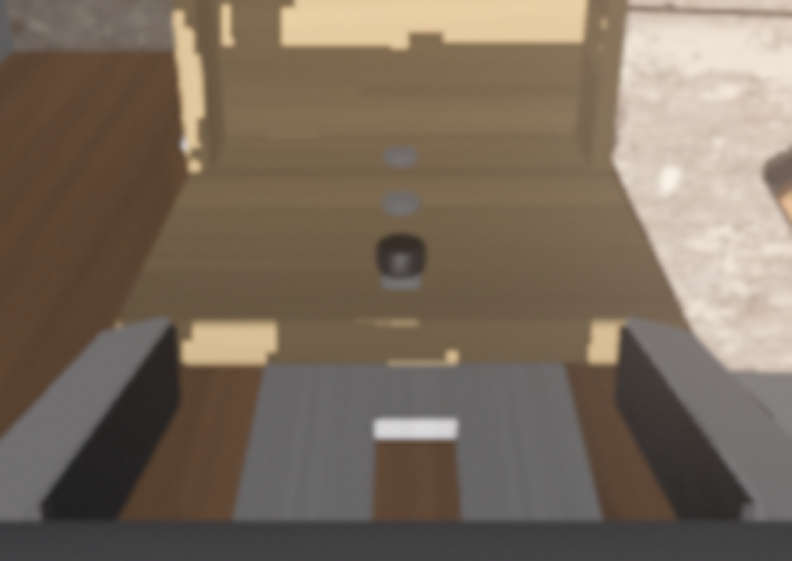

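Emit:
play_rows([
  {"dx":0,"dy":0,"dz":-0.2,"wx":0,"wy":0,"wz":0},
  {"dx":0,"dy":0,"dz":-0.2,"wx":0,"wy":0,"wz":0},
  {"dx":0,"dy":0,"dz":-0.2,"wx":0,"wy":0,"wz":0},
  {"dx":0,"dy":0,"dz":0,"wx":0,"wy":0,"wz":0},
  {"dx":0,"dy":0,"dz":0,"wx":0,"wy":0,"wz":0},
  {"dx":0,"dy":0,"dz":0,"wx":0,"wy":0,"wz":0},
  {"dx":0,"dy":0,"dz":0,"wx":0,"wy":0,"wz":0},
  {"dx":0,"dy":0,"dz":0,"wx":0,"wy":0,"wz":0},
])

```text
time: 26.3
tcp_pos: [0.563, 0.1948, 0.5009]
ee_rot: [-0.421, 0.553, 0.572, -0.436]
wrist_force: [-12.1, -2.2, 34.2]
grip_width: 0.084
```

```bash
python3 look.py y scene,wrist; python3 - <<'E'
import cv2,numpy as np
from h import *
s=status.read_state();print("tip",s["tcp_pos"]+.199*Rcur(s)[:,1])
im=cv2.imread("pics/y_wrist.png")[130:300,200:440];cv2.imwrite("pics/y_wz.png",cv2.resize(im,None,fx=3.3,fy=3.3,interpolation=cv2.INTER_CUBIC))
E
```

```text
26.35 q [-0.679  0.415  0.398  1.681 -0.107  0.819  1.335] tcp [0.563  0.1948 0.5008] qd 0.002 w 0.0842 F [-12.51  -3.69  33.32] M [-0.73  1.17 -0.13]
tip [0.61591439 0.19643761 0.30901417]
```

View pics/y_wz.png

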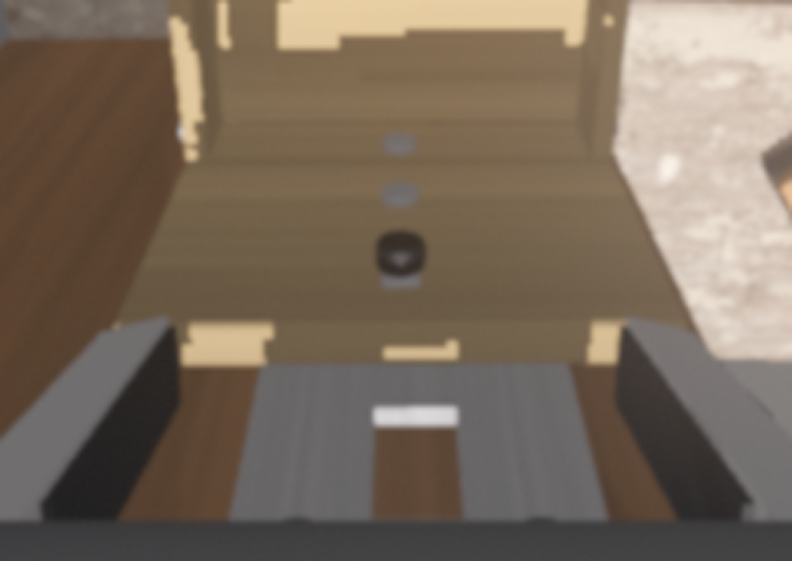

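The tips stopped at z ≈ 0.309 with 33 N on them, so the back top is at its seated height of 0.308. But the catch (column 321) sits about 4 mm to the −y side of the slot centre (column 326). At that offset the 8 mm tongue can catch on the slot's edge. I'll drag the tray in +y by friction under a lighter press.

Emit:
play_rows([
  {"dx":-0.2,"dy":0,"dz":0.15,"wx":0,"wy":0,"wz":0},
  {"dx":0,"dy":0.15,"dz":0,"wx":0,"wy":0,"wz":0},
  {"dx":0,"dy":0.15,"dz":0,"wx":0,"wy":0,"wz":0},
  {"dx":0,"dy":0.15,"dz":0,"wx":0,"wy":0,"wz":0},
  {"dx":0,"dy":0.15,"dz":0,"wx":0,"wy":0,"wz":0},
  {"dx":0,"dy":0,"dz":0,"wx":0,"wy":0,"wz":0},
  {"dx":0,"dy":0,"dz":0,"wx":0,"wy":0,"wz":0},
  {"dx":0,"dy":0,"dz":0,"wx":0,"wy":0,"wz":0},
])

```text
time: 27.4
tcp_pos: [0.5623, 0.1971, 0.5011]
ee_rot: [-0.42, 0.556, 0.569, -0.436]
wrist_force: [-6.3, -8.2, 26.1]
grip_width: 0.0841
```

```bash
python3 look.py z scene,wrist; python3 - <<'E'
import cv2,numpy as np
from h import *
s=status.read_state();print("tip",s["tcp_pos"]+.199*Rcur(s)[:,1])
im=cv2.imread("pics/z_wrist.png")[130:300,200:440];cv2.imwrite("pics/z_wz.png",cv2.resize(im,None,fx=3.3,fy=3.3,interpolation=cv2.INTER_CUBIC))
E
python3 crop4.py k 285,95,234,150 2>/dev/null; sed -i 's/^b=/#b=/; s/;cv2.imwrite(f"pics\/{tag}_B.png",b)//' crop4.py; python3 crop4.py z 285,95
```

```text
27.45 q [-0.69   0.416  0.404  1.68  -0.099  0.822  1.322] tcp [0.5622 0.1971 0.501 ] qd 0.002 w 0.084 F [-5.78 -8.23 26.73] M [-2.38  0.07 -0.6 ]
tip [0.61529475 0.19733939 0.30923708]
```

View pics/z_wz.png

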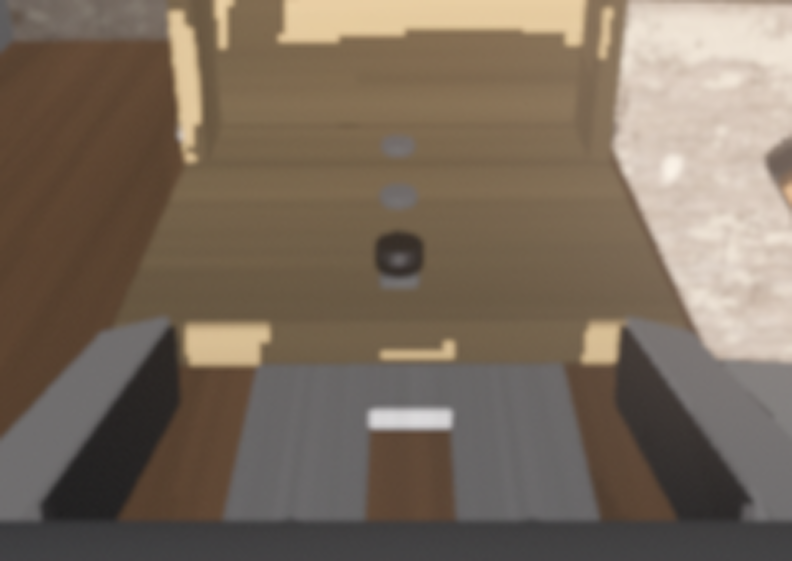

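View pics/z_A.png

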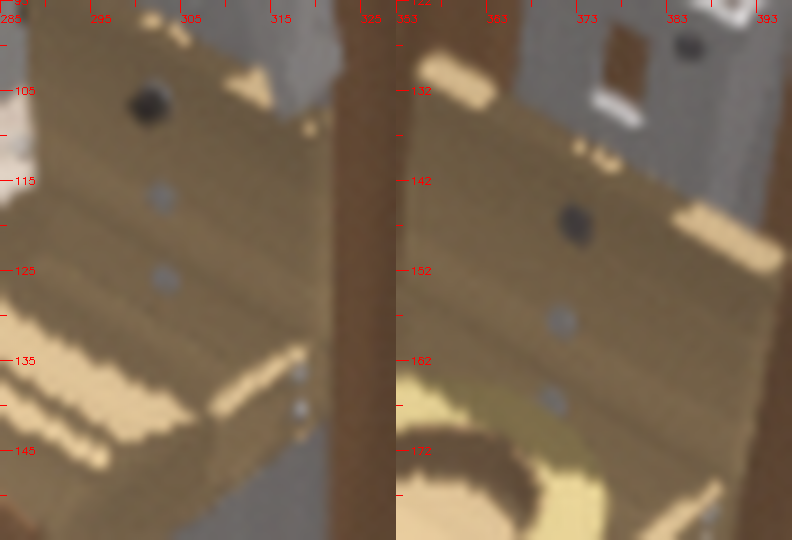

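```bash
python3 - <<'E'
from relrun import *
import numpy as np
sh=np.array([.1,.92])
for yo in (0,-.003):
 for z in (.2,.203):
  p=(.6261+.22*-np.sin(.031)+yo*0,-.0213+.22*np.cos(.031)+yo,.031)
  print(yo,z,[ (k,(proj("scene",pose(p,[(X[0],X[1],X[2]+z)]))[0]+sh).round(1)) for k,X in model((.056,.026)).items()])
E
```

```text
0 0.2 [('fl', array([286.1,  90. ])), ('rl', array([289. ,  88.2])), ('fr', array([318.8, 109.1])), ('rr', array([321.6, 107.1])), ('d1', array([302.7, 116. ])), ('d2', array([303.1, 125.1])), ('sw', array([318.8, 133. ]))]
0 0.203 [('fl', array([286.1,  89. ])), ('rl', array([288.9,  87.2])), ('fr', array([318.8, 108.1])), ('rr', array([321.6, 106.1])), ('d1', array([302.7, 115.1])), ('d2', array([303. , 124.2])), ('sw', array([318.8, 132.1]))]
-0.003 0.2 [('fl', array([287. ,  90.5])), ('rl', array([289.8,  88.7])), ('fr', array([319.7, 109.6])), ('rr', array([322.5, 107.6])), ('d1', array([303.6, 116.6])), ('d2', array([303.9, 125.7])), ('sw', array([319.7, 133.6]))]
-0.003 0.203 [('fl', array([286.9,  89.5])), ('rl', array([289.7,  87.7])), ('fr', array([319.7, 108.6])), ('rr', array([322.5, 106.6])), ('d1', array([303.5, 115.6])), ('d2', array([303.8, 124.8])), ('sw', array([319.7, 132.7]))]
```

The dots are now at scene (303,117) and (303.3,126), matching the predicted seated pose (302.7,116.0) and (303.1,125.1). I'll lift off and inspect the catch.

Emit:
play_rows([
  {"dx":0,"dy":-0.2,"dz":0.5,"wx":0,"wy":0,"wz":0},
  {"dx":0,"dy":0,"dz":2,"wx":0,"wy":0,"wz":0},
  {"dx":-1,"dy":0,"dz":3,"wx":0,"wy":0,"wz":0},
  {"dx":-2.5,"dy":0,"dz":3,"wx":0,"wy":0,"wz":0},
  {"dx":-3,"dy":0,"dz":2,"wx":0,"wy":0,"wz":0},
  {"dx":0,"dy":0,"dz":0,"wx":0,"wy":0,"wz":0},
  {"dx":0,"dy":0,"dz":0,"wx":0,"wy":0,"wz":0},
  {"dx":0,"dy":0,"dz":0,"wx":0,"wy":0,"wz":0},
])

```text
time: 28.5
tcp_pos: [0.4954, 0.1994, 0.5992]
ee_rot: [-0.423, 0.552, 0.568, -0.441]
wrist_force: [-0.4, -0.2, -0.1]
grip_width: 0.0842
```

```bash
python3 look.py A scene,wrist; python3 crop4.py A 285,95; python3 - <<'E'
import cv2,numpy as np
im=cv2.imread("pics/A_wrist.png");cv2.imwrite("pics/A_wz.png",cv2.resize(im[80:240,60:440],None,fx=2.1,fy=2.1,interpolation=cv2.INTER_CUBIC))
E
```

```text
28.55 q [-0.805  0.242  0.435  1.647 -0.006  1.036  1.213] tcp [0.4954 0.1994 0.5993] qd 0.004 w 0.0837 F [-0.64  0.12  0.3 ] M [ 0.03  0.21 -0.04]
```

View pics/A_A.png

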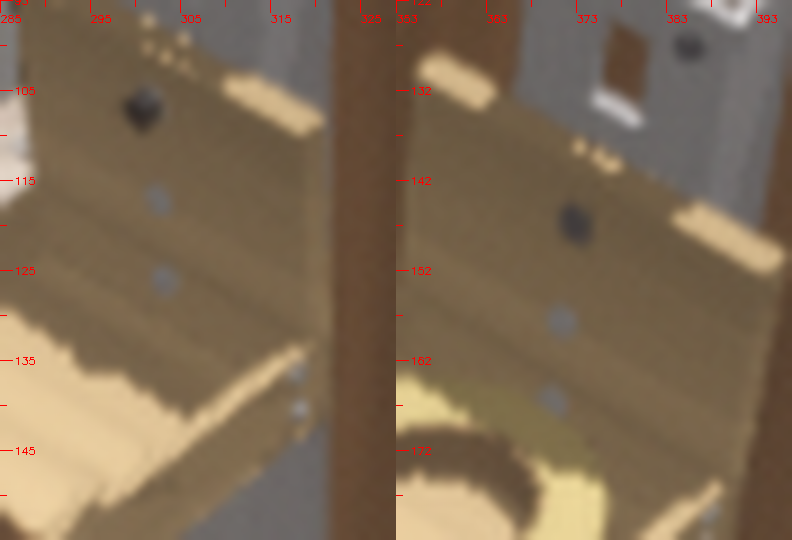

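View pics/A_wrist.png

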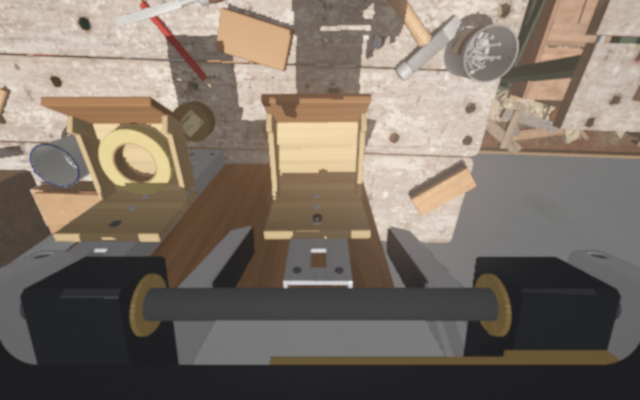

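The catch knob looks as it did in the free, sprung-out state: dark, with only a small grey highlight, and no bright protruding tongue. I'll move the arm aside to check with both cameras.

Emit:
play_rows([
  {"dx":-2,"dy":4,"dz":1,"wx":0,"wy":0,"wz":2},
  {"dx":-2,"dy":4.5,"dz":0,"wx":0,"wy":0,"wz":4},
  {"dx":-3,"dy":4.5,"dz":0,"wx":0,"wy":0,"wz":4},
  {"dx":-3,"dy":4.5,"dz":0,"wx":0,"wy":0,"wz":4},
  {"dx":-3,"dy":4.5,"dz":0,"wx":0,"wy":0,"wz":4},
  {"dx":-3,"dy":4.5,"dz":0,"wx":0,"wy":0,"wz":4},
  {"dx":0,"dy":0,"dz":0,"wx":0,"wy":0,"wz":0},
  {"dx":0,"dy":0,"dz":0,"wx":0,"wy":0,"wz":0},
])

```text
time: 29.6
tcp_pos: [0.3356, 0.464, 0.6098]
ee_rot: [-0.331, 0.434, 0.663, -0.513]
wrist_force: [1.2, 0.4, 0.5]
grip_width: 0.0841
```

```bash
sed -i 's/^#b=/b=/; s/pics\/{tag}_A.png",a)/pics\/{tag}_A.png",a);cv2.imwrite(f"pics\/{tag}_B.png",b)/' crop4.py; python3 look.py D scene,top; python3 crop4.py D 282,85,234,152
```

```text
29.65 q [-1.213  0.3    0.243  1.52   0.081  1.117  0.971] tcp [0.3361 0.4634 0.6101] qd 0.012 w 0.084 F [0.48 0.87 1.15] M [-0.02  0.19  0.01]
```

View pics/D_A.png

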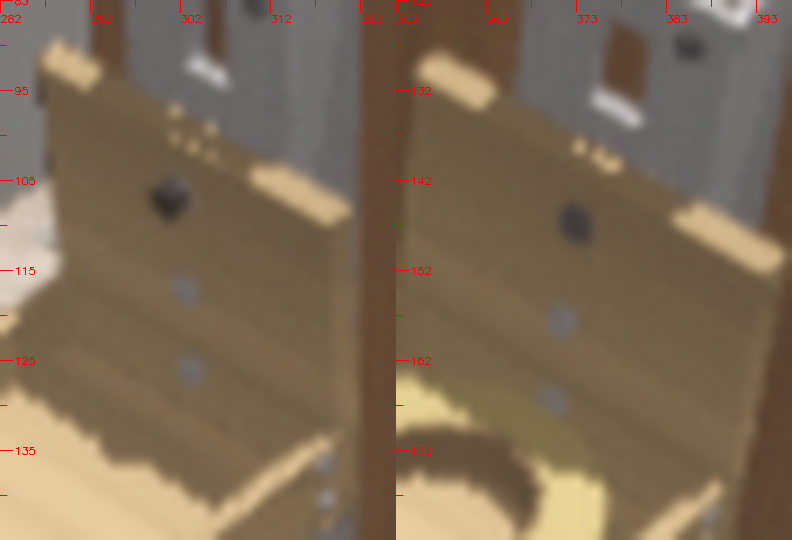

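View pics/D_B.png

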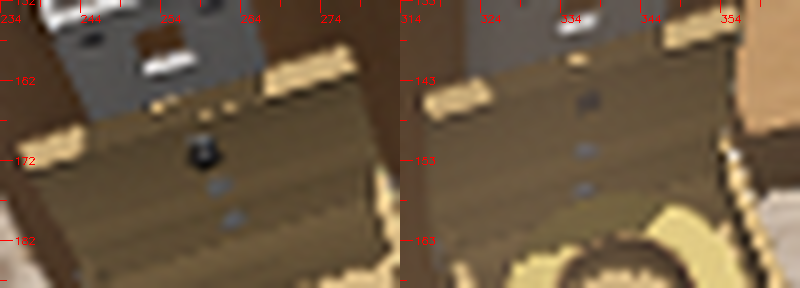

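View pics/D_scene.png

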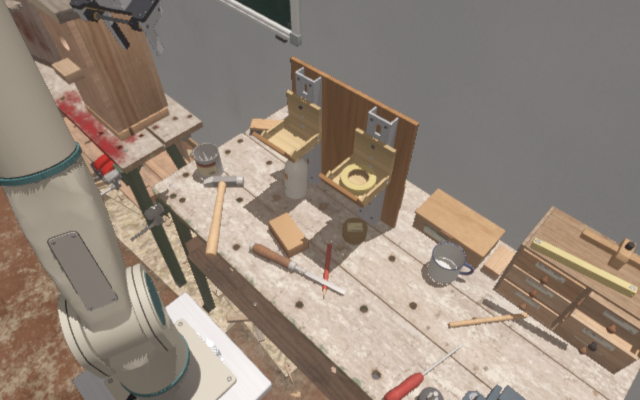

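```bash
python3 - <<'E'
from relrun import *
hS=dict(fl=(286.7,91.7),rl=(288.1,89.4),fr=(318.7,110),rr=(320.7,108.1),d1=(302.7,117.2),d2=(303.2,126.1),sw=(318.9,133.9))
hT=dict(fl=(236.75,173),rl=(236.25,170.5),fr=(278.4,160.5),rr=(277.5,158),d1=(261.4,175.25),d2=(263.25,179.4))
rel(hS,hT)
import cv2,numpy as np
L=[]
for tag,s,t in [("k",(297,104),(258.5,172.5)),("m",(300,102),(257.8,169.5)),("p",(300.5,105.5),(259.8,170.5)),("D",(301,107),(259.5,170.5)),("D",(373,147),(337.5,145.8))]:
    r=[]
    for n,c in(("scene",s),("top",t)):
        im=cv2.imread(f"pics/{tag}_{n}.png");x,y=int(c[0])-8,int(c[1])-8
        r.append(cv2.resize(im[y:y+16,x:x+16],None,fx=10,fy=10,interpolation=cv2.INTER_NEAREST))
    L.append(np.vstack(r))
cv2.imwrite("pics/knob.png",np.hstack(L))
E
```

```text
held [0.6164 0.1955 0.2001] [ 1.72 -0.6  -0.89] fixed [ 0.6259 -0.0206] 1.78 dotz [0.056 0.026] rms 0.34 shift [0.43 1.09 0.43 0.72]
 in post frame: gap x 2.8 mm, y off -3.7 mm, z above seat 0.1 mm, yaw diff -0.06 deg
```

View pics/knob.png

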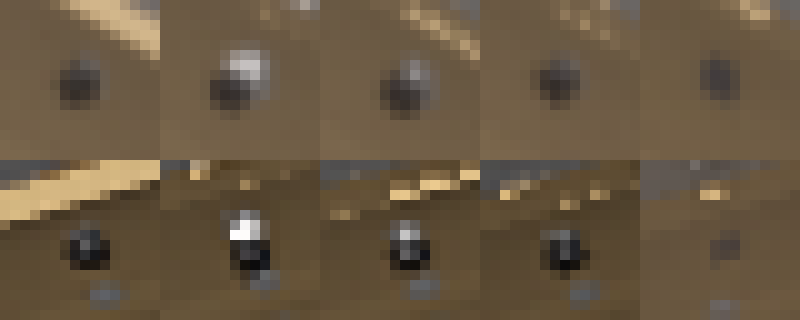

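Last check: the tray is 0.1 mm from its seat height, with yaw matched to within 0.1°. The catch in the scene view (column 4 of the comparison) looks like its free, sprung-out state (column 1), not the pushed-in states. The bottle and both tins stand where they were. Handing in.

```bash
python3 - <<'E'
from rig import status, env
s=status.read_state();print(s["time"],abs(s["qd"]).max(),s["wrist_force"])
print(env.sign_off())
E
```

```text
29.7 0.00781307295932134 [-0.59296723 -0.14219547  0.18883398]
the job is handed in; nothing more can be done
None
```

The loose tray hangs on the free left upright with its underside at 200 mm, the lowest slots that clear the 184 mm glue bottle at its foot. I handed the job in at 29.7 s, with the arm well clear.

**How it went:**
- **Grasp:** The tray's front board was out of reach with the tool upright. I pinched it across its thickness with the tool leaned about 54° sideways in the board's plane.
- **Hanging:** Both claws went in about 13 mm above the seat. Pushing down from the front jammed about 5 mm above the seat. I let go and pressed the two ends of the back's top edge, with about 33 N, until it stopped moving.

**Last checks:**
- **Height:** Comparing the cameras' view of the fixed tray, mine is about 0.1 mm above its seat. The fingertip height during the press agrees.
- **Catch:** In the scene image it looks like its sprung-out state. The top view is less clear, and I did not test it by lifting the tray.
- **Bottle and tins:** They look undisturbed in the last scene picture.

**What was not perfect:**
- **Sideways position:** The tray sits about 3 to 4 mm toward −y, against the side of its slots, with perhaps 1° of roll. Dragging it back under the press did not visibly centre it.
- **Joint limits:** Early on, joints 2, 3 and 4 ran up to the ends of their ranges. Joint 2 read −0.375 against the stated −0.37, and joint 3 read 1.324 against 1.32. The controller stopped them there, and I re-planned to stay inside the limits.

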